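# Lay out the wax-sealing place

### The job

Lay out the desk for sealing envelopes: seat the tealight in the round recess of the wooden plate, stand the tripod centred over it, and set the brass melting pan into the tripod's ring with its handle pointing towards the envelopes. Lay the black paperweight flat on the far half of the envelope stack, its length along the far edge and not hanging over the sides, so that the near half stays clear. Stand the seal stamp upright, brass head down to keep cool, on the marble slab midway between the two tins, without shifting the tins.

Things in the scene. Friction and masses are not known exactly. Their poses are not given: they have to be found in the camera images.
- burner_base: Fixed square plate of light wood, 112 x 112 x 10 mm, with a round recess 46 mm wide and 6 mm deep in the middle of its top (recess floor 4 mm above the desk, top face 10 mm). Origin at the centre of its underside, z up. It lies left or right of the middle of the desk.
- tealight_c (a point): Tealight in an aluminium cup, loose, 38 mm diameter, 18 mm tall, standing upright, 30 g; point at its centre, 9 mm above its underside. It fits the recess of the wooden plate with 4 mm to spare all round.
- tripod_c (a point): Dark steel tripod, loose, 100 g, 50 mm tall, on its feet: flat top ring (outside 64 mm, hole 36 mm, 5 mm thick), three thin legs splaying to 9 mm round feet 40 mm from the axis. Point on the axis, 25 mm up. One leg points along +x, others at +-120 deg: fingers closing along its y on the ring's outside pass between the legs. Legs clear the tealight, but it is too wide for the hole.
- pan_c (a point): Brass melting pan, loose, 100 g, upright, 34 mm tall: upper part 50 mm diameter, 22 mm tall; below a step the lower part (12 mm tall, tapering 28 to 24 mm) drops into the tripod's hole, so the step rests on the ring. Dark wooden handle, 12 mm thick, level along +x, ends 88 mm from the axis. Point on the axis, 17 mm up (5 mm above the step). Grip the upper part square to the handle.
- stamp_c (a point): Seal stamp, loose, about 100 g, 90 mm tall, standing upright on its round brass head (28 mm diameter); above it a turned dark wooden handle, 22 mm thick from 32 to 75 mm above the head's face. Point on its axis, half-way up, 45 mm above the face.
- weight_c (a point): Black felt-covered bean-shaped paperweight, loose, 210 g, lying flat, 53 mm (its x) x 105 mm (its y) x 25 mm tall. Point at its centre, half-way up. Grip it across its 53 mm.
- envelopes: Fixed banded stack of envelopes, 113 mm (x) x 122 mm (y) x 10 mm tall, lying flat on the desk. Origin at the centre of its underside; its x points away from the robot (within 12 degrees), so its far half lies at positive x.
- slab: Fixed white marble slab lying at the back of the work, 104 mm (x) x 303 mm (y) x 10 mm tall. Origin at the centre of its underside; y runs along it. The two tins stand on it.
- round_tin_c (a point): Round white screw tin, loose, 66 mm diameter, 22 mm tall, standing on the slab; point at its centre, half-way up. Leave it where it is.
- hinged_tin_c (a point): Small rectangular hinged tin, loose, 41 x 57 mm, 18 mm tall, standing on the slab with its long side roughly along the slab's short side, 150 mm (give or take 12) from the round tin; point at its centre, half-way up. Leave it where it is.
Things that resemble listed ones, but are neither listed nor needed, are in the scene too. Several things look just like the part that bears tealight_c: the one meant starts farthest to the robot's right.

How it is judged:
By the outcome, as a careful person would: the job done as asked, in the order asked, and still so for the second after the job is handed in, with the robot touching nothing.
It also fails if it takes over 138 s, if anything falls off the work surface, if the arm or the gripper's body presses on something with over 40 N, if the wrist force passes 120 N, or if a joint passes its speed limit or range.

### The arm

A 6-joint arm with a two-finger parallel gripper is mounted at the origin on a cart in front of the work surface, level with it; the furniture and walls round the work are solid. World frame = base frame: x ahead of the robot, y to its left, z up, the work surface at z = 0. Lengths are in m, angles in rad, forces in N, time in s.
With the tool pointing down it reaches from about 0.375 to 0.975 m from the base axis. Payload 3.8 kg.
Tool frame: the origin (TCP) lies on the centre line of the jaws, within the pads' length; the fingertips stand 8 mm ahead of it and the grasp point (between the pads) lies 11 mm behind it; z points along the fingers, y is the direction in which the jaws open and shut (so a half turn about z gives the same grasp; the last joint's range is limited). The gripper opens to 85 mm and grips with 20 to 120 N. Pads are 22 mm wide; open, the fingers measure 114 mm over their backs; the gripper's body (76 mm by 85 mm) begins 54 mm behind the grasp point. The pads swing forward as they close: fully open they stand 13 mm farther back than shut.
Start: joints at [1.283, 0.264, 1.604, -0, 1.274, -0.037], TCP at [0.168, 0.654, 0.239] pointing down, gripper open.
Joint ranges: [-2.63, 2.63], [-0.94, 2.18], [0.31, 2.57], [-1.31, 4.45], [0, 2.66], [-2.55, 2.55]. Speed limits (rad/s): [2.57, 2.57, 3.14, 3.14, 3.14, 3.14].

### API

Orientations are given as a rotation vector (axis times angle).
In Python, from workcell import bot gives the robot as it stands.
- The arm moves only by the tool arm_command, never from a script. Its arguments are lists of equal length, an entry for each row: "slide": the shift along the tool's x, y, z in m, a list of three; "angular": the turn, a rotation vector about the tool's x, y, z in degrees, a list of three; "hand": the finger opening in m, from 0 to 0.0854. A call has exactly 8 rows; each row shifts and turns the pose as measured when the row begins, along the tool's axes as they then stand; what a row does not reach is not made up. A row lasts 1/10 s, in which the tool goes at most 50 mm and 8.59 degrees, less where a joint would pass 70% of its speed; a pose out of reach is approached as far as the arm can. A call is refused whole if a number of a shift passes 0.05 or a number of a turn 8.59, either way. A call with a gripper value outside its range is refused whole. The fingers move at their own pace and stop on an object; "squeeze" is the grip in N (left out, the last holds). Time passes only in rows, so rows that do not move let the fingers close, or fill a call up. It gives the time, the measured TCP pose, the force and the opening at its end, in the units of the state.
- bot.read_state(): the state, without advancing time (a new reading comes with each control period).
- bot.read_camera(name): name is "scene" or "side" or "wrist"; returns the picture (480x640x3 uint8, red, green, blue); there is no depth.
- bot.get_calibration(name): a dict with "fx", "fy", "cx", "cy" (pixels), "R" (3x3) and "t" (3): a world point X has camera coordinates R X + t. Camera axes: x right, y down, z forward; pixel columns grow to the right and rows downward; lengths in m; the calibration is good to about 2 mm. A picture is of the moment at which its call begins: read the wrist's pose just before it. get_calibration takes no time and is no camera call; for the wrist camera it gives the pose at the moment of the call.
- bot.finish_job(): hands the job in, once; it reports no verdict.
The state is a dict: "time": time; "q": joint angles; "joint_vel": joint speeds; "joint_torque": joint torques, N m; "tool_pos": TCP position; "tcp_rot": TCP orientation; "wrist_force": force on the tool from outside, world axes, zero at the start; "torque": the same for the moment, N m; "width": opening from 0.0 (shut) to 1.0 (fully open).
Only numpy, scipy, OpenCV 4.12 (cv2) and the standard library are available. Lean on these libraries where they do the work, as an engineer would, in place of code of your own. Each camera call takes 0.05 s, during which the arm holds its last target.

## Working session

There is one attempt and no reset: what is moved stays moved. The work goes in short steps, Python scripts to look and compute and a tool call to move; the robot and the scene stay as the last step left them, time stands still between calls to the robot, and variables do not carry over. Pictures are saved under pics/ and viewed, and the job is handed in when it is done.

Besides the shell and the picture viewer there is one more tool, called after "Call:" as a command line: name --argument value ..., lists and objects as JSON in quotes. arm_command: Moves the arm, as the interface text tells. Its arguments: {"type":"object","properties":{"slide":{"type":"array","items":{"type":"array","items":{"type":"number"}}},"angular":{"type":"array","items":{"type":"array","items":{"type":"number"}}},"hand":{"type":"array","items":{"type":"number"}},"squeeze":{"type":"number"}},"required":["slide","angular","hand"]}

```bash
ls; mkdir -p pics; python3 - <<'E'
from workcell import bot
import cv2
s=bot.read_state(); print(s)
for n in ["scene","side","wrist"]:
    print(n,bot.get_calibration(n))
    im=bot.read_camera(n); cv2.imwrite(f"pics/{n}0.png",im[:,:,::-1])
E
```

```text
pics
{'time': 0.0, 'q': array([ 1.28307939e+00,  2.64744104e-01,  1.60538524e+00, -2.16139405e-05,
        1.27371044e+00, -3.69017054e-02]), 'joint_vel': array([ 2.69103713e-05, -1.61610679e-04,  2.99142196e-04, -1.61025876e-03,
       -4.93189228e-04, -1.51849559e-03]), 'joint_torque': array([ 1.05589999e-03, -5.15114450e+01, -3.67306995e+01,  1.25639394e-04,
        1.30141043e-02,  1.01092365e-05]), 'tool_pos': array([0.16733536, 0.65318383, 0.23796205]), 'tcp_rot': array([-0.39289476, -3.11658026,  0.00348825]), 'wrist_force': array([-0.28115619,  0.04966635, -0.27382151]), 'torque': array([0.0525748 , 0.05933695, 0.02969565]), 'width': 1.0011144530035057}
scene {'fx': 433.1469101967354, 'fy': 433.1469101967354, 'cx': 324.5930802921005, 'cy': 233.01819019139646, 'R': array([[-0.5957891 , -0.80313851,  0.00197054],
       [-0.56762554,  0.41934112, -0.70848731],
       [ 0.56818711, -0.42322755, -0.7057208 ]]), 't': array([0.31282445, 0.35975447, 0.63298544])}
side {'fx': 552.4873001614188, 'fy': 552.4873001614188, 'cx': 321.5168450412606, 'cy': 239.97229528473835, 'R': array([[-0.959794  , -0.28054113, -0.00960012],
       [-0.12625707,  0.46199374, -0.87785018],
       [ 0.25070827, -0.84134325, -0.47883912]]), 't': array([0.51802119, 0.1225626 , 1.14584189])}
wrist {'fx': 429.5833166818484, 'fy': 429.5833166818484, 'cx': 316.57114879563795, 'cy': 235.80932013924973, 'R': array([[ 0.24783072,  0.96880259, -0.00121489],
       [ 0.91541305, -0.23376216,  0.32768003],
       [ 0.31717326, -0.08232131, -0.94478798]]), 't': array([-0.67539759, -0.042854  ,  0.38114172])}
```

View pics/scene0.png

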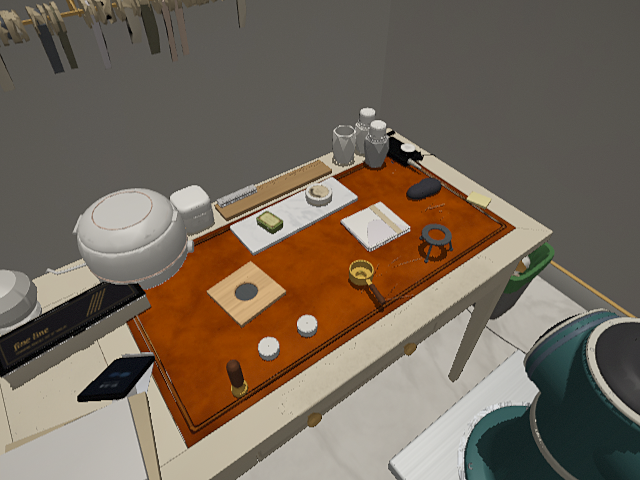

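View pics/side0.png

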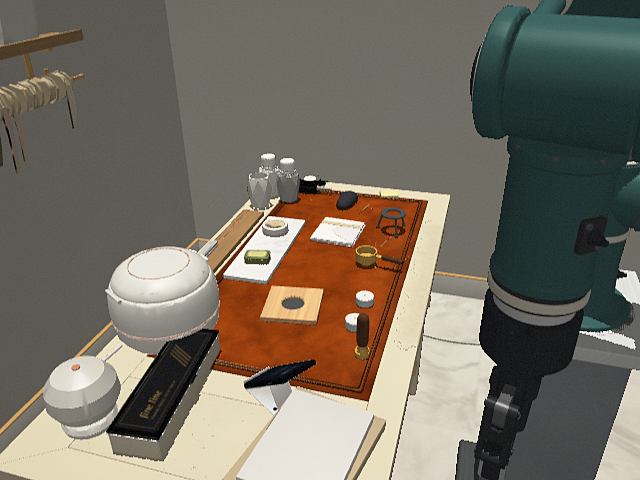

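View pics/wrist0.png

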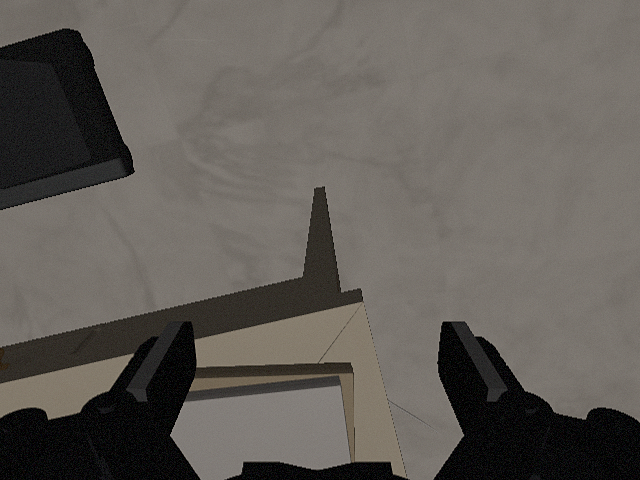

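The scene picture shows the plate at (247,293), tealights at (268,348) and (307,326), the pan at (361,270), the tripod at (436,236), the paperweight at (424,188), the stamp at (236,378) and the envelopes at (376,225). The slab carries a hinged tin at (270,221) and a round tin at (319,194). Next I enlarge and measure.

```bash
cat > h.py <<'E'
import numpy as np, cv2
from workcell import bot
from scipy.spatial.transform import Rotation as Rn
def ray(c,u,v,z):
    R=c["R"];t=c["t"];C=-R.T@t
    d=R.T@np.array([(u-c["cx"])/c["fx"],(v-c["cy"])/c["fy"],1.])
    return C+d*(z-C[2])/d[2]
def proj(c,X):
    p=c["R"]@np.asarray(X,float)+c["t"]
    return np.array([c["fx"]*p[0]/p[2]+c["cx"],c["fy"]*p[1]/p[2]+c["cy"]])
def tri(c1,p1,c2,p2):
    A=[];b=[]
    for c,p in((c1,p1),(c2,p2)):
        R=c["R"];C=-R.T@c["t"];d=R.T@np.array([(p[0]-c["cx"])/c["fx"],(p[1]-c["cy"])/c["fy"],1.]);d/=np.linalg.norm(d)
        M=np.eye(3)-np.outer(d,d);A.append(M);b.append(M@C)
    return np.linalg.solve(sum(A),sum(b))
E
python3 - <<'E'
from h import *
c=bot.get_calibration("scene")
im=cv2.imread("pics/scene0.png")
def crop(a,n,x0,y0,x1,y1,k): cv2.imwrite(n,cv2.resize(a[y0:y1,x0:x1],None,fx=k,fy=k,interpolation=cv2.INTER_CUBIC))
crop(im,"pics/sc_l.png",200,220,400,400-30,4)
crop(im,"pics/sc_r.png",225,140,525,300,2.66)
for n,u,v,z in [("teaA",268,348,.009),("teaB",307,326,.009),("plate",247,293,.01),("pan",361,270,.02),("stamp",239,390,.01),("tripod",436,236,.045),("weight",424,188,.012),("env",376,225,.01),("hing",270,221,.02),("round",319,194,.02),("mouse",398,150,0)]:
    print(n,ray(c,u,v,z).round(3))
E
```

```text
teaA [0.414 0.208 0.009]
teaB [0.41  0.126 0.009]
plate [0.543 0.178 0.01 ]
pan [ 0.448 -0.036  0.02 ]
stamp [0.376 0.288 0.01 ]
tripod [ 0.411 -0.211  0.045]
weight [ 0.566 -0.342  0.012]
env [ 0.538 -0.157  0.01 ]
hing [0.685 0.037 0.02 ]
round [ 0.696 -0.11   0.02 ]
mouse [ 0.74  -0.419  0.   ]
```

View pics/sc_l.png

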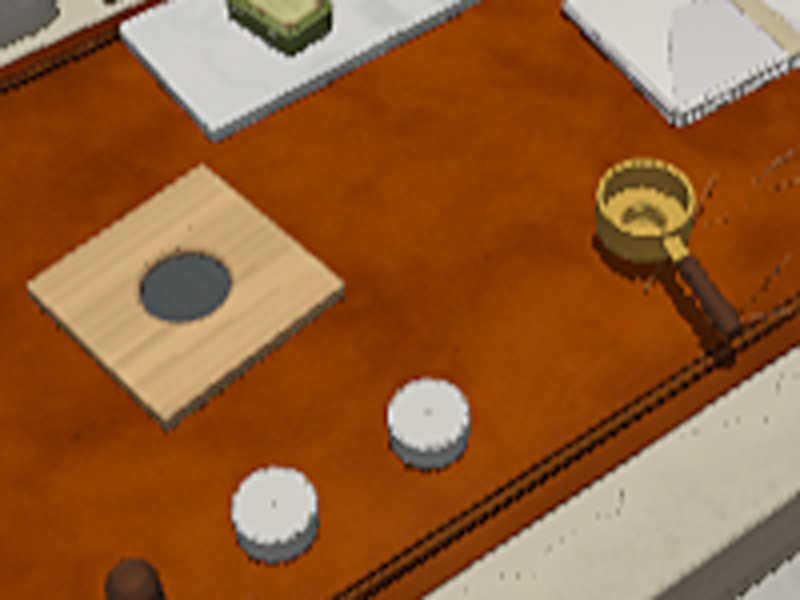

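View pics/sc_r.png

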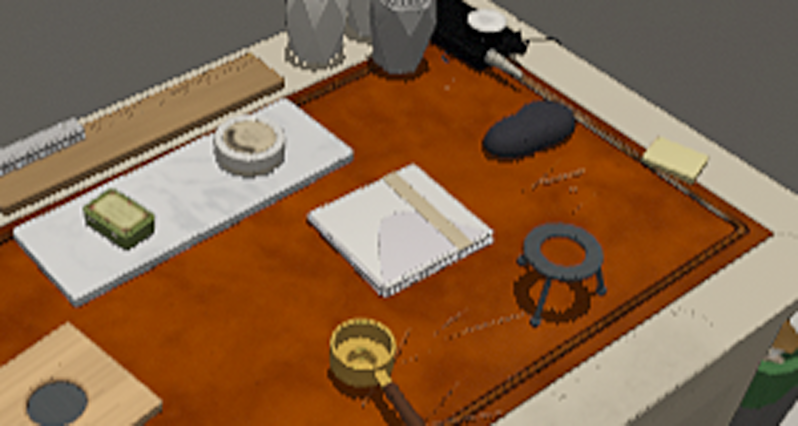

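```bash
cat >> h.py <<'E'
def down(yaw):
    """tool pointing down with tool y at world angle yaw"""
    y=np.array([np.cos(yaw),np.sin(yaw),0]);z=np.array([0,0,-1.]);x=np.cross(y,z)
    return Rn.from_matrix(np.c_[x,y,z])
def plan(pos,yawdeg,rows=8,s=None,g=1.0):
    """print the per-row tool-frame moves to reach pos/yaw in `rows` rows"""
    s=s or bot.read_state()
    p=s["tool_pos"].copy();R=Rn.from_rotvec(s["tcp_rot"]);T=down(np.radians(yawdeg));pos=np.array(pos,float)
    dr=(R.inv()*T).as_rotvec(degrees=True)
    d=pos-p
    print("t %.2f pos %s yaw %.1f -> d(world) %s  rot %s  F %s w %.3f q6 %.2f"%(s["time"],p.round(4),np.degrees(np.arctan2(R.as_matrix()[1,1],R.as_matrix()[0,1])),d.round(4),dr.round(2),s["wrist_force"].round(1),s["width"]*.0854,s["q"][5]))
    S=[];A=[]
    for i in range(rows):
        k=rows-i
        dr=(R.inv()*T).as_rotvec(degrees=True)/k
        dl=R.inv().apply((pos-p)/k)
        S.append([round(float(x),4) for x in dl]);A.append([round(float(x),2) for x in dr])
        p=p+R.apply(S[-1]);R=R*Rn.from_rotvec(A[-1],degrees=True)
    print("S",S);print("A",A)
E
python3 - <<'E'
from h import *
c=bot.get_calibration("wrist"); s=bot.read_state()
C=-c["R"].T@c["t"];R=Rn.from_rotvec(s["tcp_rot"])
print("cam in tool",R.inv().apply(C-s["tool_pos"]),"fwd in tool",R.inv().apply(c["R"][2]))
plan([.45,.2,.38],90,12,s)
im=cv2.imread("pics/scene0.png")
cv2.imwrite("pics/z.png",cv2.resize(im[90:220,320:480],None,fx=4,fy=4,interpolation=cv2.INTER_CUBIC))
E
```

```text
cam in tool [ 0.08463231  0.00120499 -0.13524868] fwd in tool [-3.27759832e-01  9.30326607e-04  9.44760619e-01]
t 0.15 pos [0.1674 0.6533 0.2382] yaw 75.6 -> d(world) [ 0.2826 -0.4533  0.1418]  rot [ -0.1   -0.02 -14.37]  F [-0.4 -0.1  0.1] w 0.086 q6 -0.04
S [[-0.0322, -0.0308, -0.0118], [-0.0315, -0.0314, -0.0118], [-0.0309, -0.0321, -0.0118], [-0.0302, -0.0327, -0.0118], [-0.0295, -0.0334, -0.0118], [-0.0288, -0.034, -0.0118], [-0.0281, -0.0345, -0.0118], [-0.0274, -0.0351, -0.0118], [-0.0266, -0.0357, -0.0118], [-0.0259, -0.0362, -0.0118], [-0.0251, -0.0368, -0.0117], [-0.0243, -0.0373, -0.0118]]
A [[-0.01, -0.0, -1.2], [-0.01, -0.0, -1.2], [-0.01, -0.0, -1.2], [-0.01, -0.0, -1.2], [-0.01, -0.0, -1.2], [-0.01, -0.0, -1.2], [-0.01, -0.0, -1.2], [-0.01, -0.0, -1.19], [-0.01, -0.0, -1.2], [-0.0, -0.01, -1.19], [-0.01, -0.0, -1.2], [-0.0, -0.01, -1.19]]
```

View pics/z.png

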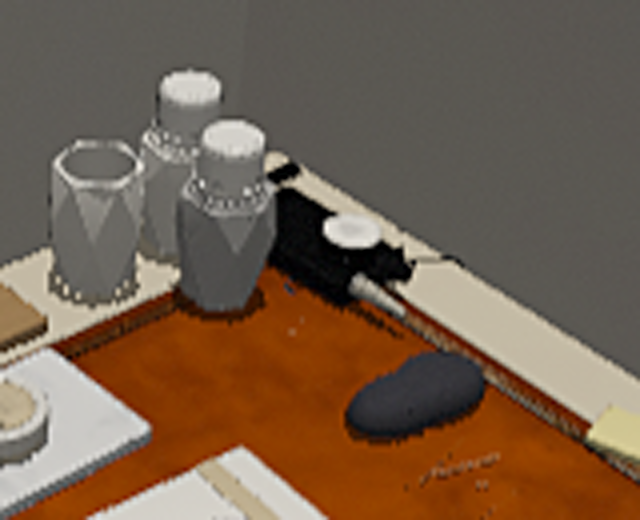

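Call:
arm_command --slide '[[-0.032,-0.031,-0.012],[-0.032,-0.031,-0.012],[-0.031,-0.032,-0.012],[-0.03,-0.033,-0.012],[-0.03,-0.033,-0.012],[-0.029,-0.034,-0.012],[-0.028,-0.034,-0.012],[-0.027,-0.035,-0.012]]' --angular '[[0,0,-1.2],[0,0,-1.2],[0,0,-1.2],[0,0,-1.2],[0,0,-1.2],[0,0,-1.2],[0,0,-1.2],[0,0,-1.2]]' --hand '[0.085,0.085,0.085,0.085,0.085,0.085,0.085,0.085]'

```text
time: 0.95
tool_pos: [0.3591, 0.3446, 0.3307]
tcp_rot: [-0.104, -3.135, 0.018]
wrist_force: [0.6, 0.7, -0.3]
width: 0.997
```

```bash
python3 - <<'E'
from h import *
plan([.40,.15,.38],90,8)
E
```

```text
t 0.95 pos [0.3591 0.3446 0.3307] yaw 86.2 -> d(world) [ 0.0409 -0.1946  0.0493]  rot [-0.65 -0.3  -3.79]  F [ 0.6  0.7 -0.3] w 0.085 q6 -0.79
S [[-0.0067, -0.024, -0.0059], [-0.0065, -0.0241, -0.006], [-0.0063, -0.0241, -0.006], [-0.0061, -0.0241, -0.006], [-0.0059, -0.0242, -0.006], [-0.0057, -0.0242, -0.0061], [-0.0055, -0.0242, -0.0061], [-0.0053, -0.0243, -0.0061]]
A [[-0.08, -0.04, -0.47], [-0.08, -0.04, -0.47], [-0.08, -0.04, -0.47], [-0.08, -0.04, -0.48], [-0.08, -0.03, -0.47], [-0.08, -0.04, -0.48], [-0.08, -0.03, -0.47], [-0.09, -0.04, -0.48]]
```

Call:
arm_command --slide '[[-0.006,-0.024,-0.006],[-0.006,-0.024,-0.006],[-0.006,-0.024,-0.006],[-0.006,-0.024,-0.006],[-0.006,-0.024,-0.006],[-0.006,-0.024,-0.006],[-0.006,-0.024,-0.006],[-0.006,-0.024,-0.006]]' --angular '[[0,0,-0.5],[0,0,-0.5],[0,0,-0.5],[0,0,-0.5],[0,0,-0.5],[0,0,-0.5],[0,0,-0.5],[0,0,-0.5]]' --hand '[0.085,0.085,0.085,0.085,0.085,0.085,0.085,0.085]'

```text
time: 1.75
tool_pos: [0.4019, 0.1402, 0.3822]
tcp_rot: [0.004, -3.137, 0.019]
wrist_force: [0.2, -0.1, -0.7]
width: 0.993
```

```bash
python3 - <<'E'
from h import *
import json
c=bot.get_calibration("wrist")
im=bot.read_camera("wrist"); cv2.imwrite("pics/w1.png",im[:,:,::-1]); json.dump({k:np.asarray(v).tolist() for k,v in c.items()},open("pics/w1.json","w"))
plan([.40,-.2,.38],90,8)
E
```

```text
t 1.80 pos [0.403  0.1374 0.3835] yaw 90.1 -> d(world) [-0.003  -0.3374 -0.0035]  rot [-0.85 -0.12  0.06]  F [ 0.4 -2.3  0.9] w 0.085 q6 -1.29
S [[0.0004, -0.0422, 0.0011], [0.0004, -0.0422, 0.001], [0.0004, -0.0422, 0.0009], [0.0004, -0.0421, 0.0008], [0.0004, -0.0422, 0.0007], [0.0004, -0.0421, 0.0007], [0.0004, -0.0422, 0.0006], [0.0004, -0.0421, 0.0005]]
A [[-0.11, -0.01, 0.01], [-0.11, -0.02, 0.01], [-0.11, -0.01, 0.01], [-0.1, -0.02, 0.01], [-0.11, -0.01, 0.01], [-0.1, -0.02, 0.0], [-0.11, -0.01, 0.01], [-0.1, -0.02, 0.0]]
```

View pics/w1.png

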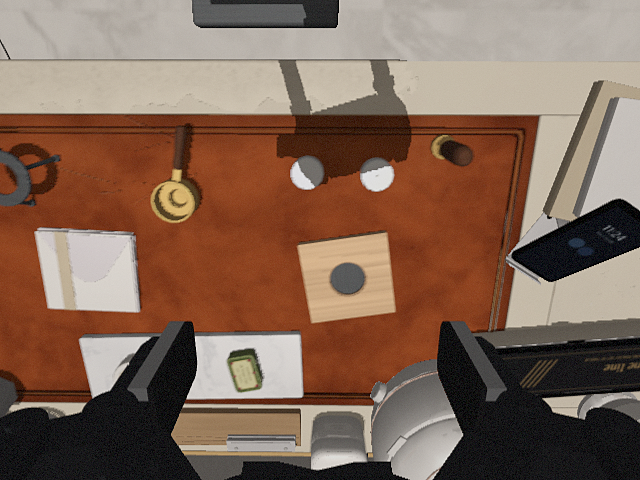

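The wrist picture shows the plate at (347,278), tealights at (307,173) and (377,174), the pan at (174,200), the stamp at (440,147), the envelopes at (88,270) and the hinged tin at (245,369). Next comes the right side.

Call:
arm_command --slide '[[0,-0.042,0.001],[0,-0.042,0.001],[0,-0.042,0.001],[0,-0.042,0.001],[0,-0.042,0.001],[0,-0.042,0.001],[0,-0.042,0.001],[0,0,0]]' --angular '[[-0.1,0,0],[-0.1,0,0],[-0.1,0,0],[-0.1,0,0],[-0.1,0,0],[-0.1,0,0],[-0.1,0,0],[0,0,0]]' --hand '[0.085,0.085,0.085,0.085,0.085,0.085,0.085,0.085]'

```text
time: 2.6
tool_pos: [0.4024, -0.1664, 0.3774]
tcp_rot: [0.007, -3.141, 0.002]
wrist_force: [0.3, 0.8, 0.2]
width: 0.989
```

```bash
cat >> h.py <<'E'
import json
def snap(name,cam="wrist"):
    c=bot.get_calibration(cam); im=bot.read_camera(cam)[:,:,::-1].copy(); cv2.imwrite(f"pics/{name}.png",im)
    json.dump({k:np.asarray(v).tolist() for k,v in c.items()},open(f"pics/{name}.json","w"));return c,im
def load(name):
    return {k:np.array(v) for k,v in json.load(open(f"pics/{name}.json")).items()},cv2.imread(f"pics/{name}.png")
E
python3 - <<'E'
from h import *
snap("w2"); plan([.4,-.2,.38],90)
E
```

```text
t 2.65 pos [ 0.4025 -0.1643  0.3775] yaw 90.3 -> d(world) [-0.0025 -0.0357  0.0025]  rot [ 0.02 -0.02  0.31]  F [-0.5 -0.1 -0.8] w 0.085 q6 -2.02
S [[0.0003, -0.0045, -0.0003], [0.0003, -0.0045, -0.0003], [0.0003, -0.0044, -0.0003], [0.0004, -0.0045, -0.0003], [0.0003, -0.0044, -0.0003], [0.0003, -0.0045, -0.0003], [0.0004, -0.0044, -0.0003], [0.0003, -0.0045, -0.0004]]
A [[0.0, -0.0, 0.04], [0.0, -0.0, 0.04], [0.0, -0.0, 0.04], [0.0, -0.0, 0.04], [0.0, -0.01, 0.04], [0.01, -0.0, 0.04], [0.0, -0.01, 0.03], [0.01, -0.0, 0.04]]
```

View pics/w2.png

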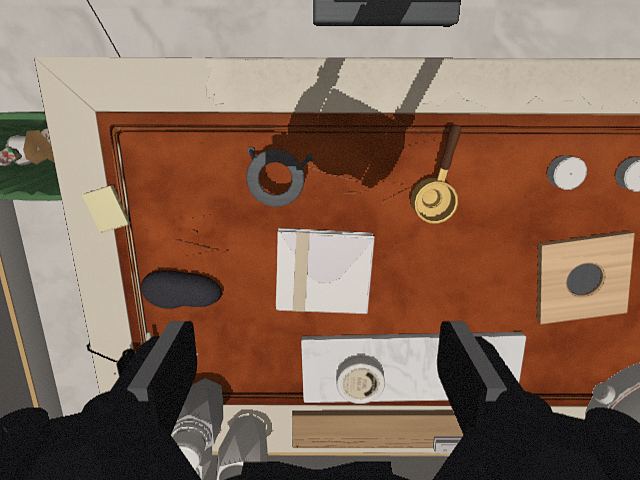

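The second wrist picture shows the tripod at (278,178), the pan at (435,200), the paperweight at (182,289), the envelopes at (325,271), the round tin at (360,380) and the tealight at (570,173). Now I segment both pictures.

```bash
python3 - <<'E'
from h import *
Z={"w1":0,"w2":0}
for n in("w1","w2"):
    c,im=load(n)
    hsv=cv2.cvtColor(cv2.GaussianBlur(im,(3,3),0),cv2.COLOR_BGR2HSV)
    H,S,V=cv2.split(hsv)
    leather=((H<14)&(S>150)&(V>25)).astype(np.uint8)
    obj=1-leather
    obj=cv2.morphologyEx(obj.astype(np.uint8),cv2.MORPH_OPEN,np.ones((3,3)))
    cv2.imwrite(f"pics/m_{n}.png",obj*255)
    k,lab,st,cen=cv2.connectedComponentsWithStats(obj)
    vis=im.copy()
    for i in range(1,k):
        if st[i,4]<250 or st[i,4]>12000: continue
        m=(lab==i).astype(np.uint8)
        ct=max(cv2.findContours(m,cv2.RETR_EXTERNAL,cv2.CHAIN_APPROX_NONE)[0],key=cv2.contourArea)
        cv2.drawContours(vis,[ct],-1,(255,255,0),1)
        (u,v),(w,h),a=cv2.minAreaRect(ct)
        md=np.median(hsv[m>0],axis=0)
        print(n,i,"rect c %.1f %.1f"%(u,v),"size %.0f %.0f a %.0f"%(w,h,a),"area",st[i,4],"hsv",md,"z0",ray(c,u,v,0).round(3)[:2])
    cv2.imwrite(f"pics/v_{n}.png",vis)
E
```

```text
w1 2 rect c 182.8 177.3 size 47 94 a 21 area 2095 hsv [ 19. 133. 168.] z0 [ 0.421 -0.026]
w1 3 rect c 451.6 148.6 size 42 26 a 16 area 756 hsv [ 11. 139.  80.] z0 [0.385 0.298]
w1 4 rect c 29.5 178.0 size 59 56 a 0 area 1272 hsv [60.  6. 78.] z0 [ 0.423 -0.215]
w1 5 rect c 307.0 172.5 size 33 35 a 45 area 971 hsv [ 17.  16. 114.] z0 [0.414 0.126]
w1 6 rect c 376.3 174.3 size 35 34 a 45 area 988 hsv [ 17.   5. 206.] z0 [0.416 0.21 ]
w1 9 rect c 87.1 269.5 size 109 82 a 2 area 8048 hsv [ 15.  14. 208.] z0 [ 0.544 -0.165]
w1 12 rect c 346.8 276.8 size 83 91 a 82 area 7321 hsv [ 16.  88. 204.] z0 [0.552 0.178]
w2 2 rect c 435.0 174.1 size 46 98 a 2 area 2151 hsv [ 19. 131. 167.] z0 [ 0.417 -0.023]
w2 3 rect c 278.1 177.8 size 66 58 a 4 area 2030 hsv [90.  6. 93.] z0 [ 0.422 -0.212]
w2 4 rect c 567.0 172.0 size 34 40 a 90 area 1122 hsv [ 18.  14. 206.] z0 [0.413 0.135]
w2 5 rect c 627.0 174.0 size 34 24 a 90 area 708 hsv [ 17.  14. 163.] z0 [0.415 0.208]
w2 6 rect c 324.2 270.5 size 97 83 a 2 area 7932 hsv [ 15.  14. 210.] z0 [ 0.544 -0.155]
w2 7 rect c 585.6 276.9 size 82 107 a 83 area 7645 hsv [ 16.  90. 199.] z0 [0.551 0.187]
```

View pics/v_w1.png

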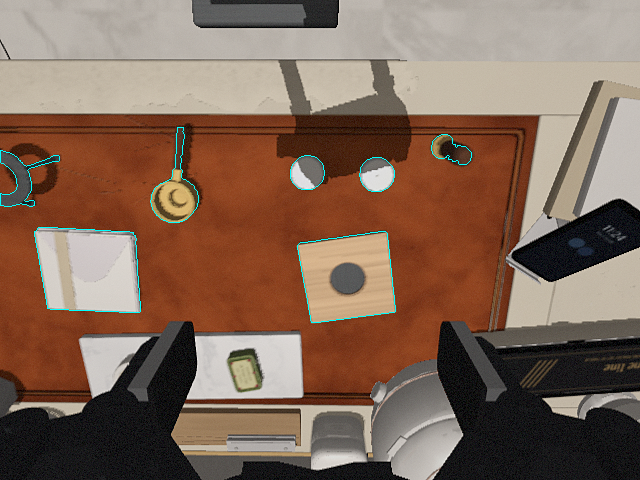

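View pics/v_w2.png

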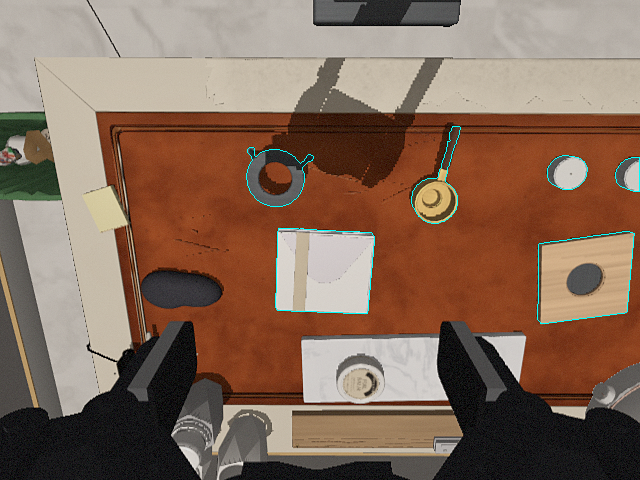

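```bash
cat > meas.py <<'E'
from h import *
def objmask(im):
    hsv=cv2.cvtColor(cv2.GaussianBlur(im,(3,3),0),cv2.COLOR_BGR2HSV);H,S,V=cv2.split(hsv)
    o=1-((H<14)&(S>150)&(V>25)).astype(np.uint8)
    return cv2.morphologyEx(o,cv2.MORPH_OPEN,np.ones((3,3))),hsv
def comp(mask,u,v):
    k,lab,st,cen=cv2.connectedComponentsWithStats(mask.astype(np.uint8))
    l=lab[int(v),int(u)]
    m=(lab==l).astype(np.uint8)
    ct=max(cv2.findContours(m,cv2.RETR_EXTERNAL,cv2.CHAIN_APPROX_NONE)[0],key=cv2.contourArea)
    return m,ct[:,0,:].astype(float)
def topl(c,ct,z): return np.array([ray(c,u,v,z)[:2] for u,v in ct])
E
python3 - <<'E'
from meas import *
# plate
for n,uv in(("w1",(310,250)),("w2",(550,250))):
    c,im=load(n);o,hsv=objmask(im);m,ct=comp(o,*uv)
    p=topl(c,ct,.01);r=cv2.minAreaRect(p.astype(np.float32));print(n,"plate",np.round(r[0],4),np.round(r[1],4),r[2])
    H,S,V=cv2.split(hsv)
    g=((S<70)&(V<140)&(cv2.dilate(m,np.ones((3,3)))>0)).astype(np.uint8)
    k,lab,st,cen=cv2.connectedComponentsWithStats(g);i=1+np.argmax(st[1:,4]);print(" recess px",cen[i],st[i],"z.01",ray(c,*cen[i],.01).round(4),"z.004",ray(c,*cen[i],.004).round(4))
# tealights
for n,uvs in(("w1",[(307,175),(377,175)]),("w2",[(568,173)])):
    c,im=load(n);o,hsv=objmask(im)
    for uv in uvs:
        m,ct=comp(o,*uv)
        for z in(0.018,.009):
            p=topl(c,ct,z);r=cv2.minAreaRect(p.astype(np.float32));print(n,"tea",z,np.round(r[0],4),np.round(r[1],4))
# pan
for n,uv in(("w1",(158,200)),("w2",(420,200))):
    c,im=load(n);o,hsv=objmask(im);m,ct=comp(o,*uv)
    H,S,V=cv2.split(hsv)
    br=((H>14)&(H<35)&(S>60)&(m>0)).astype(np.uint8)
    br=cv2.morphologyEx(br,cv2.MORPH_CLOSE,np.ones((9,9)));br=cv2.morphologyEx(br,cv2.MORPH_OPEN,cv2.getStructuringElement(cv2.MORPH_ELLIPSE,(21,21)))
    mm,cb=comp(br,*uv)
    for z in(.034,.012):
        p=topl(c,cb,z);r=cv2.minAreaRect(p.astype(np.float32));print(n,"pan bowl",z,np.round(r[0],4),np.round(r[1],4))
    hd=((m>0)&(br==0)).astype(np.uint8);hd=cv2.morphologyEx(hd,cv2.MORPH_OPEN,np.ones((5,5)))
    k,lab,st,cen=cv2.connectedComponentsWithStats(hd);i=1+np.argmax(st[1:,4])
    print("  handle cen",cen[i],st[i],ray(c,*cen[i],.02).round(4))
    hc=np.argwhere(lab==i)[:,::-1].astype(np.float32);l=cv2.fitLine(hc,cv2.DIST_L2,0,.01,.01).ravel();a=ray(c,l[2],l[3],.02);b=ray(c,l[2]-20*l[0],l[3]-20*l[1],.02);print("  line",a.round(4),(b-a).round(4),np.degrees(np.arctan2((b-a)[1],(b-a)[0])))
# tripod
c,im=load("w2");o,hsv=objmask(im)
H,S,V=cv2.split(hsv)
m,ct=comp(o,255,180)
ring=cv2.morphologyEx(m,cv2.MORPH_OPEN,cv2.getStructuringElement(cv2.MORPH_ELLIPSE,(9,9)))
cc=cv2.findContours(ring,cv2.RETR_CCOMP,cv2.CHAIN_APPROX_NONE);
for q in cc[0]:
    if len(q)<30: continue
    p=topl(c,q[:,0,:],.05);r=cv2.minAreaRect(p.astype(np.float32));print("tripod ring",np.round(r[0],4),np.round(r[1],4))
# envelopes
for n,uv in(("w1",(90,290)),("w2",(330,290))):
    c,im=load(n);o,hsv=objmask(im);m,ct=comp(o,*uv)
    p=topl(c,ct,.008);r=cv2.minAreaRect(p.astype(np.float32));print(n,"env",np.round(r[0],4),np.round(r[1],4),r[2]); print(topl(c,cv2.approxPolyDP(ct.astype(np.float32),8,True)[:,0,:],.008).round(4).tolist())
# weight
c,im=load("w2");o,hsv=objmask(im)
H,S,V=cv2.split(hsv)
d=((V<75)&(S<120)).astype(np.uint8);m,ct=comp(d,182,289)
for z in(.012,.02,):
    p=topl(c,ct,z);r=cv2.minAreaRect(p.astype(np.float32));print("weight",z,np.round(r[0],4),np.round(r[1],4),r[2],len(ct))
E
```

```text
w1 plate [0.5496 0.1774] [0.1165 0.1147] 9.043509483337402
 recess px [347.15320665 277.847981  ] [330 263  35  31 842] z.01 [0.549  0.1773 0.01  ] z.004 [0.5517 0.1777 0.004 ]
w2 plate [0.5489 0.1779] [0.1175 0.1174] 9.022571563720703
 recess px [583.6        278.46385542] [567 263  34  32 830] z.01 [0.5486 0.1777 0.01  ] z.004 [0.5513 0.1818 0.004 ]
w1 tea 0.018 [0.4111 0.1263] [0.0389 0.041 ]
w1 tea 0.009 [0.4128 0.126 ] [0.0396 0.0417]
w1 tea 0.018 [0.4128 0.2074] [0.0416 0.0391]
w1 tea 0.009 [0.4145 0.2086] [0.0424 0.0398]
w2 tea 0.018 [0.4096 0.1248] [0.0475 0.0387]
w2 tea 0.009 [0.4113 0.1301] [0.0484 0.0394]
w1 pan bowl 0.034 [ 0.441  -0.0276] [0.0491 0.0574]
w1 pan bowl 0.012 [ 0.4466 -0.0354] [0.0513 0.06  ]
  handle cen [178.42447917 152.58854167] [172 127  13  51 384] [ 0.3881 -0.0218  0.02  ]
  line [ 0.3881 -0.0218  0.02  ] [ 0.0231 -0.0042 -0.    ] -10.24545327420286
w2 pan bowl 0.034 [ 0.4406 -0.0305] [0.0551 0.049 ]
w2 pan bowl 0.012 [ 0.4462 -0.0243] [0.0577 0.0512]
  handle cen [448.82352941 151.07625272] [438 126  22  52 459] [ 0.3863 -0.0152  0.02  ]
  line [ 0.3863 -0.0152  0.02  ] [ 0.0219 -0.0043  0.    ] -11.122888083848622
tripod ring [ 0.4122 -0.2105] [0.0628 0.0633]
tripod ring [ 0.4124 -0.2105] [0.0351 0.0363]
w1 env [ 0.5433 -0.1574] [0.1292 0.1172] 87.11984252929688
[[0.4886, -0.2182], [0.5973, -0.2237], [0.6007, -0.0989], [0.4891, -0.0931]]
w2 env [ 0.5421 -0.1559] [0.1232 0.1162] 87.80503845214844
[[0.4831, -0.2126], [0.5972, -0.2168], [0.6011, -0.0975], [0.4877, -0.0975]]
weight 0.012 [ 0.5655 -0.3405] [0.0513 0.103 ] 0.28687095642089844 178
weight 0.02 [ 0.5616 -0.3377] [0.0505 0.1013] 0.28755319118499756 178
```

```bash
python3 - <<'E'
from meas import *
c,im=load("w2")
ctr=np.array([.4123,-.2105])
for uv in((251,151),(311,157)):
    p=ray(c,*uv,.004)[:2];d=p-ctr;print("foot",p.round(4),"r",np.linalg.norm(d).round(4),"ang",np.degrees(np.arctan2(d[1],d[0])).round(1))
big=cv2.resize(im[130:225,220:340],None,fx=4,fy=4,interpolation=cv2.INTER_CUBIC)
c1,i1=load("w1"); b2=cv2.resize(i1[120:220,270:470],None,fx=3,fy=3,interpolation=cv2.INTER_CUBIC)
sc=cv2.imread("pics/scene0.png");cs=bot.get_calibration("scene");b3=cv2.resize(sc[215:270,405:465],None,fx=5,fy=5,interpolation=cv2.INTER_CUBIC)
sd=cv2.imread("pics/side0.png");b4=cv2.resize(sd[160:220,240:360],None,fx=5,fy=5,interpolation=cv2.INTER_CUBIC)
W=np.zeros((600,800,3),np.uint8)
def put(b,x,y):
    b=b[:600-y,:800-x];W[y:y+b.shape[0],x:x+b.shape[1]]=b
put(big,0,0);put(b3,490,0);put(b2,0,390);cv2.imwrite("pics/mix.png",W);cv2.imwrite("pics/mix2.png",b4)
E
```

```text
foot [ 0.3895 -0.2423] r 0.0391 ang -125.6
foot [ 0.3962 -0.1719] r 0.0418 ang 112.6
```

View pics/mix.png

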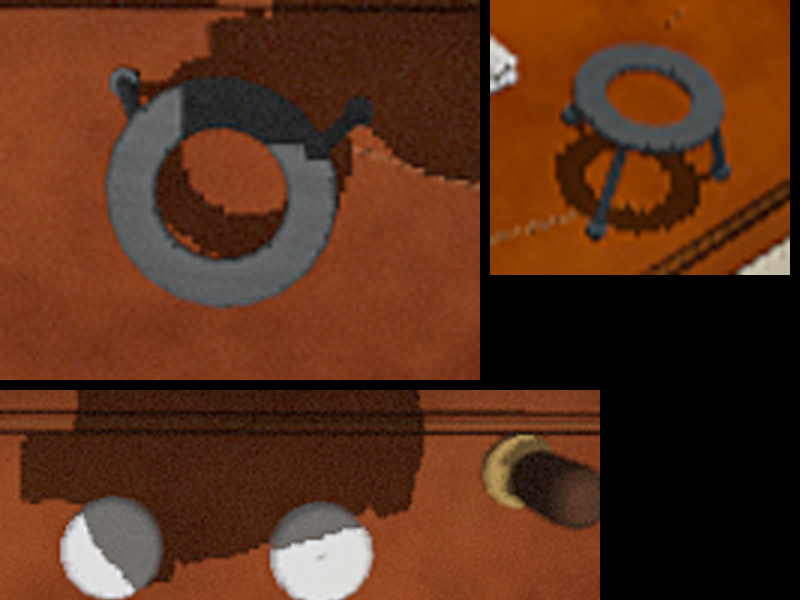

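View pics/mix2.png

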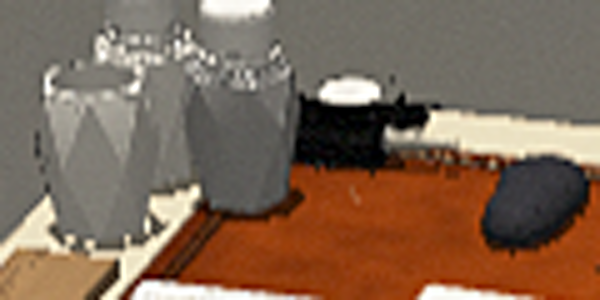

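```bash
python3 - <<'E'
from h import *
cs=bot.get_calibration("scene");cd=bot.get_calibration("side")
# disc: scene crop z.png origin(320,90) x4 ; side crop mix2 origin (240,160) x5
L=tri(cs,(320+322/4,90+232/4),cd,(240+318/5,160+92/5));Rr=tri(cs,(320+384/4,90+232/4),cd,(240+384/5,160+92/5));
C=tri(cs,(320+353/4,90+232/4),cd,(240+351/5,160+90/5));print("disc",C.round(3), "diam px in scene m:",end=" ")
D=(cs["R"]@C+cs["t"])[2];print(64/4/cs["fx"]*D, "side", 66/5/cd["fx"]*(cd["R"]@C+cd["t"])[2])
B=tri(cs,(307,324),cd,(364,295));print("teaB",B.round(4));A=tri(cs,(268,346),cd,(354,319));print("teaA",A.round(4))
plan([.411,.126,.12],0,24)
E
```

```text
disc [ 0.694 -0.407  0.036] diam px in scene m: 0.04337731868370162 side 0.03931232856428706
teaB [0.411  0.1257 0.017 ]
teaA [0.4137 0.2077 0.0157]
t 2.65 pos [ 0.4025 -0.1643  0.3775] yaw 90.3 -> d(world) [ 0.0085  0.2903 -0.2575]  rot [-1.000e-02 -3.000e-02  9.031e+01]  F [-0.5 -0.1 -0.8] w 0.085 q6 -2.02
S [[-0.0004, 0.0121, 0.0107], [0.0004, 0.0121, 0.0107], [0.0012, 0.012, 0.0107], [0.0019, 0.0119, 0.0107], [0.0027, 0.0118, 0.0107], [0.0035, 0.0116, 0.0107], [0.0042, 0.0113, 0.0107], [0.005, 0.011, 0.0107], [0.0057, 0.0107, 0.0107], [0.0064, 0.0103, 0.0108], [0.007, 0.0098, 0.0107], [0.0077, 0.0094, 0.0108], [0.0083, 0.0088, 0.0107], [0.0088, 0.0083, 0.0108], [0.0094, 0.0077, 0.0107], [0.0098, 0.007, 0.0108], [0.0103, 0.0064, 0.0107], [0.0107, 0.0057, 0.0108], [0.011, 0.005, 0.0107], [0.0113, 0.0042, 0.0108], [0.0116, 0.0035, 0.0107], [0.0118, 0.0027, 0.0108], [0.012, 0.0019, 0.0107], [0.0121, 0.0012, 0.0108]]
A [[-0.0, -0.0, 3.76], [-0.0, -0.0, 3.76], [-0.0, -0.0, 3.76], [-0.0, -0.0, 3.76], [-0.0, -0.0, 3.76], [-0.0, -0.0, 3.76], [-0.0, -0.0, 3.76], [-0.0, -0.0, 3.76], [-0.0, -0.0, 3.76], [-0.0, -0.0, 3.76], [-0.0, -0.0, 3.76], [-0.0, -0.0, 3.77], [-0.0, -0.0, 3.76], [-0.0, -0.0, 3.77], [-0.0, -0.0, 3.76], [-0.0, -0.0, 3.77], [-0.0, -0.0, 3.76], [-0.0, -0.0, 3.77], [-0.0, -0.0, 3.76], [-0.0, -0.0, 3.77], [-0.0, -0.0, 3.76], [-0.01, -0.01, 3.77], [-0.0, -0.0, 3.76], [-0.01, -0.01, 3.77]]
```

A white disc on the black object at scene (408,148) has the size of a tealight, so I look at it before choosing.

Call:
arm_command --slide '[[-0.012,-0.036,0],[-0.012,-0.036,0],[-0.012,-0.036,0],[-0.012,-0.036,0],[-0.012,-0.036,0],[-0.012,-0.036,0],[0,0,0],[0,0,0]]' --angular '[[0,0,0],[0,0,0],[0,0,0],[0,0,0],[0,0,0],[0,0,0],[0,0,0],[0,0,0]]' --hand '[0.085,0.085,0.085,0.085,0.085,0.085,0.085,0.085]'

```text
time: 3.45
tool_pos: [0.4832, -0.3748, 0.3753]
tcp_rot: [-0.026, 3.14, 0.014]
wrist_force: [0.3, 0.6, 0.6]
width: 0.996
```

```bash
python3 - <<'E'
from h import *
c,im=snap("w3"); print(proj(c,[.694,-.407,.036]))
E
```

```text
[284.65105977 332.25669168]
```

View pics/w3.png

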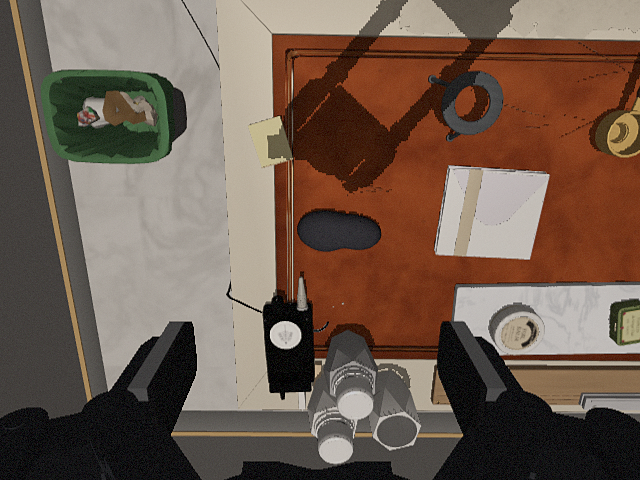

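The white disc at (285,333) is a printed dial on a black box, so it's no tealight. The candidates are the tealights at (307,173) and (377,174) in w1, at y 0.126 and 0.208. The one at y 0.126 is farther to the robot's right, so it's the one meant, as the earlier enlarged crop confirms.

```bash
python3 - <<'E'
from h import *
plan([.411,.126,.15],0,15)
E
```

```text
t 3.50 pos [ 0.4831 -0.3745  0.3751] yaw 91.0 -> d(world) [-0.0721  0.5005 -0.2251]  rot [ 0.44 -0.35 90.97]  F [-0.1 -0.2 -0.1] w 0.085 q6 -2.29
S [[0.0043, 0.0333, 0.0153], [0.0078, 0.0327, 0.0153], [0.0112, 0.0317, 0.0152], [0.0145, 0.0303, 0.0152], [0.0176, 0.0287, 0.0152], [0.0205, 0.0266, 0.0152], [0.0232, 0.0243, 0.0152], [0.0257, 0.0218, 0.0152], [0.0278, 0.0189, 0.0151], [0.0297, 0.0159, 0.0151], [0.0312, 0.0127, 0.0151], [0.0324, 0.0093, 0.0151], [0.0332, 0.0058, 0.015], [0.0336, 0.0023, 0.015], [0.0337, -0.0012, 0.015]]
A [[0.03, -0.02, 6.06], [0.03, -0.02, 6.07], [0.03, -0.02, 6.06], [0.03, -0.02, 6.07], [0.03, -0.02, 6.06], [0.03, -0.02, 6.07], [0.03, -0.02, 6.06], [0.03, -0.03, 6.07], [0.03, -0.02, 6.06], [0.03, -0.02, 6.07], [0.03, -0.03, 6.06], [0.02, -0.02, 6.07], [0.03, -0.03, 6.06], [0.02, -0.02, 6.07], [0.03, -0.03, 6.06]]
```

Call:
arm_command --slide '[[0.004,0.033,0.015],[0.008,0.033,0.015],[0.011,0.032,0.015],[0.015,0.03,0.015],[0.018,0.029,0.015],[0.021,0.027,0.015],[0.023,0.024,0.015],[0.026,0.022,0.015]]' --angular '[[0,0,6.1],[0,0,6.1],[0,0,6.1],[0,0,6.1],[0,0,6.1],[0,0,6.1],[0,0,6.1],[0,0,6.1]]' --hand '[0.085,0.085,0.085,0.085,0.085,0.085,0.085,0.085]'

```text
time: 4.3
tool_pos: [0.4441, -0.0872, 0.2576]
tcp_rot: [1.31, 2.847, 0.017]
wrist_force: [0.2, -0.5, 0.3]
width: 0.997
```

```bash
python3 - <<'E'
from h import *
plan([.411,.126,.15],0,8)
E
```

```text
t 4.30 pos [ 0.4441 -0.0872  0.2576] yaw 40.6 -> d(world) [-0.0331  0.2132 -0.1076]  rot [ 0.78 -0.13 40.57]  F [ 0.2 -0.5  0.3] w 0.085 q6 -0.97
S [[0.023, 0.014, 0.0136], [0.0241, 0.012, 0.0135], [0.0251, 0.0098, 0.0135], [0.0259, 0.0076, 0.0135], [0.0264, 0.0053, 0.0135], [0.0268, 0.0029, 0.0135], [0.0269, 0.0005, 0.0135], [0.0269, -0.0018, 0.0134]]
A [[0.1, -0.02, 5.07], [0.1, -0.02, 5.07], [0.1, -0.01, 5.07], [0.1, -0.02, 5.07], [0.1, -0.01, 5.07], [0.09, -0.02, 5.07], [0.1, -0.01, 5.08], [0.09, -0.02, 5.07]]
```

Call:
arm_command --slide '[[0.023,0.014,0.014],[0.024,0.012,0.014],[0.025,0.01,0.014],[0.026,0.008,0.014],[0.026,0.005,0.014],[0.027,0.003,0.014],[0.027,0.001,0.013],[0.025,-0.002,0.012]]' --angular '[[0.1,0,5.1],[0.1,0,5.1],[0.1,0,5.1],[0.1,0,5.1],[0.1,0,5.1],[0.1,0,5.1],[0.1,0,5.1],[0.1,0,5]]' --hand '[0.085,0.085,0.085,0.085,0.085,0.085,0.085,0.085]'

```text
time: 5.1
tool_pos: [0.4018, 0.1445, 0.1491]
tcp_rot: [2.241, 2.2, 0.017]
wrist_force: [-0.6, 0.3, 0.2]
width: 0.999
```

```bash
python3 - <<'E'
from meas import *
c,im=snap("w4"); plan([.411,.126,.06],0,4); print(proj(c,[.411,.126,.018]))
E
```

```text
t 5.15 pos [0.3999 0.1469 0.1471] yaw -1.2 -> d(world) [ 0.0111 -0.0209 -0.0871]  rot [ 0.28 -0.5  -1.23]  F [-1.3  1.2 -0.6] w 0.085 q6 0.31
S [[-0.0054, 0.0028, 0.0217], [-0.0053, 0.0028, 0.0218], [-0.0053, 0.0028, 0.0218], [-0.0052, 0.0028, 0.0217]]
A [[0.07, -0.12, -0.31], [0.07, -0.13, -0.31], [0.07, -0.12, -0.31], [0.07, -0.13, -0.3]]
[328.672025   254.15437007]
```

View pics/w4.png

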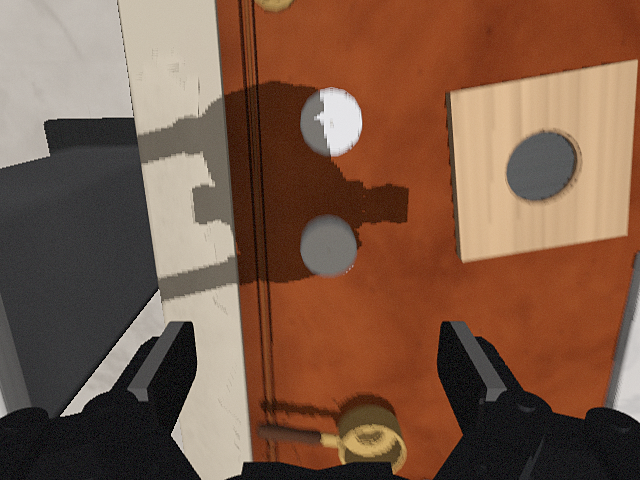

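Call:
arm_command --slide '[[-0.005,0.003,0.015],[-0.005,0.003,0.015],[-0.005,0.003,0.015],[-0.005,0.002,0.012],[0,0,0],[0,0,0],[0,0,0],[0,0,0]]' --angular '[[0.1,-0.1,-0.3],[0.1,-0.1,-0.3],[0.1,-0.1,-0.3],[0.1,-0.1,-0.3],[0,0,0],[0,0,0],[0,0,0],[0,0,0]]' --hand '[0.085,0.085,0.085,0.085,0.085,0.085,0.085,0.085]'

```text
time: 5.95
tool_pos: [0.4052, 0.1336, 0.0919]
tcp_rot: [-2.203, -2.238, -0.009]
wrist_force: [-1.2, -0.6, 0.1]
width: 0.994
```

```bash
python3 - <<'E'
from meas import *
c,im=snap("w5"); print(bot.read_state()["joint_vel"].round(3))
print(proj(c,[.411,.126,.018]))
o,hsv=objmask(im);p=proj(c,[.411,.126,.012]).astype(int);m,ct=comp(o,*p)
for z in(.018,.009,0):
    q=topl(c,ct,z);r=cv2.minAreaRect(q.astype(np.float32));print("tea",z,np.round(r[0],4),np.round(r[1],4), q.min(0),q.max(0))
# recess/plate
H,S,V=cv2.split(hsv)
g=((S<70)&(V<140)).astype(np.uint8);pr=proj(c,[.549,.1775,.01]).astype(int);print(pr)
m,ct=comp(g,*pr);q=topl(c,ct,.01);r=cv2.minAreaRect(q.astype(np.float32));print("rec",np.round(r[0],4),np.round(r[1],4))
plan([.411,.126,.06],0,4)
E
```

```text
[-0.002  0.004 -0.001 -0.    -0.004 -0.001]
[326.17552874 274.14588736]
tea 0.018 [0.4112 0.1297] [0.0378 0.0429] [0.3923108  0.10827279] [0.43015586 0.15122921]
tea 0.009 [0.4115 0.1259] [0.0394 0.0448] [0.39182105 0.10353044] [0.43129145 0.14833173]
tea 0 [0.4118 0.1221] [0.0411 0.0466] [0.39133129 0.09878809] [0.43242705 0.14543425]
[596 179]
rec [0.5477 0.1792] [0.0424 0.0438]
t 6.00 pos [0.4053 0.1337 0.0919] yaw 0.9 -> d(world) [ 0.0057 -0.0077 -0.0319]  rot [ 0.19 -0.31  0.89]  F [-0.1  0.1  0.7] w 0.085 q6 0.24
S [[-0.002, 0.0014, 0.008], [-0.002, 0.0014, 0.008], [-0.0019, 0.0014, 0.008], [-0.0019, 0.0013, 0.0079]]
A [[0.05, -0.08, 0.22], [0.05, -0.08, 0.22], [0.04, -0.07, 0.23], [0.05, -0.08, 0.22]]
```

View pics/w5.png

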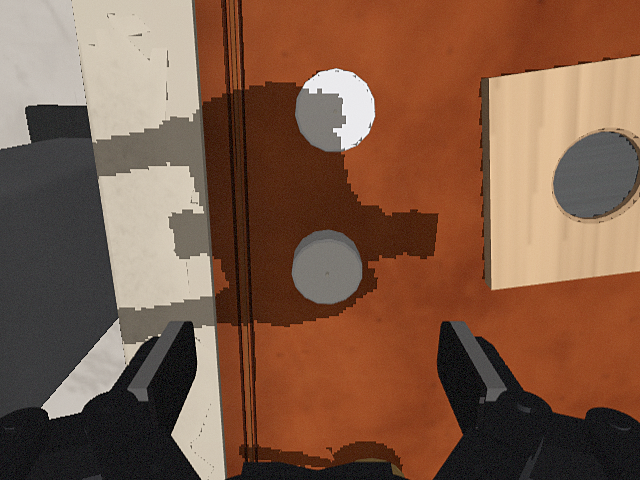

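Call:
arm_command --slide '[[-0.003,0.002,0.01],[-0.003,0.002,0.01],[-0.003,0.002,0.01],[-0.002,0.001,0.008],[0,0,0],[0,0,0],[0,0,0],[0,0,0]]' --angular '[[0.1,-0.1,0.3],[0.1,-0.1,0.3],[0.1,-0.1,0.3],[0,-0.1,0.2],[0,0,0],[0,0,0],[0,0,0],[0,0,0]]' --hand '[0.085,0.085,0.085,0.085,0.085,0.085,0.085,0.085]'

```text
time: 6.8
tool_pos: [0.4133, 0.1216, 0.0503]
tcp_rot: [-2.228, -2.214, 0.006]
wrist_force: [-0.1, 0.6, 0.8]
width: 0.996
```

```bash
python3 - <<'E'
from meas import *
plan([.411,.126,.015],0,4)
E
```

```text
t 6.80 pos [0.4133 0.1216 0.0503] yaw -0.4 -> d(world) [-0.0023  0.0044 -0.0353]  rot [-0.18  0.14 -0.35]  F [-0.1  0.6  0.8] w 0.085 q6 0.24
S [[0.0011, -0.0006, 0.0088], [0.0011, -0.0005, 0.0088], [0.0011, -0.0006, 0.0088], [0.0012, -0.0005, 0.0089]]
A [[-0.04, 0.03, -0.09], [-0.05, 0.04, -0.09], [-0.04, 0.03, -0.09], [-0.05, 0.04, -0.08]]
```

Call:
arm_command --slide '[[0.001,-0.0005,0.009],[0.001,-0.0005,0.009],[0.001,-0.0005,0.008],[0.001,-0.0005,0.006],[0,0,0],[0,0,0],[0,0,0],[0,0,0]]' --angular '[[0,0,-0.1],[0,0,-0.1],[0,0,-0.1],[0,0,0],[0,0,0],[0,0,0],[0,0,0],[0,0,0]]' --hand '[0.085,0.085,0.085,0.085,0.085,0.085,0.085,0.085]'

```text
time: 7.6
tool_pos: [0.4111, 0.1263, 0.0157]
tcp_rot: [-2.221, -2.222, 0.005]
wrist_force: [0.2, 0.9, 0.0]
width: 0.999
```

```bash
python3 - <<'E'
from meas import *
plan([.411,.126,.015],0,2)
snap("w6")
E
```

```text
t 7.60 pos [0.4111 0.1263 0.0157] yaw 0.0 -> d(world) [-0.0001 -0.0003 -0.0007]  rot [-0.14  0.12  0.02]  F [0.2 0.9 0. ] w 0.085 q6 0.24
S [[-0.0001, -0.0, 0.0004], [-0.0002, -0.0001, 0.0003]]
A [[-0.07, 0.06, 0.01], [-0.07, 0.06, 0.01]]
```

View pics/w6.png

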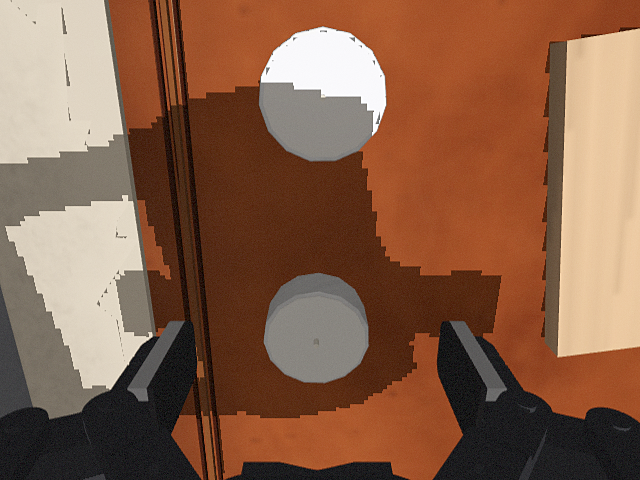

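The tealight sits centred between the fingers with its wick at (316,342), so I close.

Call:
arm_command --slide '[[0,0,0],[0,0,0],[0,0,0],[0,0,0],[0,0,0],[0,0,0],[0,0,0],[0,0,0]]' --angular '[[0,0,0],[0,0,0],[0,0,0],[0,0,0],[0,0,0],[0,0,0],[0,0,0],[0,0,0]]' --hand '[0.03,0.03,0.03,0.03,0.03,0.03,0.03,0.03]' --squeeze 30

```text
time: 8.45
tool_pos: [0.4122, 0.1264, 0.0169]
tcp_rot: [2.221, 2.221, -0.002]
wrist_force: [0.0, -0.5, 0.8]
width: 0.411
```

```bash
python3 - <<'E'
from meas import *
plan([.411,.126,.07],0,5)
E
```

```text
t 8.45 pos [0.4122 0.1264 0.0169] yaw -0.0 -> d(world) [-0.0012 -0.0004  0.0531]  rot [-0.    0.09 -0.  ]  F [ 0.  -0.5  0.8] w 0.035 q6 0.24
S [[-0.0001, -0.0002, -0.0106], [-0.0001, -0.0003, -0.0106], [-0.0001, -0.0002, -0.0106], [-0.0001, -0.0003, -0.0107], [-0.0001, -0.0002, -0.0106]]
A [[-0.0, 0.02, -0.0], [-0.0, 0.02, -0.0], [-0.0, 0.02, -0.0], [-0.0, 0.01, -0.0], [-0.0, 0.02, -0.0]]
```

Call:
arm_command --slide '[[0,0,-0.01],[0,0,-0.01],[0,0,-0.01],[0,0,-0.01],[0,0,-0.01],[0,0,0],[0,0,0],[0,0,0]]' --angular '[[0,0,0],[0,0,0],[0,0,0],[0,0,0],[0,0,0],[0,0,0],[0,0,0],[0,0,0]]' --hand '[0.03,0.03,0.03,0.03,0.03,0.03,0.03,0.03]'

```text
time: 9.25
tool_pos: [0.4132, 0.1268, 0.0729]
tcp_rot: [2.22, 2.219, 0.003]
wrist_force: [0.3, -0.1, -0.8]
width: 0.415
```

```bash
python3 - <<'E'
from meas import *
plan([.549,.1775,.065],0,6)
snap("w7")
E
```

```text
t 9.25 pos [0.4132 0.1268 0.0729] yaw -0.0 -> d(world) [ 0.1358  0.0507 -0.0079]  rot [ 0.18  0.04 -0.  ]  F [ 0.3 -0.1 -0.8] w 0.035 q6 0.24
S [[0.0085, 0.0226, 0.0014], [0.0084, 0.0226, 0.0014], [0.0085, 0.0227, 0.0014], [0.0084, 0.0226, 0.0013], [0.0085, 0.0227, 0.0013], [0.0084, 0.0226, 0.0014]]
A [[0.03, 0.01, -0.0], [0.03, 0.01, -0.0], [0.03, 0.01, -0.0], [0.03, 0.0, -0.0], [0.03, 0.01, -0.0], [0.03, 0.0, -0.0]]
```

View pics/w7.png

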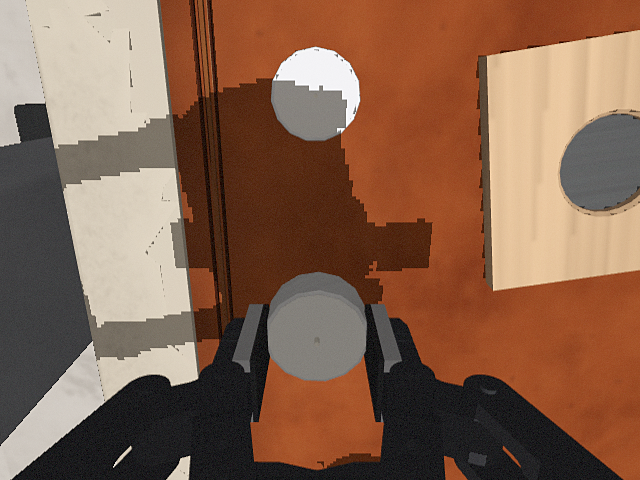

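The tealight is held with its wick at (317,341), and the recess shows at (600,163). Now I carry it over the plate.

Call:
arm_command --slide '[[0.008,0.022,0],[0.008,0.022,0],[0.008,0.022,0],[0.008,0.022,0],[0.008,0.022,0],[0.006,0.016,0],[0,0,0],[0,0,0]]' --angular '[[0,0,0],[0,0,0],[0,0,0],[0,0,0],[0,0,0],[0,0,0],[0,0,0],[0,0,0]]' --hand '[0.03,0.03,0.03,0.03,0.03,0.03,0.03,0.03]'

```text
time: 10.1
tool_pos: [0.5377, 0.1728, 0.0651]
tcp_rot: [-2.218, -2.218, 0.017]
wrist_force: [0.0, 0.4, 0.0]
width: 0.416
```

```bash
python3 - <<'E'
from meas import *
c,im=snap("w8")
plan([.549,.1775,.05],0,4)
s=bot.read_state()
print("wick->",ray(c,317,341,s["tool_pos"][2]+.002)-s["tool_pos"])
E
```

```text
t 10.15 pos [0.5376 0.1727 0.0652] yaw -0.0 -> d(world) [ 0.0114  0.0048 -0.0152]  rot [-0.59  0.25 -0.01]  F [ 0.4 -0.1 -0.4] w 0.035 q6 0.27
S [[0.0012, 0.0029, 0.0038], [0.0012, 0.0029, 0.0038], [0.0012, 0.0028, 0.0037], [0.0012, 0.0029, 0.0038]]
A [[-0.15, 0.06, -0.0], [-0.15, 0.06, -0.0], [-0.14, 0.07, -0.01], [-0.15, 0.06, -0.0]]
wick-> [ 0.00063442 -0.00015641  0.002     ]
```

View pics/w8.png

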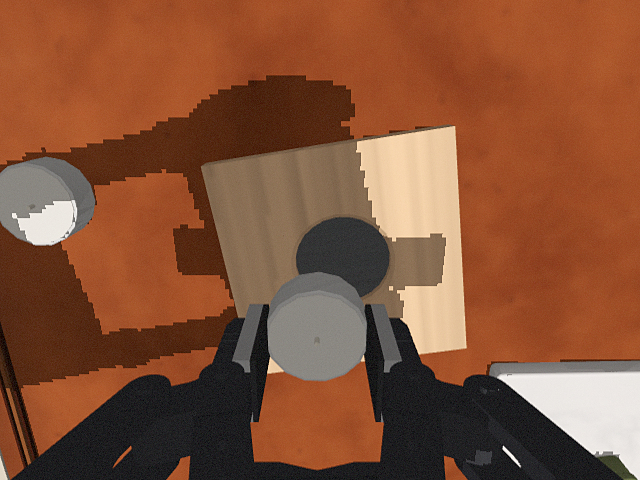

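```bash
python3 - <<'E'
from meas import *
c,im=load("w8")
P=[ray(c,*uv,.01)[:2] for uv in((203.5,164.5),(455.5,126),(466,348))]
print(np.round(P,4),"side",np.linalg.norm(P[0]-P[1]),np.linalg.norm(P[1]-P[2]),"centre",((P[0]+P[2])/2).round(4))
hsv=cv2.cvtColor(cv2.GaussianBlur(im,(3,3),0),cv2.COLOR_BGR2HSV);V=hsv[:,:,2]
g=((V<75)&(hsv[:,:,1]<90)).astype(np.uint8);m,ct=comp(g,345,250)
ct=ct[ct[:,1]<262]
q=topl(c,ct,.01)
A=np.c_[2*q,np.ones(len(q))];s=np.linalg.lstsq(A,(q**2).sum(1),rcond=None)[0];print("recess fit",s[:2].round(4),"r",np.sqrt(s[2]+s[0]**2+s[1]**2))
E
```

```text
[[0.4873 0.2259]
 [0.5971 0.2426]
 [0.6143 0.1317]] side 0.11106627130793784 0.1122741971238079 centre [0.5508 0.1788]
recess fit [0.5499 0.1795] r 0.022088306994079734
```

Call:
arm_command --slide '[[0.001,0.003,0.005],[0.002,0.003,0.005],[0.001,0.003,0.005],[0.001,0.003,0.003],[0,0,0],[0,0,0],[0,0,0],[0,0,0]]' --angular '[[-0.1,0.1,0],[-0.2,0.1,0],[-0.1,0,0],[-0.1,0,0],[0,0,0],[0,0,0],[0,0,0],[0,0,0]]' --hand '[0.03,0.03,0.03,0.03,0.03,0.03,0.03,0.03]'

```text
time: 10.95
tool_pos: [0.5468, 0.1769, 0.0445]
tcp_rot: [-2.221, -2.22, 0.007]
wrist_force: [-0.1, -0.6, -0.5]
width: 0.413
```

```bash
python3 - <<'E'
from meas import *
plan([.5497,.1785,.024],0,4)
E
```

```text
t 10.95 pos [0.5468 0.1769 0.0445] yaw -0.0 -> d(world) [ 0.0029  0.0016 -0.0205]  rot [-0.24  0.09 -0.02]  F [-0.1 -0.6 -0.5] w 0.035 q6 0.27
S [[0.0004, 0.0008, 0.0051], [0.0004, 0.0007, 0.0051], [0.0004, 0.0007, 0.0051], [0.0004, 0.0008, 0.0052]]
A [[-0.06, 0.02, -0.01], [-0.06, 0.02, -0.0], [-0.06, 0.03, -0.01], [-0.06, 0.02, -0.0]]
```

Call:
arm_command --slide '[[0.0005,0.001,0.005],[0.0005,0.001,0.005],[0.0005,0.001,0.005],[0,0.0005,0.003],[0,0,0],[0,0,0],[0,0,0],[0,0,0]]' --angular '[[-0.1,0,0],[-0.1,0,0],[-0.1,0,0],[0,0,0],[0,0,0],[0,0,0],[0,0,0],[0,0,0]]' --hand '[0.03,0.03,0.03,0.03,0.03,0.03,0.03,0.03]'

```text
time: 11.75
tool_pos: [0.5505, 0.1785, 0.0249]
tcp_rot: [2.22, 2.22, -0.0]
wrist_force: [-0.0, -0.6, -0.4]
width: 0.415
```

```bash
python3 - <<'E'
from meas import *
plan([.5497,.1785,.021],0,4)
snap("w9")
E
```

```text
t 11.75 pos [0.5505 0.1785 0.0249] yaw -0.0 -> d(world) [-0.0008 -0.     -0.0039]  rot [ 0.08  0.09 -0.02]  F [-0.  -0.6 -0.4] w 0.035 q6 0.27
S [[-0.0, -0.0002, 0.001], [-0.0, -0.0002, 0.001], [-0.0, -0.0002, 0.0009], [-0.0, -0.0002, 0.001]]
A [[0.02, 0.02, -0.01], [0.02, 0.02, -0.0], [0.02, 0.02, -0.01], [0.02, 0.03, -0.0]]
```

View pics/w9.png

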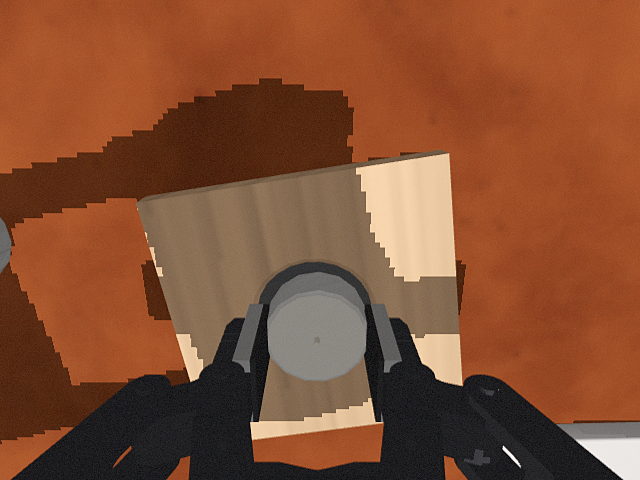

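The tealight (317,325) is centred in the recess (rim from column 259 to 372). I lower it and release.

Call:
arm_command --slide '[[0,0,0.002],[0,0,0.002],[0,0,0.0005],[0,0,0],[0,0,0],[0,0,0],[0,0,0],[0,0,0]]' --angular '[[0,0,0],[0,0,0],[0,0,0],[0,0,0],[0,0,0],[0,0,0],[0,0,0],[0,0,0]]' --hand '[0.03,0.03,0.03,0.03,0.03,0.05,0.07,0.085]'

```text
time: 12.6
tool_pos: [0.5512, 0.1786, 0.0209]
tcp_rot: [2.22, 2.219, 0.002]
wrist_force: [0.0, 0.3, 1.1]
width: 0.903
```

```bash
python3 - <<'E'
from meas import *
plan([.5497,.1785,.10],0,5)
E
```

```text
t 12.60 pos [0.5512 0.1786 0.0209] yaw -0.0 -> d(world) [-0.0015 -0.0001  0.0791]  rot [ 0.17  0.07 -0.02]  F [0.  0.3 1.1] w 0.077 q6 0.27
S [[-0.0, -0.0002, -0.0158], [-0.0001, -0.0003, -0.0158], [-0.0, -0.0003, -0.0158], [-0.0, -0.0003, -0.0159], [-0.0001, -0.0002, -0.0158]]
A [[0.03, 0.01, -0.0], [0.03, 0.01, -0.01], [0.04, 0.02, -0.0], [0.03, 0.01, -0.01], [0.04, 0.02, -0.0]]
```

Call:
arm_command --slide '[[0,0,-0.01],[0,0,-0.02],[0,0,-0.025],[0,0,-0.025],[0,0,-0.025],[0,0,-0.02],[0,0,0],[0,0,0]]' --angular '[[0,0,0],[0,0,0],[0,0,0],[0,0,0],[0,0,0],[0,0,0],[0,0,0],[0,0,0]]' --hand '[0.085,0.085,0.085,0.085,0.085,0.085,0.085,0.085]'

```text
time: 13.4
tool_pos: [0.5505, 0.1787, 0.154]
tcp_rot: [2.22, 2.219, 0.003]
wrist_force: [-0.4, -0.4, -1.5]
width: 0.994
```

```bash
python3 - <<'E'
from meas import *
snap("w10");
plan([.4123,-.2105,.16],-96.5,16)
E
```

```text
t 13.45 pos [0.5508 0.1788 0.154 ] yaw -0.0 -> d(world) [-0.1385 -0.3893  0.006 ]  rot [ 0.22 -0.16 96.48]  F [ 0.4 -0.7  0.6] w 0.085 q6 0.27
S [[-0.0243, -0.0086, -0.0004], [-0.0251, -0.006, -0.0004], [-0.0256, -0.0034, -0.0004], [-0.0258, -0.0007, -0.0004], [-0.0257, 0.0021, -0.0004], [-0.0254, 0.0047, -0.0004], [-0.0248, 0.0074, -0.0003], [-0.0238, 0.0099, -0.0004], [-0.0227, 0.0124, -0.0003], [-0.0212, 0.0147, -0.0003], [-0.0196, 0.0169, -0.0004], [-0.0177, 0.0188, -0.0003], [-0.0156, 0.0206, -0.0004], [-0.0134, 0.0221, -0.0004], [-0.011, 0.0234, -0.0003], [-0.0084, 0.0244, -0.0004]]
A [[0.01, -0.01, 6.03], [0.01, -0.01, 6.03], [0.01, -0.01, 6.03], [0.01, -0.01, 6.03], [0.01, -0.01, 6.03], [0.01, -0.01, 6.03], [0.02, -0.01, 6.03], [0.01, -0.01, 6.03], [0.01, -0.01, 6.03], [0.02, -0.01, 6.03], [0.01, -0.01, 6.03], [0.02, -0.01, 6.03], [0.01, -0.01, 6.03], [0.02, -0.02, 6.03], [0.01, -0.01, 6.03], [0.02, -0.02, 6.03]]
```

View pics/w10.png

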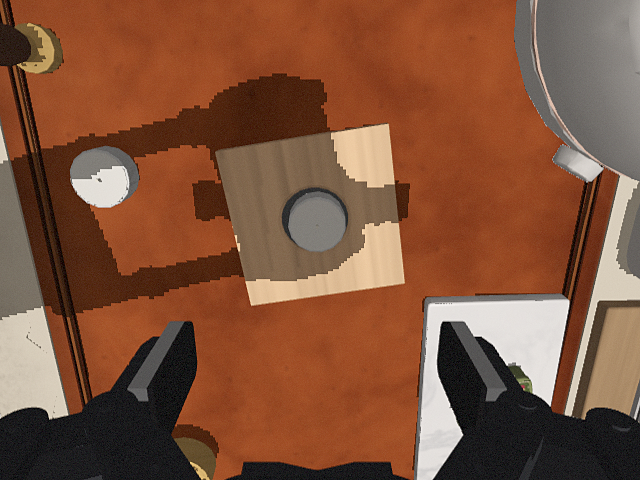

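The tealight is seated in the recess at (317,220). On to the tripod.

```bash
python3 - <<'E'
from meas import *
c,im=load("w10")
o,hsv=objmask(im);m,ct=comp(o,300,285);q=topl(c,ct,.01)
r=cv2.minAreaRect(q.astype(np.float32));print("plate",np.round(r[0],4),np.round(r[1],4),r[2])
P=[ray(c,*uv,.01)[:2] for uv in((216,150),(389,124),(405,284),(250,306))];print(np.mean(P,0),np.round(P,4).tolist())
print("wick",ray(c,317,225,.022))
E
```

```text
plate [0.5499 0.1789] [0.1131 0.1139] 9.04635238647461
[0.5504356  0.17836725] [[0.4868, 0.2262], [0.5972, 0.2424], [0.6148, 0.1311], [0.5029, 0.1137]]
wick [0.55168763 0.1793963  0.022     ]
```

Call:
arm_command --slide '[[-0.024,-0.009,0],[-0.025,-0.006,0],[-0.026,-0.003,0],[-0.026,-0.001,0],[-0.026,0.002,0],[-0.025,0.005,0],[-0.025,0.007,0],[-0.024,0.01,0]]' --angular '[[0,0,6],[0,0,6],[0,0,6],[0,0,6],[0,0,6],[0,0,6],[0,0,6],[0,0,6]]' --hand '[0.085,0.085,0.085,0.085,0.085,0.085,0.085,0.085]'

```text
time: 14.25
tool_pos: [0.4694, -0.0194, 0.1417]
tcp_rot: [-2.944, -1.084, 0.023]
wrist_force: [0.2, -0.8, -0.1]
width: 0.993
```

```bash
python3 - <<'E'
from meas import *
plan([.4123,-.2105,.16],-96.5,8)
E
```

```text
t 14.25 pos [ 0.4694 -0.0194  0.1417] yaw -49.6 -> d(world) [-0.0571 -0.1911  0.0183]  rot [-0.19  0.88 46.92]  F [ 0.2 -0.8 -0.1] w 0.085 q6 0.77
S [[-0.0209, 0.0135, -0.0022], [-0.0195, 0.0156, -0.0022], [-0.0177, 0.0175, -0.0022], [-0.0159, 0.0192, -0.0022], [-0.0138, 0.0208, -0.0023], [-0.0116, 0.0221, -0.0023], [-0.0093, 0.0231, -0.0023], [-0.0068, 0.024, -0.0022]]
A [[-0.02, 0.11, 5.87], [-0.02, 0.11, 5.86], [-0.02, 0.11, 5.86], [-0.03, 0.11, 5.87], [-0.02, 0.11, 5.86], [-0.03, 0.11, 5.87], [-0.02, 0.11, 5.86], [-0.03, 0.11, 5.87]]
```

Call:
arm_command --slide '[[-0.021,0.014,-0.002],[-0.019,0.016,-0.003],[-0.018,0.018,-0.003],[-0.016,0.019,-0.003],[-0.014,0.021,-0.003],[-0.012,0.022,-0.003],[-0.008,0.02,-0.002],[0,0,0]]' --angular '[[0,0.1,6],[0,0.1,6],[0,0.1,6],[0,0.1,6],[0,0.1,6],[0,0.1,6],[0,0.1,6],[0,0,2]]' --hand '[0.085,0.085,0.085,0.085,0.085,0.085,0.085,0.085]'

```text
time: 15.05
tool_pos: [0.4045, -0.1895, 0.1485]
tcp_rot: [-3.13, 0.156, 0.041]
wrist_force: [0.3, 0.2, -0.2]
width: 0.995
```

```bash
python3 - <<'E'
from meas import *
snap("w11");plan([.4123,-.2105,.10],-96.5,5)
E
```

```text
t 15.10 pos [ 0.4044 -0.1886  0.1481] yaw -95.7 -> d(world) [ 0.0079 -0.0219 -0.0481]  rot [-0.41  1.56  0.79]  F [-0.1 -0.7  1.3] w 0.085 q6 1.18
S [[0.0023, 0.0043, 0.0095], [0.0022, 0.0043, 0.0096], [0.0022, 0.0042, 0.0096], [0.0022, 0.0042, 0.0096], [0.0021, 0.0042, 0.0095]]
A [[-0.08, 0.31, 0.16], [-0.08, 0.31, 0.16], [-0.08, 0.31, 0.16], [-0.09, 0.32, 0.15], [-0.08, 0.31, 0.16]]
```

View pics/w11.png

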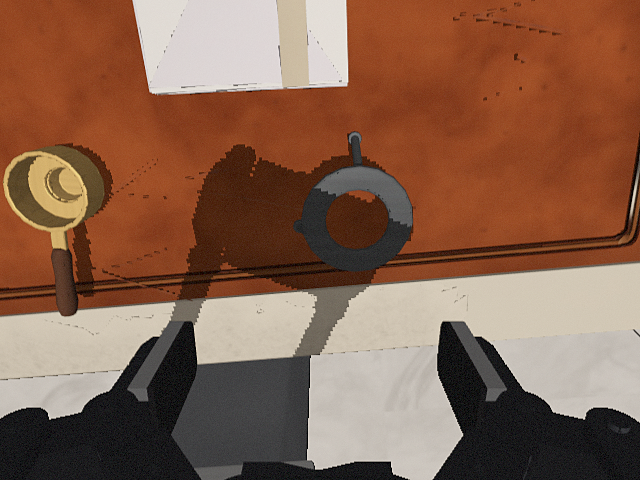

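The tripod ring is at (358,217), its far foot at (354,136), with a leg stub at (298,227). I check the leg angle and ring centre.

```bash
python3 - <<'E'
from meas import *
c,im=load("w11");o,hsv=objmask(im)
m,ct=comp(o,360,180)
ring=cv2.morphologyEx(m,cv2.MORPH_OPEN,cv2.getStructuringElement(cv2.MORPH_ELLIPSE,(15,15)))
for q in cv2.findContours(ring,cv2.RETR_CCOMP,cv2.CHAIN_APPROX_NONE)[0]:
    if len(q)<50: continue
    p=topl(c,q[:,0,:],.05);r=cv2.minAreaRect(p.astype(np.float32));print("tripod ring",np.round(r[0],4),np.round(r[1],4))
ctr=np.array([.4123,-.2105])
p=ray(c,354,137,.004)[:2];d=p-ctr;print("foot",p.round(4),"r",np.linalg.norm(d).round(4),"ang",np.degrees(np.arctan2(d[1],d[0])).round(1))
E
```

```text
tripod ring [ 0.4129 -0.2111] [0.0633 0.0629]
tripod ring [ 0.4132 -0.2111] [0.0357 0.0354]
foot [ 0.453  -0.2159] r 0.0411 ang -7.5
```

Call:
arm_command --slide '[[0.002,0.004,0.01],[0.002,0.004,0.01],[0.002,0.004,0.01],[0.002,0.004,0.01],[0.002,0.004,0.008],[0,0,0],[0,0,0],[0,0,0]]' --angular '[[-0.1,0.3,0.2],[-0.1,0.3,0.2],[-0.1,0.3,0.2],[-0.1,0.3,0.2],[0,0.3,0.2],[0,0,0],[0,0,0],[0,0,0]]' --hand '[0.085,0.085,0.085,0.085,0.085,0.085,0.085,0.085]'

```text
time: 15.9
tool_pos: [0.4088, -0.2075, 0.0899]
tcp_rot: [-3.132, 0.176, 0.012]
wrist_force: [-0.3, 0.0, -0.4]
width: 0.993
```

```bash
python3 - <<'E'
from meas import *
plan([.4127,-.2108,.037],-96.8,6)
E
```

```text
t 15.90 pos [ 0.4088 -0.2075  0.0899] yaw -96.4 -> d(world) [ 0.0039 -0.0033 -0.0529]  rot [-0.22  0.47  0.36]  F [-0.3  0.  -0.4] w 0.085 q6 1.16
S [[0.0008, 0.0005, 0.0088], [0.0008, 0.0005, 0.0088], [0.0007, 0.0005, 0.0088], [0.0007, 0.0005, 0.0088], [0.0007, 0.0005, 0.0089], [0.0008, 0.0005, 0.0088]]
A [[-0.04, 0.08, 0.06], [-0.04, 0.08, 0.06], [-0.04, 0.08, 0.06], [-0.03, 0.08, 0.06], [-0.04, 0.07, 0.06], [-0.03, 0.08, 0.06]]
```

Call:
arm_command --slide '[[0.001,0.001,0.008],[0.001,0.001,0.008],[0.001,0.001,0.008],[0.001,0,0.008],[0,0,0.007],[0,0,0.006],[0,0,0],[0,0,0]]' --angular '[[0,0.1,0.1],[0,0.1,0.1],[0,0.1,0.1],[0,0.1,0],[0,0,0],[0,0,0],[0,0,0],[0,0,0]]' --hand '[0.085,0.085,0.085,0.085,0.085,0.085,0.085,0.085]'

```text
time: 16.7
tool_pos: [0.4133, -0.211, 0.0415]
tcp_rot: [-3.133, 0.184, -0.001]
wrist_force: [-0.4, -0.5, 0.3]
width: 0.999
```

```bash
python3 - <<'E'
from meas import *
plan([.4127,-.2108,.036],-96.8,2);snap("w12")
E
```

```text
t 16.70 pos [ 0.4133 -0.211   0.0415] yaw -96.7 -> d(world) [-0.0006  0.0002 -0.0055]  rot [-0.19 -0.04  0.08]  F [-0.4 -0.5  0.3] w 0.085 q6 1.16
S [[-0.0003, -0.0, 0.0027], [-0.0003, -0.0001, 0.0028]]
A [[-0.1, -0.02, 0.04], [-0.09, -0.02, 0.04]]
```

View pics/w12.png

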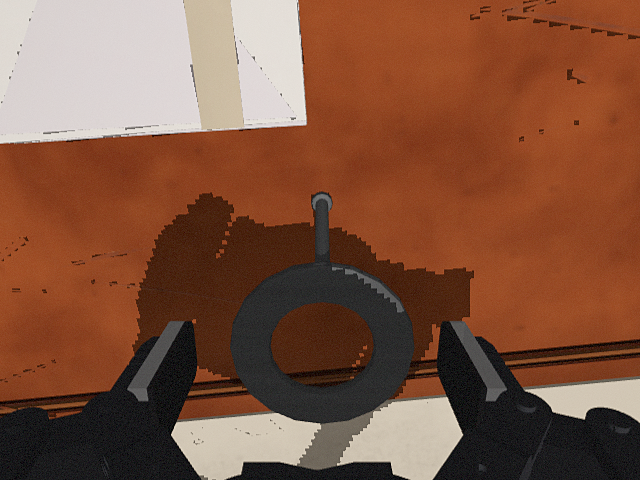

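Call:
arm_command --slide '[[0,0.001,0.003],[0,0.0005,0.002],[0,0,0],[0,0,0],[0,0,0],[0,0,0],[0,0,0],[0,0,0]]' --angular '[[-0.1,0,0],[0,0,0],[0,0,0],[0,0,0],[0,0,0],[0,0,0],[0,0,0],[0,0,0]]' --hand '[0.085,0.085,0.08,0.07,0.06,0.055,0.055,0.055]' --squeeze 30

```text
time: 17.55
tool_pos: [0.4141, -0.213, 0.0381]
tcp_rot: [-3.136, 0.184, -0.005]
wrist_force: [0.8, 0.2, -1.4]
width: 0.727
```

```bash
python3 - <<'E'
from meas import *
plan([.4127,-.2108,.12],-96.8,6)
E
```

```text
t 17.55 pos [ 0.4141 -0.213   0.0381] yaw -96.7 -> d(world) [-0.0014  0.0022  0.0819]  rot [-0.04 -0.16  0.07]  F [ 0.8  0.2 -1.4] w 0.062 q6 1.16
S [[-0.0002, -0.0004, -0.0137], [-0.0002, -0.0003, -0.0136], [-0.0003, -0.0004, -0.0137], [-0.0003, -0.0003, -0.0136], [-0.0002, -0.0004, -0.0137], [-0.0003, -0.0003, -0.0136]]
A [[-0.01, -0.03, 0.01], [-0.01, -0.03, 0.01], [-0.01, -0.03, 0.01], [-0.0, -0.02, 0.01], [-0.01, -0.03, 0.01], [-0.0, -0.02, 0.02]]
```

Gripped at about 62 mm. I lift.

Call:
arm_command --slide '[[0,0,-0.008],[0,0,-0.015],[0,0,-0.018],[0,0,-0.018],[0,0,-0.018],[0,0,-0.01],[0,0,0],[0,0,0]]' --angular '[[0,0,0],[0,0,0],[0,0,0],[0,0,0],[0,0,0],[0,0,0],[0,0,0],[0,0,0]]' --hand '[0.055,0.055,0.055,0.055,0.055,0.055,0.055,0.055]'

```text
time: 18.35
tool_pos: [0.4126, -0.2124, 0.1292]
tcp_rot: [-3.135, 0.184, -0.001]
wrist_force: [-0.5, 0.9, -1.1]
width: 0.731
```

```bash
python3 - <<'E'
from meas import *
snap("w13");plan([.550,.1786,.13],-96.8,12)
E
```

```text
t 18.40 pos [ 0.4126 -0.2124  0.129 ] yaw -96.7 -> d(world) [0.1374 0.391  0.001 ]  rot [-0.1  -0.04  0.07]  F [ 0.   0.7 -1.1] w 0.063 q6 1.16
S [[0.0076, -0.0337, -0.0], [0.0075, -0.0337, -0.0], [0.0075, -0.0337, -0.0], [0.0075, -0.0337, -0.0], [0.0075, -0.0337, -0.0001], [0.0076, -0.0337, -0.0001], [0.0075, -0.0337, -0.0001], [0.0075, -0.0337, -0.0001], [0.0075, -0.0337, -0.0001], [0.0076, -0.0337, -0.0], [0.0075, -0.0337, -0.0001], [0.0076, -0.0338, -0.0]]
A [[-0.01, -0.0, 0.01], [-0.01, -0.0, 0.01], [-0.01, -0.0, 0.0], [-0.01, -0.0, 0.01], [-0.01, -0.0, 0.0], [-0.01, -0.01, 0.01], [-0.01, -0.0, 0.0], [-0.01, -0.01, 0.01], [-0.0, -0.0, 0.0], [-0.01, -0.01, 0.01], [-0.0, -0.0, 0.0], [-0.01, -0.01, 0.01]]
```

View pics/w13.png

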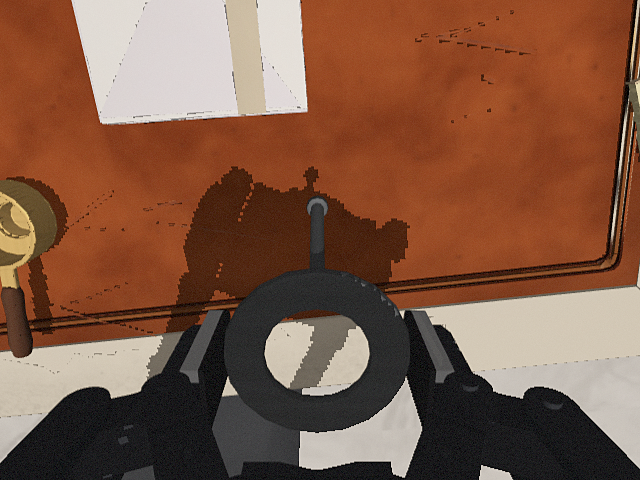

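The tripod is held with its ring hole at (317,354) and its leg straight ahead. I work out the offset from the TCP and carry it.

```bash
python3 - <<'E'
from meas import *
c,im=load("w13");hsv=cv2.cvtColor(im,cv2.COLOR_BGR2HSV);V=hsv[:,:,2]
tcp=np.array([.4126,-.2124,.129])
g=(V>58).astype(np.uint8)
m,ct=comp(g,300,350)
for z in(.141,.143):
    q=topl(c,ct,z);A=np.c_[2*q,np.ones(len(q))];s=np.linalg.lstsq(A,(q**2).sum(1),rcond=None)[0];print("hole",(s[:2]-tcp[:2]).round(4),"r",np.sqrt(s[2]+s[0]**2+s[1]**2),len(q))
f=ray(c,317,206,.09);print("foot rel",f-tcp)
E
```

```text
hole [0.0002 0.0011] r 0.017092462037403285 285
hole [0.0015 0.001 ] r 0.01681564684449585 285
foot rel [ 0.0374341 -0.0032499 -0.039    ]
```

Call:
arm_command --slide '[[0.008,-0.034,0],[0.008,-0.034,0],[0.008,-0.034,0],[0.008,-0.034,0],[0.008,-0.034,0],[0.008,-0.034,0],[0.008,-0.034,0],[0.008,-0.034,0]]' --angular '[[0,0,0],[0,0,0],[0,0,0],[0,0,0],[0,0,0],[0,0,0],[0,0,0],[0,0,0]]' --hand '[0.055,0.055,0.055,0.055,0.055,0.055,0.055,0.055]'

```text
time: 19.2
tool_pos: [0.5054, 0.056, 0.12]
tcp_rot: [-3.134, 0.199, 0.021]
wrist_force: [1.0, -0.3, -0.6]
width: 0.729
```

```bash
python3 - <<'E'
from meas import *
plan([.550,.1786,.13],-96.8,5)
E
```

```text
t 19.20 pos [0.5054 0.056  0.12  ] yaw -97.3 -> d(world) [0.0446 0.1226 0.01  ]  rot [-0.02  0.76 -0.47]  F [ 1.  -0.3 -0.6] w 0.062 q6 1.76
S [[0.0057, -0.0255, -0.0021], [0.0058, -0.0254, -0.002], [0.0058, -0.0254, -0.002], [0.0059, -0.0255, -0.002], [0.0059, -0.0254, -0.0021]]
A [[-0.0, 0.15, -0.09], [-0.0, 0.15, -0.09], [-0.01, 0.15, -0.1], [-0.0, 0.16, -0.09], [-0.01, 0.15, -0.1]]
```

Call:
arm_command --slide '[[0.006,-0.026,-0.002],[0.006,-0.025,-0.002],[0.006,-0.025,-0.002],[0.006,-0.024,-0.002],[0.004,-0.014,-0.001],[0,0,0],[0,0,0],[0,0,0]]' --angular '[[0,0.2,-0.1],[0,0.2,-0.1],[0,0.2,-0.1],[0,0.2,-0.1],[0,0,0],[0,0,0],[0,0,0],[0,0,0]]' --hand '[0.055,0.055,0.055,0.055,0.055,0.055,0.055,0.055]'

```text
time: 20.0
tool_pos: [0.543, 0.1725, 0.1186]
tcp_rot: [3.132, -0.178, -0.024]
wrist_force: [-0.1, -0.2, -0.6]
width: 0.73
```

```bash
python3 - <<'E'
from meas import *
snap("w14");plan([.5495,.178,.08],-96.8,5)
E
```

```text
t 20.05 pos [0.5429 0.1723 0.1185] yaw -96.5 -> d(world) [ 0.0066  0.0057 -0.0385]  rot [0.32 0.85 0.28]  F [-0.2 -2.2 -1.1] w 0.063 q6 1.95
S [[0.0013, -0.0013, 0.0077], [0.0013, -0.0013, 0.0077], [0.0012, -0.0013, 0.0077], [0.0012, -0.0013, 0.0077], [0.0012, -0.0013, 0.0077]]
A [[0.06, 0.17, 0.06], [0.06, 0.17, 0.06], [0.07, 0.17, 0.05], [0.06, 0.17, 0.06], [0.07, 0.17, 0.05]]
```

View pics/w14.png

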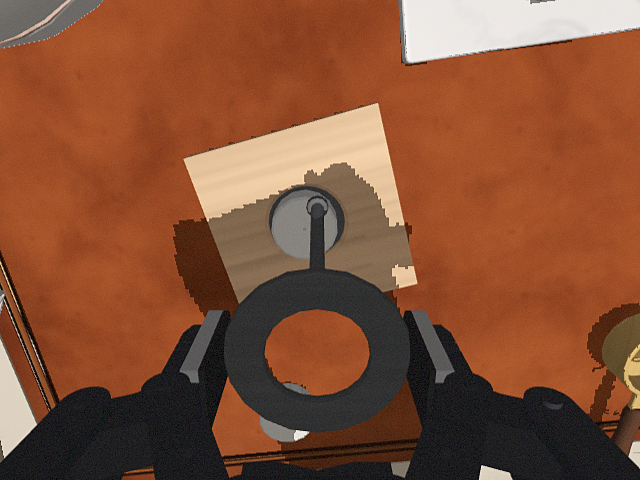

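Call:
arm_command --slide '[[0.001,-0.002,0.008],[0.001,-0.001,0.008],[0.001,-0.001,0.009],[0.001,-0.001,0.009],[0.001,-0.001,0.007],[0,0,0],[0,0,0],[0,0,0]]' --angular '[[0.1,0.2,0.1],[0.1,0.2,0.1],[0.1,0.2,0.1],[0,0.2,0],[0,0.1,0],[0,0,0],[0,0,0],[0,0,0]]' --hand '[0.055,0.055,0.055,0.055,0.055,0.055,0.055,0.055]'

```text
time: 20.85
tool_pos: [0.5471, 0.1751, 0.0725]
tcp_rot: [3.134, -0.193, -0.001]
wrist_force: [-1.2, -0.4, -0.0]
width: 0.728
```

```bash
python3 - <<'E'
from meas import *
plan([.5495,.178,.055],-96.8,4)
E
```

```text
t 20.85 pos [0.5471 0.1751 0.0725] yaw -97.0 -> d(world) [ 0.0024  0.0029 -0.0175]  rot [ 0.08  0.03 -0.23]  F [-1.2 -0.4 -0. ] w 0.062 q6 1.96
S [[0.0005, -0.0008, 0.0044], [0.0005, -0.0008, 0.0044], [0.0005, -0.0008, 0.0043], [0.0005, -0.0008, 0.0044]]
A [[0.02, 0.01, -0.06], [0.02, 0.01, -0.06], [0.02, 0.0, -0.06], [0.02, 0.01, -0.05]]
```

Call:
arm_command --slide '[[0.0005,-0.001,0.004],[0.0005,-0.001,0.004],[0.0005,-0.001,0.004],[0.0005,-0.001,0.003],[0,0,0],[0,0,0],[0,0,0],[0,0,0]]' --angular '[[0,0,-0.1],[0,0,-0.1],[0,0,0],[0,0,0],[0,0,0],[0,0,0],[0,0,0],[0,0,0]]' --hand '[0.055,0.055,0.055,0.055,0.055,0.055,0.055,0.055]'

```text
time: 21.65
tool_pos: [0.5509, 0.1796, 0.0574]
tcp_rot: [3.136, -0.186, 0.003]
wrist_force: [-0.1, 0.1, -0.2]
width: 0.731
```

```bash
python3 - <<'E'
from meas import *
snap("w15");plan([.5495,.178,.0475],-96.8,4)
E
```

```text
t 21.70 pos [0.5509 0.1796 0.0574] yaw -96.8 -> d(world) [-0.0014 -0.0016 -0.0099]  rot [ 0.03 -0.1  -0.  ]  F [ 0.5 -0.1 -0.2] w 0.062 q6 1.96
S [[-0.0003, 0.0004, 0.0025], [-0.0003, 0.0004, 0.0025], [-0.0003, 0.0005, 0.0025], [-0.0004, 0.0004, 0.0024]]
A [[0.01, -0.03, -0.0], [0.01, -0.02, -0.0], [0.0, -0.03, -0.0], [0.01, -0.02, -0.0]]
```

View pics/w15.png

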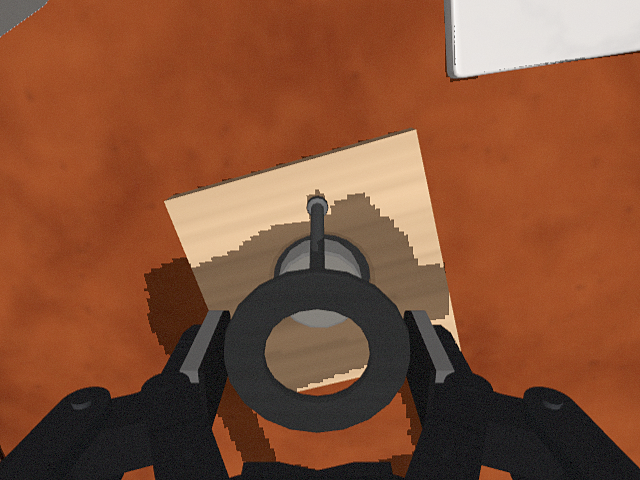

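Call:
arm_command --slide '[[-0.0005,0.001,0.003],[-0.0005,0.001,0.003],[-0.0005,0.0005,0.001],[0,0,0],[0,0,0],[0,0,0],[0,0,0],[0,0,0]]' --angular '[[0,0,0],[0,0,0],[0,0,0],[0,0,0],[0,0,0],[0,0,0],[0,0,0],[0,0,0]]' --hand '[0.055,0.055,0.055,0.055,0.055,0.055,0.055,0.055]'

```text
time: 22.5
tool_pos: [0.5491, 0.177, 0.05]
tcp_rot: [3.136, -0.187, 0.003]
wrist_force: [-0.3, 0.2, -0.6]
width: 0.728
```

```bash
python3 - <<'E'
from meas import *
plan([.5495,.178,.0475],-96.8,4)
E
```

```text
t 22.50 pos [0.5491 0.177  0.05  ] yaw -96.8 -> d(world) [ 0.0004  0.001  -0.0025]  rot [ 0.02 -0.13 -0.01]  F [-0.3  0.2 -0.6] w 0.062 q6 1.96
S [[0.0001, -0.0003, 0.0006], [0.0001, -0.0003, 0.0006], [0.0, -0.0002, 0.0007], [0.0001, -0.0003, 0.0006]]
A [[0.0, -0.03, -0.0], [0.01, -0.03, -0.0], [0.0, -0.03, -0.01], [0.01, -0.04, -0.0]]
```

Call:
arm_command --slide '[[0,-0.0005,0.001],[0,-0.0005,0.001],[0,0,0.001],[0,0,0],[0,0,0],[0,0,0],[0,0,0],[0,0,0]]' --angular '[[0,0,0],[0,0,0],[0,0,0],[0,0,0],[0,0,0],[0,0,0],[0,0,0],[0,0,0]]' --hand '[0.055,0.055,0.055,0.055,0.055,0.055,0.055,0.055]'

```text
time: 23.3
tool_pos: [0.55, 0.1783, 0.0481]
tcp_rot: [3.136, -0.186, 0.005]
wrist_force: [-0.1, -0.4, -0.1]
width: 0.729
```

```bash
python3 - <<'E'
from meas import *
plan([.5495,.178,.0475],-96.8,4);c,im=snap("w16")
cs,ims=snap("side1","side");cv2.imwrite("pics/side1c.png",cv2.resize(ims[230:380,230:380],None,fx=4,fy=4,interpolation=cv2.INTER_CUBIC))
E
```

```text
t 23.30 pos [0.55   0.1783 0.0481] yaw -96.8 -> d(world) [-0.0005 -0.0003 -0.0006]  rot [-0.  -0.2  0. ]  F [-0.1 -0.4 -0.1] w 0.062 q6 1.96
S [[-0.0001, 0.0001, 0.0001], [-0.0001, 0.0001, 0.0002], [-0.0001, 0.0001, 0.0001], [-0.0002, 0.0001, 0.0002]]
A [[-0.0, -0.05, 0.0], [-0.0, -0.05, 0.0], [-0.0, -0.05, 0.0], [-0.0, -0.05, 0.0]]
```

View pics/w16.png

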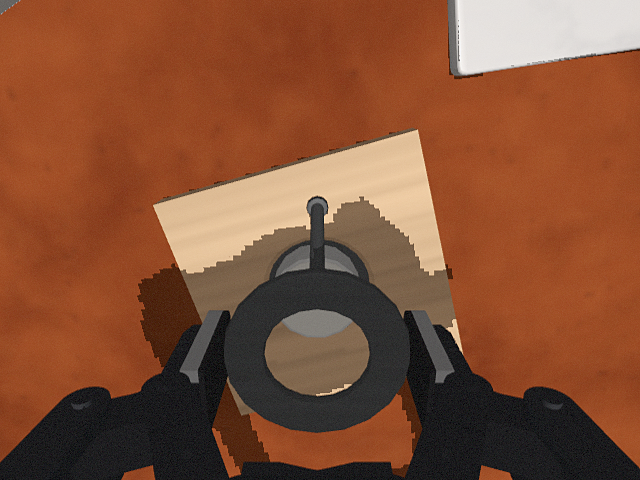

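View pics/side1c.png

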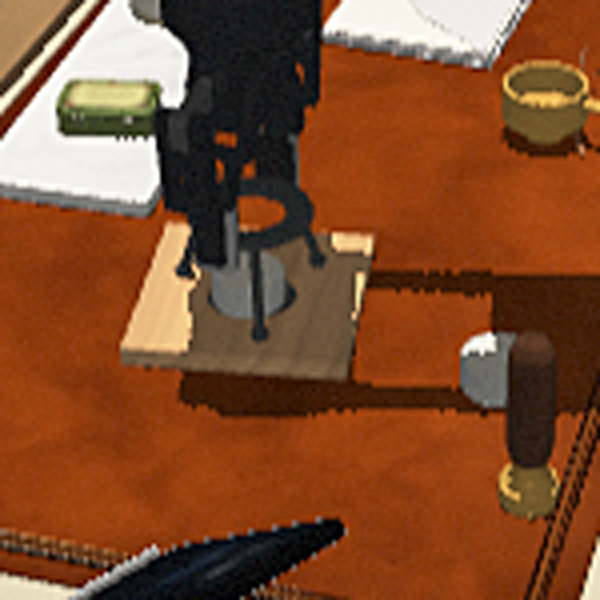

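Call:
arm_command --slide '[[0,0.0005,0.001],[0,0,0.001],[0,0,0],[0,0,0],[0,0,0],[0,0,0],[0,0,0],[0,0,0]]' --angular '[[0,0,0],[0,0,0],[0,0,0],[0,0,0],[0,0,0],[0,0,0],[0,0,0],[0,0,0]]' --hand '[0.055,0.055,0.055,0.055,0.055,0.055,0.055,0.055]'

```text
time: 24.2
tool_pos: [0.5502, 0.1783, 0.048]
tcp_rot: [-3.135, 0.187, -0.006]
wrist_force: [-0.2, -0.5, 2.4]
width: 0.732
```

```bash
python3 - <<'E'
from meas import *
plan([.5495,.178,.0475],-96.8,4)
E
```

```text
t 24.20 pos [0.5502 0.1783 0.048 ] yaw -96.8 -> d(world) [-0.0007 -0.0003 -0.0005]  rot [-0.06 -0.2  -0.02]  F [-0.2 -0.5  2.4] w 0.063 q6 1.96
S [[-0.0002, 0.0001, 0.0001], [-0.0002, 0.0001, 0.0001], [-0.0001, 0.0001, 0.0002], [-0.0002, 0.0001, 0.0001]]
A [[-0.01, -0.05, -0.0], [-0.02, -0.05, -0.01], [-0.01, -0.05, -0.0], [-0.02, -0.05, -0.01]]
```

The feet are on the plate (Fz 2.4 N), so I open.

Call:
arm_command --slide '[[0,0,0],[0,0,0],[0,0,0],[0,0,0],[0,0,0],[0,0,-0.01],[0,0,-0.02],[0,0,-0.03]]' --angular '[[0,0,0],[0,0,0],[0,0,0],[0,0,0],[0,0,0],[0,0,0],[0,0,0],[0,0,0]]' --hand '[0.064,0.067,0.072,0.08,0.085,0.085,0.085,0.085]'

```text
time: 25.0
tool_pos: [0.5458, 0.1771, 0.1049]
tcp_rot: [3.133, -0.186, -0.011]
wrist_force: [0.7, 0.3, -0.1]
width: 0.996
```

```bash
python3 - <<'E'
from meas import *
plan([.42,-.03,.17],-101,12)
E
```

```text
t 25.00 pos [0.5458 0.1771 0.1049] yaw -96.8 -> d(world) [-0.1258 -0.2071  0.0651]  rot [0.2  0.38 4.19]  F [ 0.7  0.3 -0.1] w 0.085 q6 1.96
S [[-0.0084, 0.0184, -0.0053], [-0.0083, 0.0184, -0.0053], [-0.0082, 0.0185, -0.0053], [-0.008, 0.0185, -0.0054], [-0.0079, 0.0186, -0.0054], [-0.0078, 0.0186, -0.0054], [-0.0077, 0.0187, -0.0054], [-0.0076, 0.0187, -0.0054], [-0.0075, 0.0188, -0.0054], [-0.0074, 0.0188, -0.0054], [-0.0072, 0.0189, -0.0053], [-0.0071, 0.019, -0.0054]]
A [[0.02, 0.03, 0.35], [0.02, 0.03, 0.35], [0.02, 0.03, 0.35], [0.02, 0.03, 0.35], [0.01, 0.03, 0.35], [0.02, 0.03, 0.35], [0.01, 0.03, 0.35], [0.02, 0.03, 0.35], [0.01, 0.03, 0.35], [0.02, 0.04, 0.35], [0.01, 0.03, 0.34], [0.02, 0.04, 0.35]]
```

Call:
arm_command --slide '[[0,0,-0.025],[0,0,-0.025],[0,0,-0.01],[-0.005,0,0],[0,0,0],[0,0,0],[0,0,0],[0,0,0]]' --angular '[[0,0,0],[0,0,0],[0,0,0],[0,0,0],[0,0,0],[0,0,0],[0,0,0],[0,0,0]]' --hand '[0.085,0.085,0.085,0.085,0.085,0.085,0.085,0.085]'

```text
time: 25.8
tool_pos: [0.5415, 0.1781, 0.1708]
tcp_rot: [3.135, -0.186, -0.004]
wrist_force: [0.6, 0.7, -0.2]
width: 0.996
```

```bash
python3 - <<'E'
from meas import *
c,im=snap("w17");plan([.42,-.03,.17],-101,8)
E
```

```text
t 25.85 pos [0.5413 0.1781 0.1705] yaw -96.8 -> d(world) [-0.1213 -0.2081 -0.0005]  rot [0.1  0.16 4.19]  F [-1.  -0.6 -1.2] w 0.085 q6 1.96
S [[-0.012, 0.0276, 0.0001], [-0.0117, 0.0277, 0.0001], [-0.0115, 0.0279, 0.0001], [-0.0112, 0.0279, 0.0001], [-0.011, 0.0281, 0.0001], [-0.0107, 0.0281, 0.0002], [-0.0104, 0.0283, 0.0001], [-0.0102, 0.0283, 0.0001]]
A [[0.01, 0.02, 0.52], [0.01, 0.02, 0.52], [0.01, 0.02, 0.52], [0.01, 0.02, 0.53], [0.01, 0.02, 0.52], [0.02, 0.02, 0.53], [0.01, 0.02, 0.52], [0.02, 0.02, 0.53]]
```

View pics/w17.png

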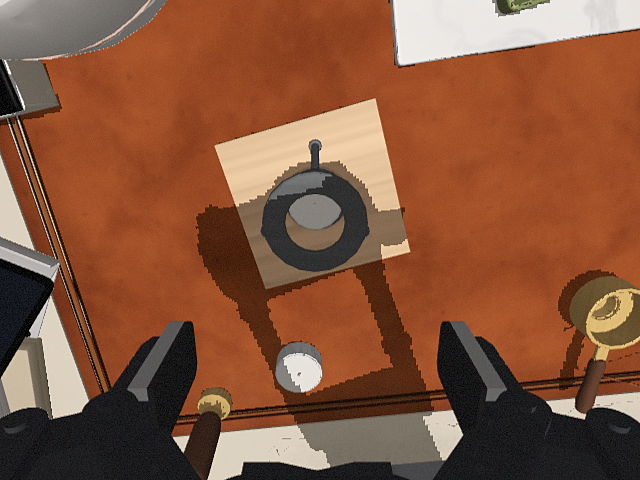

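```bash
cat >> meas.py <<'E'
def circ(q):
    A=np.c_[2*q,np.ones(len(q))];s=np.linalg.lstsq(A,(q**2).sum(1),rcond=None)[0];return s[:2].round(4),float(np.sqrt(s[2]+s[0]**2+s[1]**2))
E
python3 - <<'E'
from meas import *
c,im=load("w17");hsv=cv2.cvtColor(im,cv2.COLOR_BGR2HSV);H,S,V=cv2.split(hsv)
g=((V<70)&(S<60)).astype(np.uint8);g[:180]=0
m,ct=comp(g,272,220)
# outer ring lower part (below y 225)
q=ct[(ct[:,1]>235)];print("ring outer",circ(topl(c,q,.0575)),len(q))
P=[ray(c,*uv,.01)[:2] for uv in((216,145.5),(375.5,98.5),(410,252),(267,289))];print("plate",np.mean(P,0).round(4),[np.linalg.norm(P[i]-P[i-1]).round(4) for i in range(4)])
E
```

```text
ring outer (array([0.5484, 0.1799]), 0.031395323339827245) 114
plate [0.5494 0.178 ] [np.float64(0.1122), np.float64(0.1112), np.float64(0.1123), np.float64(0.1111)]
```

Call:
arm_command --slide '[[-0.012,0.028,0],[-0.012,0.028,0],[-0.012,0.028,0],[-0.011,0.028,0],[-0.011,0.028,0],[-0.011,0.028,0],[-0.008,0.022,0],[0,0,0]]' --angular '[[0,0,0.5],[0,0,0.5],[0,0,0.5],[0,0,0.5],[0,0,0.5],[0,0,0.5],[0,0,0.5],[0,0,0.5]]' --hand '[0.085,0.085,0.085,0.085,0.085,0.085,0.085,0.085]'

```text
time: 26.65
tool_pos: [0.4321, -0.004, 0.166]
tcp_rot: [3.124, -0.295, -0.017]
wrist_force: [-0.1, 0.4, 0.1]
width: 0.993
```

```bash
python3 - <<'E'
from meas import *
c,im=snap("w18");plan([.441,-.029,.10],-101,5)
E
```

```text
t 26.70 pos [ 0.4329 -0.0032  0.1661] yaw -100.8 -> d(world) [ 0.0081 -0.0258 -0.0661]  rot [0.19 0.55 0.19]  F [-0.2 -0.1  0.5] w 0.085 q6 1.70
S [[0.0027, 0.0047, 0.0132], [0.0027, 0.0047, 0.0132], [0.0026, 0.0048, 0.0132], [0.0026, 0.0048, 0.0132], [0.0026, 0.0047, 0.0133]]
A [[0.04, 0.11, 0.04], [0.04, 0.11, 0.04], [0.04, 0.11, 0.04], [0.04, 0.11, 0.03], [0.03, 0.11, 0.04]]
```

View pics/w18.png

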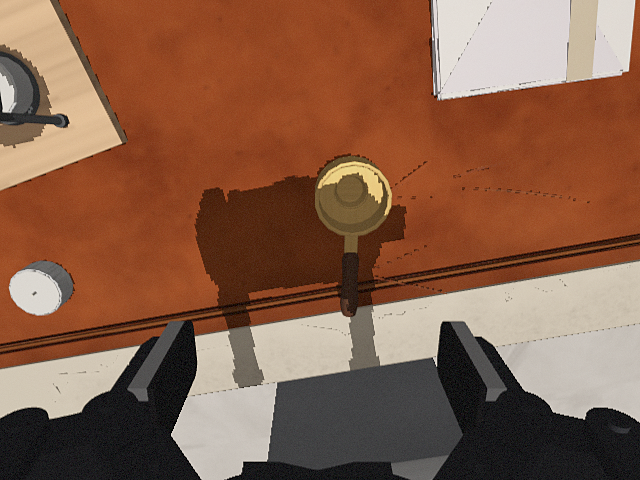

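The tripod stands centred within 2 mm. The pan's bowl is at (353,196) and its handle end at (349,312). I measure it.

```bash
python3 - <<'E'
from meas import *
c,im=load("w18");hsv=cv2.cvtColor(cv2.GaussianBlur(im,(3,3),0),cv2.COLOR_BGR2HSV);H,S,V=cv2.split(hsv)
g=((H>15)&(H<35)&(S>60)).astype(np.uint8);g=cv2.morphologyEx(g,cv2.MORPH_CLOSE,np.ones((9,9)));g=cv2.morphologyEx(g,cv2.MORPH_OPEN,cv2.getStructuringElement(cv2.MORPH_ELLIPSE,(31,31)))
m,ct=comp(g,353,215);print(cv2.boundingRect(ct.astype(np.int32)))
q=ct[ct[:,1]>196];print("rim",circ(topl(c,q,.034)))
q=ct;print("rim all",circ(topl(c,q,.034)))
# handle axis: level at mid of the handle z~.023
for z in(.018,.023,.028):
    a=ray(c,350.5,242,z)[:2];b=ray(c,349,305,z)[:2];d=a-b;print(z,a.round(4),b.round(4),np.degrees(np.arctan2(-d[1],-d[0])))
E
```

```text
(315, 156, 77, 82)
rim (array([ 0.4428, -0.0289]), 0.0243363122458488)
rim all (array([ 0.4443, -0.0286]), 0.02520292137218708)
0.018 [ 0.4084 -0.0229] [ 0.3594 -0.0138] 169.47065961574657
0.023 [ 0.4103 -0.0229] [ 0.3622 -0.0139] 169.47065961574657
0.028 [ 0.4122 -0.0228] [ 0.365 -0.014] 169.47065961574657
```

Call:
arm_command --slide '[[0.003,0.005,0.013],[0.003,0.005,0.013],[0.003,0.005,0.013],[0.003,0.005,0.013],[0.002,0.003,0.011],[0,0,0],[0,0,0],[0,0,0]]' --angular '[[0,0.1,0],[0,0.1,0],[0,0.1,0],[0.1,0.1,0],[0,0.1,0],[0,0,0],[0,0,0],[0,0,0]]' --hand '[0.085,0.085,0.085,0.085,0.085,0.085,0.085,0.085]'

```text
time: 27.5
tool_pos: [0.4458, -0.0253, 0.0962]
tcp_rot: [-3.128, 0.286, 0.002]
wrist_force: [0.2, -0.0, 0.4]
width: 0.994
```

```bash
python3 - <<'E'
from meas import *
plan([.442,-.029,.06],-100.6,4)
E
```

```text
t 27.50 pos [ 0.4458 -0.0253  0.0962] yaw -100.5 -> d(world) [-0.0038 -0.0037 -0.0362]  rot [-0.03  0.09  0.14]  F [ 0.2 -0.   0.4] w 0.085 q6 1.64
S [[-0.0008, 0.0011, 0.009], [-0.0007, 0.0011, 0.0091], [-0.0008, 0.0011, 0.009], [-0.0007, 0.001, 0.0091]]
A [[-0.01, 0.02, 0.04], [-0.01, 0.02, 0.03], [-0.0, 0.03, 0.04], [-0.01, 0.02, 0.03]]
```

Call:
arm_command --slide '[[-0.001,0.001,0.009],[-0.001,0.001,0.009],[-0.001,0.001,0.009],[0,0.001,0.008],[0,0,0],[0,0,0],[0,0,0],[0,0,0]]' --angular '[[0,0,0],[0,0,0.1],[0,0,0],[0,0,0],[0,0,0],[0,0,0],[0,0,0],[0,0,0]]' --hand '[0.085,0.085,0.085,0.085,0.085,0.085,0.085,0.085]'

```text
time: 28.3
tool_pos: [0.4427, -0.0287, 0.0594]
tcp_rot: [-3.128, 0.288, -0.002]
wrist_force: [-0.3, -0.3, 0.5]
width: 0.996
```

```bash
python3 - <<'E'
from meas import *
snap("w19");plan([.442,-.029,.021],-100.6,5)
E
```

```text
t 28.35 pos [ 0.4428 -0.0287  0.0595] yaw -100.5 -> d(world) [-0.0008 -0.0003 -0.0385]  rot [-0.05 -0.07  0.06]  F [ 0.8 -0.6 -0.6] w 0.085 q6 1.63
S [[-0.0002, 0.0001, 0.0077], [-0.0001, 0.0001, 0.0077], [-0.0002, 0.0001, 0.0077], [-0.0001, 0.0001, 0.0077], [-0.0002, 0.0001, 0.0077]]
A [[-0.01, -0.01, 0.01], [-0.01, -0.02, 0.01], [-0.01, -0.01, 0.01], [-0.01, -0.02, 0.02], [-0.01, -0.01, 0.01]]
```

View pics/w19.png

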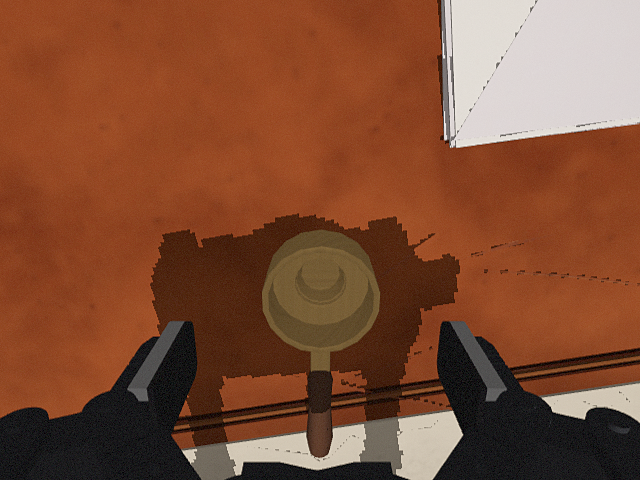

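Call:
arm_command --slide '[[0,0.0005,0.008],[0,0.0005,0.008],[0,0,0.008],[0,0,0.007],[0,0,0.005],[0,0,0],[0,0,0],[0,0,0]]' --angular '[[0,0,0],[0,0,0],[0,0,0],[0,0,0],[0,0,0],[0,0,0],[0,0,0],[0,0,0]]' --hand '[0.085,0.085,0.085,0.085,0.085,0.085,0.085,0.085]'

```text
time: 29.15
tool_pos: [0.4425, -0.0297, 0.02]
tcp_rot: [-3.128, 0.288, -0.001]
wrist_force: [0.7, -0.8, 0.5]
width: 0.996
```

```bash
python3 - <<'E'
from meas import *
snap("w20");plan([.442,-.029,.021],-100.6,5)
E
```

```text
t 29.20 pos [ 0.4426 -0.0297  0.0201] yaw -100.5 -> d(world) [-0.0006  0.0007  0.0009]  rot [-0.05 -0.05  0.07]  F [0.  0.4 0.1] w 0.085 q6 1.63
S [[-0.0002, -0.0001, -0.0002], [-0.0001, -0.0001, -0.0002], [-0.0002, -0.0001, -0.0002], [-0.0001, -0.0001, -0.0002], [-0.0002, -0.0001, -0.0001]]
A [[-0.01, -0.01, 0.01], [-0.01, -0.01, 0.01], [-0.01, -0.01, 0.02], [-0.01, -0.01, 0.01], [-0.01, -0.01, 0.02]]
```

View pics/w20.png

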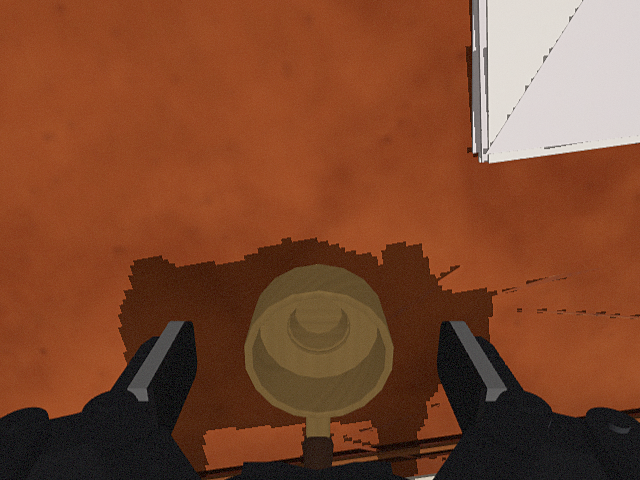

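Call:
arm_command --slide '[[0,0,0],[0,0,0],[0,0,0],[0,0,0],[0,0,0],[0,0,0],[0,0,0],[0,0,0]]' --angular '[[0,0,0],[0,0,0],[0,0,0],[0,0,0],[0,0,0],[0,0,0],[0,0,0],[0,0,0]]' --hand '[0.07,0.06,0.05,0.04,0.04,0.04,0.04,0.04]' --squeeze 40

```text
time: 30.0
tool_pos: [0.4438, -0.0298, 0.0214]
tcp_rot: [-3.128, 0.288, -0.006]
wrist_force: [0.2, 0.5, -0.8]
width: 0.578
```

```bash
python3 - <<'E'
from meas import *
plan([.442,-.029,.021],-100.6,5)
E
```

```text
t 30.00 pos [ 0.4438 -0.0298  0.0214] yaw -100.5 -> d(world) [-0.0018  0.0008 -0.0004]  rot [-0.06 -0.22  0.07]  F [ 0.2  0.5 -0.8] w 0.049 q6 1.63
S [[-0.0004, -0.0001, 0.0001], [-0.0004, -0.0001, 0.0001], [-0.0004, -0.0001, 0.0], [-0.0004, -0.0001, 0.0001], [-0.0003, -0.0, 0.0001]]
A [[-0.01, -0.04, 0.01], [-0.01, -0.04, 0.02], [-0.01, -0.05, 0.01], [-0.01, -0.04, 0.02], [-0.02, -0.05, 0.01]]
```

Call:
arm_command --slide '[[0,0,-0.01],[0,0,-0.02],[0,0,-0.025],[0,0,-0.025],[0,0,-0.025],[0,0,-0.015],[0,0,0],[0,0,0]]' --angular '[[0,0,0],[0,0,0],[0,0,0],[0,0,0],[0,0,0],[0,0,0],[0,0,0],[0,0,0]]' --hand '[0.04,0.04,0.04,0.04,0.04,0.04,0.04,0.04]'

```text
time: 30.8
tool_pos: [0.4416, -0.0296, 0.1481]
tcp_rot: [-3.128, 0.288, -0.003]
wrist_force: [0.1, 0.0, -1.9]
width: 0.576
```

```bash
python3 - <<'E'
from meas import *
snap("w21");plan([.535,.178,.15],0,15)
E
```

```text
t 30.85 pos [ 0.4417 -0.0296  0.148 ] yaw -100.5 -> d(world) [0.0933 0.2076 0.002 ]  rot [ 4.0000e-02 -1.1000e-01 -1.0053e+02]  F [-0.5  0.2 -0.9] w 0.050 q6 1.63
S [[0.0036, -0.0147, -0.0001], [0.0053, -0.0142, -0.0001], [0.0069, -0.0135, -0.0001], [0.0084, -0.0126, -0.0001], [0.0099, -0.0116, -0.0001], [0.0111, -0.0103, -0.0001], [0.0123, -0.009, -0.0001], [0.0132, -0.0075, -0.0001], [0.014, -0.0059, -0.0001], [0.0146, -0.0042, -0.0002], [0.015, -0.0024, -0.0001], [0.0151, -0.0007, -0.0002], [0.0151, 0.0011, -0.0001], [0.0149, 0.0029, -0.0002], [0.0145, 0.0045, -0.0001]]
A [[0.0, -0.01, -6.7], [0.0, -0.01, -6.7], [0.0, -0.01, -6.7], [0.0, -0.01, -6.7], [0.0, -0.01, -6.7], [0.0, -0.01, -6.7], [0.0, -0.0, -6.7], [0.0, -0.01, -6.7], [0.0, -0.0, -6.7], [0.0, -0.0, -6.7], [0.01, -0.01, -6.71], [0.0, -0.0, -6.7], [0.01, -0.01, -6.71], [0.0, -0.0, -6.7], [0.01, -0.01, -6.71]]
```

View pics/w21.png

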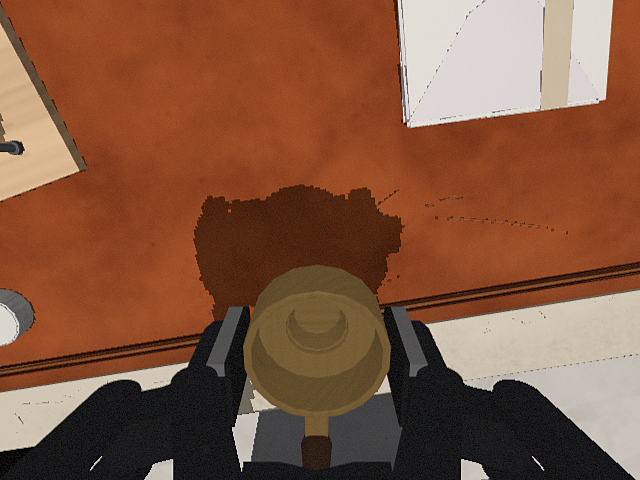

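The pan is held level with its handle straight back (column 317). Now I carry and turn it.

Call:
arm_command --slide '[[0.004,-0.015,0],[0.005,-0.014,0],[0.007,-0.014,0],[0.008,-0.013,0],[0.01,-0.012,0],[0.011,-0.01,0],[0.012,-0.009,0],[0.013,-0.008,0]]' --angular '[[0,0,-6.5],[0,0,-6.7],[0,0,-6.7],[0,0,-6.7],[0,0,-6.7],[0,0,-6.7],[0,0,-6.7],[0,0,-6.7]]' --hand '[0.04,0.04,0.04,0.04,0.04,0.04,0.04,0.04]'

```text
time: 31.65
tool_pos: [0.4819, 0.085, 0.1356]
tcp_rot: [-2.898, -1.194, 0.029]
wrist_force: [-0.6, 0.2, -1.6]
width: 0.573
```

```bash
python3 - <<'E'
from meas import *
plan([.547,.179,.13],-1,8)
E
```

```text
t 31.65 pos [0.4819 0.085  0.1356] yaw -45.2 -> d(world) [ 0.0651  0.094  -0.0056]  rot [ -1.05   0.5  -44.21]  F [-0.6  0.2 -1.6] w 0.049 q6 0.91
S [[0.0141, -0.0026, 0.0005], [0.0142, -0.0012, 0.0005], [0.0143, 0.0001, 0.0006], [0.0142, 0.0015, 0.0006], [0.014, 0.0029, 0.0006], [0.0137, 0.0042, 0.0006], [0.0132, 0.0055, 0.0006], [0.0126, 0.0068, 0.0007]]
A [[-0.13, 0.06, -5.53], [-0.13, 0.06, -5.53], [-0.13, 0.06, -5.53], [-0.13, 0.06, -5.52], [-0.13, 0.07, -5.53], [-0.13, 0.06, -5.52], [-0.14, 0.06, -5.53], [-0.13, 0.07, -5.52]]
```

Call:
arm_command --slide '[[0.014,-0.003,0],[0.014,-0.001,0],[0.014,0,0],[0.014,0.001,0],[0.014,0.003,0],[0.014,0.004,0],[0.013,0.005,0],[0.008,0.004,0]]' --angular '[[-0.1,0.1,-5.7],[-0.1,0.1,-5.7],[-0.1,0.1,-5.7],[-0.1,0.1,-5.7],[-0.1,0.1,-5.7],[-0.1,0.1,-5.7],[-0.1,0,-5.5],[0,0,-2]]' --hand '[0.04,0.04,0.04,0.04,0.04,0.04,0.04,0.04]'

```text
time: 32.45
tool_pos: [0.5324, 0.179, 0.1191]
tcp_rot: [-2.238, -2.177, 0.034]
wrist_force: [-0.7, 0.0, -0.9]
width: 0.576
```

```bash
python3 - <<'E'
from meas import *
snap("w22");plan([.549,.179,.11],-1,5)
E
```

```text
t 32.50 pos [0.5328 0.1799 0.119 ] yaw -1.6 -> d(world) [ 0.0162 -0.0009 -0.009 ]  rot [-1.62  0.11 -0.57]  F [ 0.5  1.1 -0.4] w 0.049 q6 0.30
S [[-0.0001, 0.0033, 0.0017], [-0.0001, 0.0033, 0.0017], [-0.0001, 0.0033, 0.0018], [-0.0001, 0.0032, 0.0018], [-0.0001, 0.0032, 0.0018]]
A [[-0.32, 0.02, -0.11], [-0.33, 0.02, -0.12], [-0.32, 0.02, -0.11], [-0.33, 0.02, -0.12], [-0.32, 0.03, -0.11]]
```

View pics/w22.png

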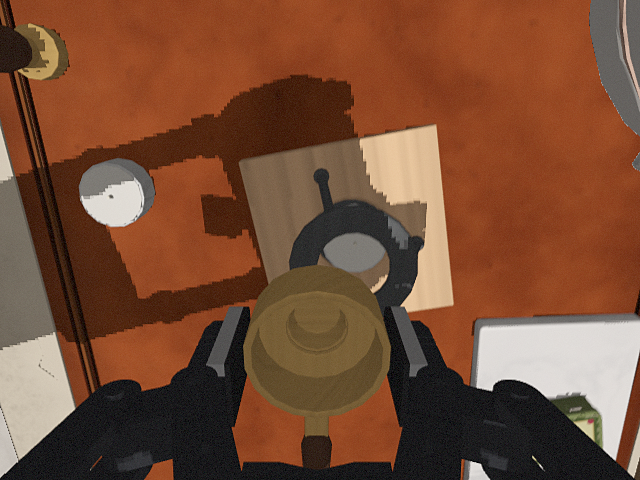

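The ring, partly hidden, is at about (353,262), and the pan is above it at (317,340). I measure both.

```bash
python3 - <<'E'
from meas import *
c,im=load("w22");hsv=cv2.cvtColor(cv2.GaussianBlur(im,(3,3),0),cv2.COLOR_BGR2HSV);H,S,V=cv2.split(hsv)
tcp=np.array([.5326,.1794,.119])
g=((S<60)&(V<110)).astype(np.uint8);g[:195]=0;g[310:]=0;g[:,:280]=0;g[:,430:]=0
m,ct=comp(g,298,250)
cv2.imwrite("pics/m22.png",m*255)
q=ct[((ct[:,0]<300)&(ct[:,1]<275)) | ((ct[:,1]<212)&(ct[:,0]>300)&(ct[:,0]<380))|((ct[:,0]>412)&(ct[:,1]>255)&(ct[:,1]<285))]
for z in(.0575,.06):print("ring",z,circ(topl(c,q,z)),len(q))
b=((H>15)&(H<35)&(S>60)).astype(np.uint8);b[:260]=0;b[:,:235]=0;b[:,395:]=0;b=cv2.morphologyEx(b,cv2.MORPH_CLOSE,np.ones((9,9)))
b=cv2.morphologyEx(b,cv2.MORPH_OPEN,cv2.getStructuringElement(cv2.MORPH_ELLIPSE,(51,51)))
m,ct=comp(b,317,380)
q=ct[(ct[:,1]>350)];z=tcp[2]+.0127
r=circ(topl(c,q,z));print("pan rim",r,"rel",(r[0]-tcp[:2]).round(4))
E
```

```text
ring 0.0575 (array([0.5492, 0.1842]), 0.03085405879198909) 151
ring 0.06 (array([0.549 , 0.1852]), 0.030461624586982036) 151
pan rim (array([0.5327, 0.1794]), 0.024494054989996114) rel [0.0001 0.    ]
```

View pics/m22.png

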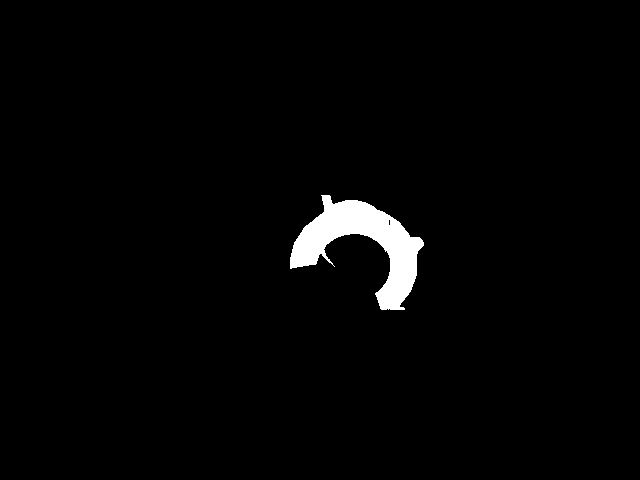

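```bash
python3 - <<'E'
from meas import *
from scipy.optimize import least_squares
def fit(q,r):
    return least_squares(lambda p:np.hypot(q[:,0]-p[0],q[:,1]-p[1])-r,q.mean(0),loss="soft_l1",f_scale=.0005).x.round(4)
c,im=load("w17");hsv=cv2.cvtColor(im,cv2.COLOR_BGR2HSV);H,S,V=cv2.split(hsv)
g=((V<70)&(S<60)).astype(np.uint8);g[:180]=0
m,ct=comp(g,272,220);q=ct[ct[:,1]>235]
print("w17",fit(topl(c,q,.06),.032),fit(topl(c,q,.055),.032), "cam",(-c["R"].T@c["t"]).round(3))
h=cv2.findContours(m,cv2.RETR_CCOMP,cv2.CHAIN_APPROX_NONE)
for k in h[0]:
    if 80<len(k)<400: print("  inner/outer",len(k),k[:,0].min(0),k[:,0].max(0),circ(topl(c,k[:,0],.0575)))
c,im=load("w22");hsv=cv2.cvtColor(im,cv2.COLOR_BGR2HSV);H,S,V=cv2.split(hsv)
g=((S<60)&(V<110)).astype(np.uint8);g[:195]=0;g[310:]=0;g[:,:280]=0;g[:,430:]=0
m,ct=comp(g,298,250)
q=ct[((ct[:,0]<305)&(ct[:,1]<262)) | ((ct[:,1]<209)&(ct[:,0]>334)&(ct[:,0]<372))|((ct[:,0]>405)&(ct[:,1]>253)&(ct[:,1]<300))]
print("w22",fit(topl(c,q,.055),.032),fit(topl(c,q,.06),.032),len(q), "cam",(-c["R"].T@c["t"]).round(3))
E
```

```text
w17 [0.5503 0.1797] [0.548 0.18 ] cam [0.626 0.169 0.306]
  inner/outer 305 [261 180] [368 271] (array([0.5456, 0.1794]), 0.029836039295541447)
  inner/outer 202 [283 193] [345 252] (array([0.5485, 0.1804]), 0.017890417217539586)
w22 [0.5495 0.181 ] [0.5485 0.1823] 115 cam [0.539 0.265 0.254]
```

Call:
arm_command --slide '[[0,0.004,0.002],[0,0.004,0.002],[0,0.004,0.003],[0,0.003,0.003],[0,0.001,0.003],[0,0,0],[0,0,0],[0,0,0]]' --angular '[[-0.3,0,0],[-0.3,0,0],[-0.4,0,0],[-0.3,0,0],[-0.2,0,0],[0,0,0],[0,0,0],[0,0,0]]' --hand '[0.04,0.04,0.04,0.04,0.04,0.04,0.04,0.04]'

```text
time: 33.3
tool_pos: [0.5478, 0.1769, 0.1022]
tcp_rot: [-2.258, -2.184, 0.01]
wrist_force: [0.6, 0.4, -0.9]
width: 0.575
```

```bash
python3 - <<'E'
from meas import *
snap("w23");plan([.550,.180,.085],-1,4)
E
```

```text
t 33.35 pos [0.5478 0.177  0.1023] yaw -1.9 -> d(world) [ 0.0022  0.003  -0.0173]  rot [-0.25  0.24 -0.92]  F [ 0.5  1.1 -0.2] w 0.049 q6 0.31
S [[0.0008, 0.0005, 0.0043], [0.0008, 0.0006, 0.0043], [0.0008, 0.0005, 0.0044], [0.0007, 0.0006, 0.0043]]
A [[-0.06, 0.06, -0.23], [-0.06, 0.06, -0.23], [-0.06, 0.06, -0.23], [-0.07, 0.06, -0.23]]
```

View pics/w23.png

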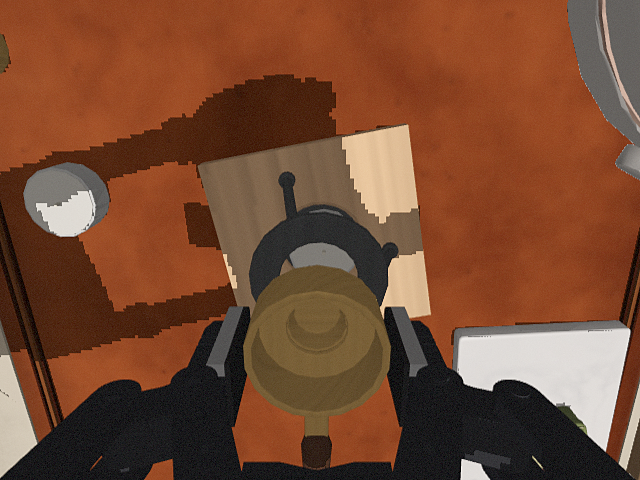

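Call:
arm_command --slide '[[0.001,0.0005,0.004],[0.001,0.0005,0.004],[0.001,0.0005,0.004],[0,0,0.003],[0,0,0],[0,0,0],[0,0,0],[0,0,0]]' --angular '[[-0.1,0.1,-0.2],[-0.1,0.1,-0.2],[0,0,-0.2],[0,0,-0.2],[0,0,0],[0,0,0],[0,0,0],[0,0,0]]' --hand '[0.04,0.04,0.04,0.04,0.04,0.04,0.04,0.04]'

```text
time: 34.15
tool_pos: [0.5495, 0.1804, 0.0861]
tcp_rot: [2.241, 2.201, -0.001]
wrist_force: [-0.3, -0.4, -1.3]
width: 0.578
```

```bash
python3 - <<'E'
from meas import *
snap("w24");plan([.550,.180,.0755],-1,4)
c,im=snap("sc24","scene");cv2.imwrite("pics/sc24c.png",cv2.resize(im[200:350,180:340],None,fx=4,fy=4,interpolation=cv2.INTER_CUBIC))
E
```

```text
t 34.20 pos [0.5495 0.1804 0.0861] yaw -1.0 -> d(world) [ 0.0005 -0.0004 -0.0106]  rot [-0.01  0.02 -0.03]  F [ 0.4  0.3 -1.1] w 0.049 q6 0.29
S [[-0.0001, 0.0001, 0.0027], [-0.0001, 0.0001, 0.0026], [-0.0001, 0.0001, 0.0027], [-0.0001, 0.0002, 0.0026]]
A [[-0.0, 0.0, -0.01], [-0.0, 0.01, -0.01], [-0.01, 0.0, -0.01], [-0.0, 0.01, -0.0]]
```

View pics/w24.png

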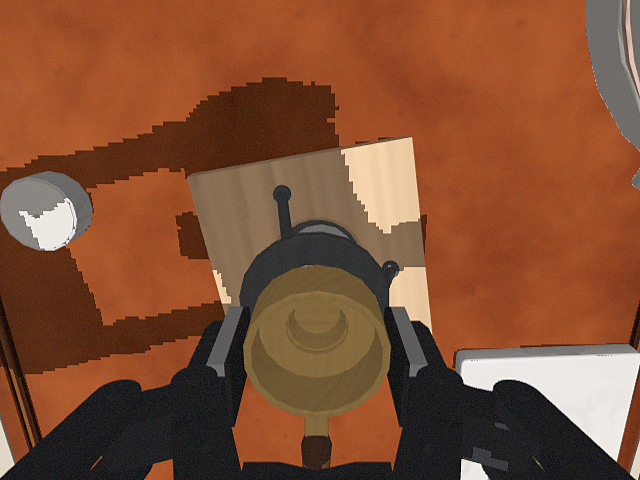

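View pics/sc24c.png

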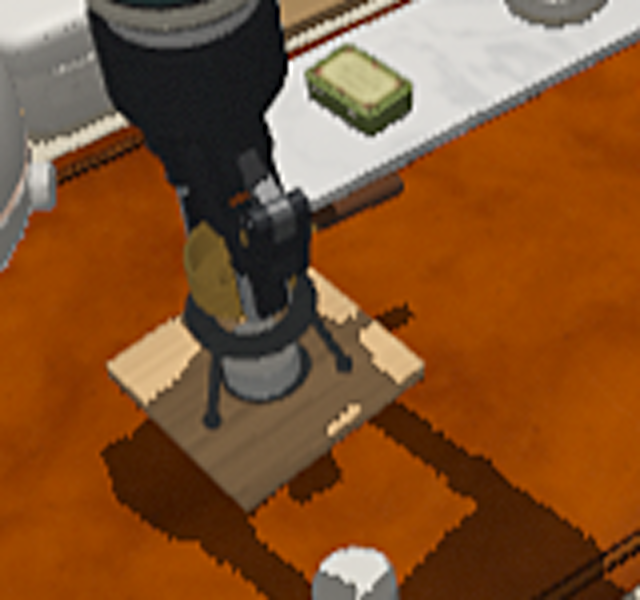

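Call:
arm_command --slide '[[0,0,0.003],[0,0,0.003],[0,0,0.003],[0,0,0.001],[0,0,0],[0,0,0],[0,0,0],[0,0,0]]' --angular '[[0,0,0],[0,0,0],[0,0,0],[0,0,0],[0,0,0],[0,0,0],[0,0,0],[0,0,0]]' --hand '[0.04,0.04,0.04,0.04,0.04,0.04,0.04,0.04]'

```text
time: 35.05
tool_pos: [0.5495, 0.1804, 0.0753]
tcp_rot: [2.241, 2.201, -0.001]
wrist_force: [0.1, -0.2, -1.5]
width: 0.574
```

```bash
python3 - <<'E'
from meas import *
plan([.550,.180,.0695],-1,4)
E
```

```text
t 35.05 pos [0.5495 0.1804 0.0753] yaw -1.0 -> d(world) [ 0.0005 -0.0004 -0.0058]  rot [-0.01  0.02 -0.03]  F [ 0.1 -0.2 -1.5] w 0.049 q6 0.29
S [[-0.0001, 0.0001, 0.0014], [-0.0001, 0.0001, 0.0015], [-0.0001, 0.0001, 0.0014], [-0.0001, 0.0002, 0.0015]]
A [[-0.0, 0.0, -0.01], [-0.0, 0.01, -0.01], [-0.0, 0.0, -0.01], [-0.01, 0.01, -0.0]]
```

Call:
arm_command --slide '[[0,0,0.0015],[0,0,0.0015],[0,0,0.0015],[0,0,0.001],[0,0,0],[0,0,0],[0,0,0],[0,0,0]]' --angular '[[0,0,0],[0,0,0],[0,0,0],[0,0,0],[0,0,0],[0,0,0],[0,0,0],[0,0,0]]' --hand '[0.04,0.04,0.04,0.04,0.04,0.04,0.04,0.04]'

```text
time: 35.85
tool_pos: [0.5497, 0.1804, 0.0695]
tcp_rot: [2.241, 2.201, 0.0]
wrist_force: [0.8, 0.2, -1.7]
width: 0.577
```

```bash
python3 - <<'E'
from meas import *
plan([.550,.180,.0695],-1,4)
E
```

```text
t 35.85 pos [0.5497 0.1804 0.0695] yaw -1.0 -> d(world) [ 0.0003 -0.0004  0.    ]  rot [ 0.02  0.01 -0.03]  F [ 0.8  0.2 -1.7] w 0.049 q6 0.29
S [[-0.0001, 0.0001, -0.0], [-0.0001, 0.0001, -0.0], [-0.0001, 0.0, -0.0], [-0.0001, 0.0001, -0.0]]
A [[0.0, 0.0, -0.01], [0.01, 0.0, -0.01], [0.0, 0.01, -0.01], [0.01, 0.0, -0.0]]
```

No contact yet, so I go down a little more.

Call:
arm_command --slide '[[0,0,0.001],[0,0,0.001],[0,0,0],[0,0,0],[0,0,0],[0,0,0],[0,0,0],[0,0,0]]' --angular '[[0,0,0],[0,0,0],[0,0,0],[0,0,0],[0,0,0],[0,0,0],[0,0,0],[0,0,0]]' --hand '[0.04,0.04,0.04,0.04,0.04,0.04,0.04,0.04]'

```text
time: 36.65
tool_pos: [0.5501, 0.1805, 0.0694]
tcp_rot: [2.241, 2.201, 0.001]
wrist_force: [-1.6, -0.5, 0.4]
width: 0.573
```

```bash
python3 - <<'E'
from meas import *
plan([.550,.180,.0695],-1,4)
E
```

```text
t 36.65 pos [0.5501 0.1805 0.0694] yaw -1.0 -> d(world) [-0.0001 -0.0005  0.0001]  rot [ 0.04  0.   -0.03]  F [-1.6 -0.5  0.4] w 0.049 q6 0.29
S [[-0.0001, -0.0, -0.0], [-0.0002, -0.0, -0.0], [-0.0001, -0.0001, -0.0], [-0.0002, -0.0, -0.0001]]
A [[0.01, 0.0, -0.01], [0.01, 0.0, -0.01], [0.01, 0.0, -0.01], [0.01, 0.0, -0.0]]
```

Contact came at the expected height (Fz rose by 2 N). I release and lift.

Call:
arm_command --slide '[[0,0,0],[0,0,0],[0,0,0],[0,0,0],[0,0,0],[0,0,0],[0,0,-0.015],[0,0,-0.03]]' --angular '[[0,0,0],[0,0,0],[0,0,0],[0,0,0],[0,0,0],[0,0,0],[0,0,0],[0,0,0]]' --hand '[0.05,0.052,0.055,0.065,0.075,0.085,0.085,0.085]'

```text
time: 37.45
tool_pos: [0.5465, 0.1795, 0.1116]
tcp_rot: [-2.239, -2.198, 0.012]
wrist_force: [0.3, -0.3, -0.5]
width: 1.002
```

Call:
arm_command --slide '[[0,0,-0.03],[0,0,-0.03],[0,0,-0.03],[0,0,-0.02],[0,0,0],[0,0,0],[0,0,0],[0,0,0]]' --angular '[[0,0,0],[0,0,0],[0,0,0],[0,0,0],[0,0,0],[0,0,0],[0,0,0],[0,0,0]]' --hand '[0.085,0.085,0.085,0.085,0.085,0.085,0.085,0.085]'

```text
time: 38.25
tool_pos: [0.5492, 0.1803, 0.2355]
tcp_rot: [2.241, 2.2, 0.003]
wrist_force: [-0.4, 0.3, -0.2]
width: 0.992
```

```bash
python3 - <<'E'
from meas import *
snap("w25");plan([.55,-.3405,.20],0,12)
c,im=snap("sc25","scene");cv2.imwrite("pics/sc25c.png",cv2.resize(im[210:360,180:340],None,fx=4,fy=4,interpolation=cv2.INTER_CUBIC))
E
```

```text
t 38.30 pos [0.549  0.1803 0.2351] yaw -1.0 -> d(world) [ 0.001  -0.5208 -0.0351]  rot [ 0.09 -0.01 -1.03]  F [-0.3  0.2 -0.8] w 0.085 q6 0.29
S [[-0.0434, 0.0009, 0.0029], [-0.0434, 0.0008, 0.0029], [-0.0434, 0.0007, 0.0029], [-0.0434, 0.0007, 0.0029], [-0.0434, 0.0006, 0.0029], [-0.0434, 0.0005, 0.0029], [-0.0434, 0.0005, 0.0029], [-0.0434, 0.0004, 0.0029], [-0.0434, 0.0003, 0.003], [-0.0434, 0.0003, 0.0029], [-0.0434, 0.0002, 0.003], [-0.0433, 0.0001, 0.0029]]
A [[0.01, -0.0, -0.09], [0.01, -0.0, -0.09], [0.01, -0.0, -0.08], [0.01, -0.0, -0.09], [0.01, -0.0, -0.08], [0.01, -0.0, -0.09], [0.0, -0.0, -0.08], [0.01, -0.0, -0.09], [0.0, -0.0, -0.08], [0.01, -0.0, -0.09], [0.0, -0.0, -0.08], [0.01, -0.01, -0.09]]
```

View pics/w25.png

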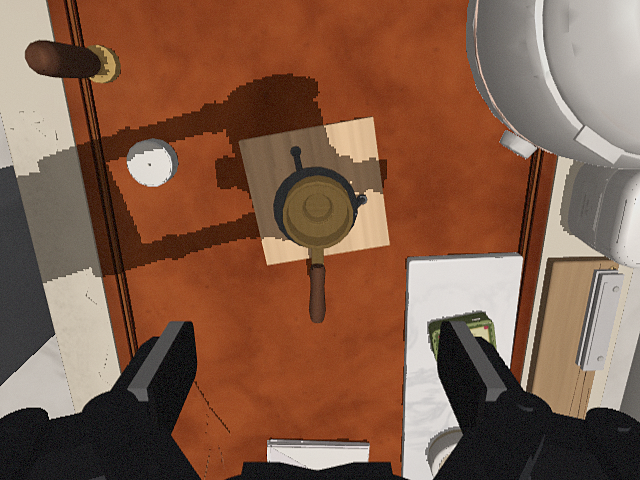

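View pics/sc25c.png

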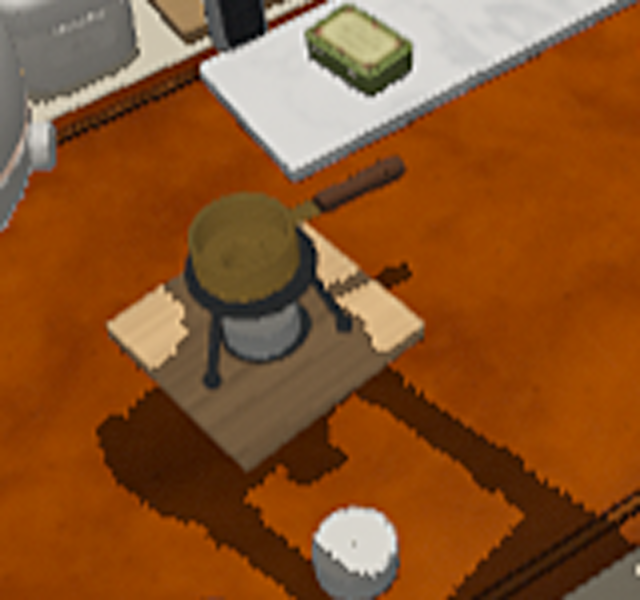

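The pan sits level on the tripod with its handle pointing to -y, towards the envelopes (pan (318,212), handle end (317,318) in w25). Next is the paperweight.

Call:
arm_command --slide '[[-0.043,0.001,0],[-0.045,0.001,0],[-0.045,0.001,0],[-0.045,0.001,0],[-0.045,0.001,0],[-0.045,0.001,0],[-0.045,0.001,0],[-0.045,0,0]]' --angular '[[0,0,-0.1],[0,0,-0.1],[0,0,-0.1],[0,0,-0.1],[0,0,-0.1],[0,0,-0.1],[0,0,-0.1],[0,0,-0.1]]' --hand '[0.085,0.085,0.085,0.085,0.085,0.085,0.085,0.085]'

```text
time: 39.15
tool_pos: [0.5495, -0.1834, 0.2253]
tcp_rot: [-2.204, -2.223, 0.009]
wrist_force: [-0.5, -0.6, 0.2]
width: 0.99
```

```bash
python3 - <<'E'
from meas import *
c,im=load("w3");o,hsv=objmask(im);m,ct=comp(o,520,230)
p=topl(c,ct,.01);r=cv2.minAreaRect(p.astype(np.float32));print("env",np.round(r[0],4),np.round(r[1],4),r[2]); print(topl(c,cv2.approxPolyDP(ct.astype(np.float32),6,True)[:,0,:],.01).round(4).tolist())
V=hsv[:,:,2];d=((V<75)&(hsv[:,:,1]<120)).astype(np.uint8);m,ct=comp(d,340,230)
for z in(.012,.02):
    p=topl(c,ct,z);r=cv2.minAreaRect(p.astype(np.float32));print("weight",z,np.round(r[0],4),np.round(r[1],4),r[2])
plan([.5655,-.3405,.20],0,6)
E
```

```text
env [ 0.5419 -0.1578] [0.1249 0.1142] 87.52887725830078
[[0.4832, -0.216], [0.5952, -0.2192], [0.6005, -0.0993], [0.492, -0.0951]]
weight 0.012 [ 0.5655 -0.3408] [0.0503 0.1008] 0.7496739029884338
weight 0.02 [ 0.5628 -0.3414] [0.0495 0.0992] 0.7505080699920654
t 39.15 pos [ 0.5495 -0.1834  0.2253] yaw 0.5 -> d(world) [ 0.016  -0.1571 -0.0253]  rot [-0.66 -0.22  0.48]  F [-0.5 -0.6  0.2] w 0.085 q6 -0.37
S [[-0.0262, 0.0025, 0.0041], [-0.0262, 0.0025, 0.0041], [-0.0262, 0.0026, 0.0041], [-0.0262, 0.0026, 0.0041], [-0.0262, 0.0026, 0.0042], [-0.0263, 0.0026, 0.0042]]
A [[-0.11, -0.04, 0.08], [-0.11, -0.04, 0.08], [-0.11, -0.03, 0.08], [-0.11, -0.04, 0.08], [-0.11, -0.03, 0.08], [-0.11, -0.04, 0.08]]
```

Call:
arm_command --slide '[[-0.026,0.003,0.004],[-0.027,0.003,0.005],[-0.027,0.003,0.005],[-0.027,0.003,0.005],[-0.027,0.003,0.005],[-0.018,0.001,0.003],[0,0,0],[0,0,0]]' --angular '[[-0.1,0,0.1],[-0.1,0,0.1],[-0.1,0,0.1],[-0.1,0,0.1],[-0.1,0,0.1],[-0.1,0,0],[0,0,0],[0,0,0]]' --hand '[0.085,0.085,0.085,0.085,0.085,0.085,0.085,0.085]'

```text
time: 39.95
tool_pos: [0.5603, -0.3465, 0.1864]
tcp_rot: [-2.22, -2.199, 0.003]
wrist_force: [-0.1, -0.7, 1.5]
width: 0.994
```

```bash
python3 - <<'E'
from meas import *
c,im=snap("w26");plan([.5655,-.3405,.10],0,6)
o,hsv=objmask(im);u,v=proj(c,[.56,-.157,.01]).astype(int);print(u,v)
E
```

```text
t 40.00 pos [ 0.5603 -0.3463  0.1864] yaw -0.5 -> d(world) [ 0.0052  0.0058 -0.0864]  rot [-0.78 -0.59 -0.53]  F [ 0.4  0.2 -1. ] w 0.085 q6 -0.58
S [[0.0008, 0.0011, 0.0144], [0.0009, 0.001, 0.0144], [0.0009, 0.001, 0.0144], [0.0009, 0.001, 0.0144], [0.0009, 0.0009, 0.0144], [0.0009, 0.0009, 0.0144]]
A [[-0.13, -0.1, -0.09], [-0.13, -0.1, -0.09], [-0.13, -0.1, -0.09], [-0.13, -0.1, -0.09], [-0.13, -0.1, -0.08], [-0.13, -0.09, -0.09]]
316 -88
```

View pics/w26.png

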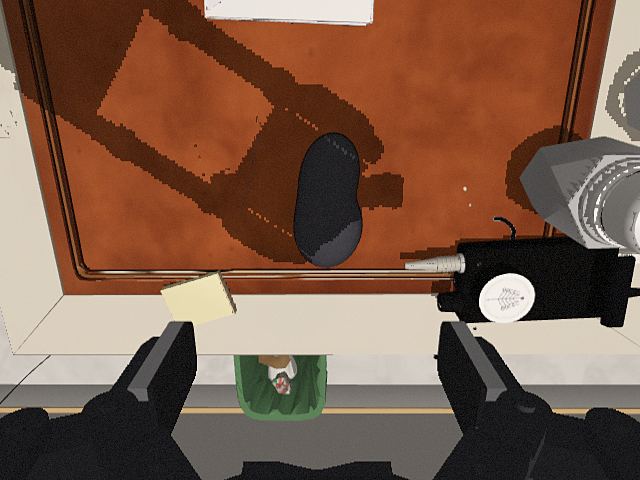

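```bash
python3 - <<'E'
from meas import *
c,im=load("w26");o,hsv=objmask(im);H,S,V=cv2.split(hsv)
print(hsv[180,330],hsv[245,330],hsv[200,250])
d=((S<110)&(V<110)).astype(np.uint8);d[:,:270]=0;d[:,390:]=0;d=cv2.morphologyEx(d,cv2.MORPH_OPEN,np.ones((5,5)))
m,ct=comp(d,328,200);cv2.imwrite("pics/m26.png",m*255);print(cv2.boundingRect(ct.astype(np.int32)))
for z in(.008,.0125):
    p=topl(c,ct,z);r=cv2.minAreaRect(p.astype(np.float32));print("weight",z,np.round(r[0],4),np.round(r[1],4),r[2],"minmax",p.min(0).round(4),p.max(0).round(4))
    # widths across at stations along y
    for y in(-.37,-.355,-.34,-.325,-.31):
        k=p[abs(p[:,1]-y)<.0015];print("   y",y,k[:,0].min().round(4),k[:,0].max().round(4))
E
```

```text
[135  15  34] [143  15  69] [ 10 202  86]
(294, 133, 68, 134)
weight 0.008 [ 0.566  -0.3412] [0.0515 0.1026] 1.3480041027069092 minmax [ 0.5407 -0.3924] [ 0.5922 -0.2898]
   y -0.37 0.5414 0.5908
   y -0.355 0.5409 0.5921
   y -0.34 0.5436 0.5887
   y -0.325 0.5454 0.5891
   y -0.31 0.5479 0.5888
weight 0.0125 [ 0.5659 -0.3401] [0.0507 0.1011] 1.347861886024475 minmax [ 0.5411 -0.3906] [ 0.5918 -0.2894]
   y -0.37 0.5424 0.5897
   y -0.355 0.5412 0.5917
   y -0.34 0.5431 0.5884
   y -0.325 0.5456 0.588
   y -0.31 0.5481 0.5885
```

Call:
arm_command --slide '[[0.001,0.001,0.014],[0.001,0.001,0.015],[0.001,0.001,0.015],[0.001,0.001,0.015],[0.001,0.001,0.014],[0.001,0.001,0.01],[0,0,0],[0,0,0]]' --angular '[[-0.1,-0.1,0],[-0.1,-0.1,0],[-0.1,-0.1,0],[-0.1,-0.1,0],[-0.1,-0.1,0],[-0.1,0,0],[0,0,0],[0,0,0]]' --hand '[0.085,0.085,0.085,0.085,0.085,0.085,0.085,0.085]'

```text
time: 40.8
tool_pos: [0.5656, -0.3316, 0.0951]
tcp_rot: [-2.22, -2.215, 0.001]
wrist_force: [0.0, -0.4, -0.2]
width: 0.995
```

```bash
python3 - <<'E'
from meas import *
c,im=snap("w27");plan([.5655,-.3405,.05],0,6)
E
```

```text
t 40.85 pos [ 0.5654 -0.3316  0.0951] yaw -0.1 -> d(world) [ 0.0001 -0.0089 -0.0451]  rot [-0.28 -0.23 -0.13]  F [-0.9 -0.2  0.2] w 0.085 q6 -0.57
S [[-0.0015, 0.0, 0.0075], [-0.0015, 0.0001, 0.0075], [-0.0015, 0.0, 0.0075], [-0.0015, 0.0, 0.0075], [-0.0015, 0.0001, 0.0076], [-0.0015, -0.0, 0.0075]]
A [[-0.05, -0.04, -0.02], [-0.05, -0.04, -0.02], [-0.04, -0.04, -0.02], [-0.05, -0.04, -0.02], [-0.04, -0.04, -0.03], [-0.05, -0.03, -0.02]]
```

View pics/w27.png

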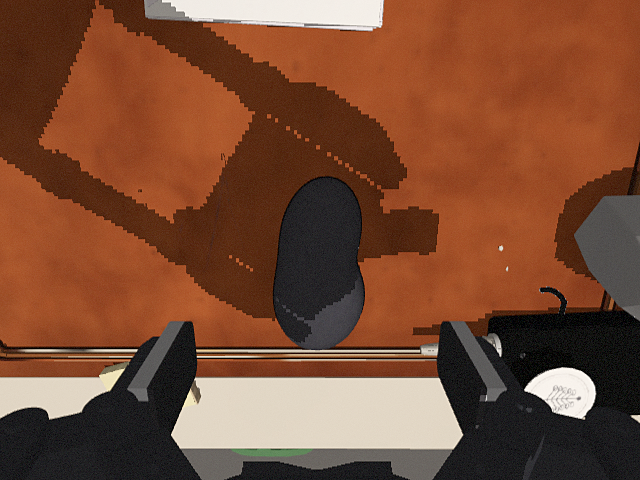

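Call:
arm_command --slide '[[-0.003,0.0002,0.01],[-0.003,0.0002,0.01],[-0.003,0.0002,0.01],[-0.003,0.0002,0.01],[-0.003,0,0.009],[0,0,0],[0,0,0],[0,0,0]]' --angular '[[-0.1,-0.1,-0.1],[-0.1,-0.1,-0.1],[-0.1,0,-0.1],[0,0,-0.1],[0,0,-0.1],[0,0,0],[0,0,0],[0,0,0]]' --hand '[0.085,0.085,0.085,0.085,0.085,0.085,0.085,0.085]'

```text
time: 41.65
tool_pos: [0.5672, -0.3498, 0.0432]
tcp_rot: [2.213, 2.226, 0.002]
wrist_force: [-0.3, 0.9, -0.0]
width: 0.994
```

```bash
python3 - <<'E'
from meas import *
c,im=snap("w28");plan([.5665,-.348,.012],0.5,5)
E
```

```text
t 41.70 pos [ 0.5674 -0.3498  0.0434] yaw 0.3 -> d(world) [-0.0009  0.0018 -0.0314]  rot [ 0.21  0.1  -0.16]  F [0.9 0.5 0.4] w 0.085 q6 -0.60
S [[0.0004, -0.0002, 0.0063], [0.0004, -0.0002, 0.0063], [0.0004, -0.0002, 0.0063], [0.0003, -0.0002, 0.0063], [0.0003, -0.0001, 0.0062]]
A [[0.04, 0.02, -0.03], [0.04, 0.02, -0.03], [0.04, 0.02, -0.03], [0.05, 0.02, -0.04], [0.04, 0.02, -0.03]]
```

View pics/w28.png

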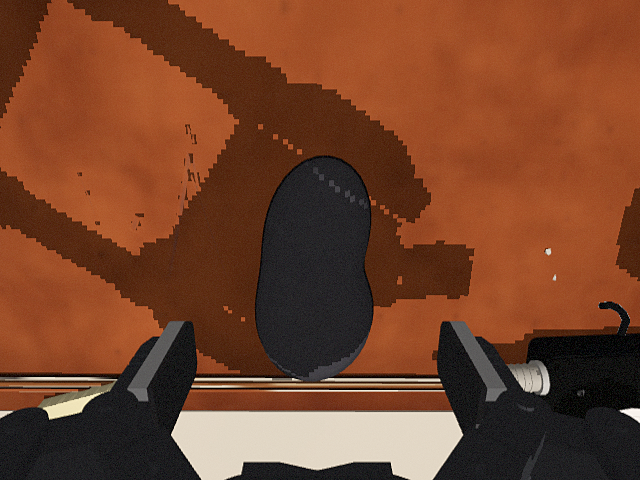

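Call:
arm_command --slide '[[0.0005,0,0.007],[0.0005,0,0.007],[0.0005,0,0.007],[0,0,0.006],[0,0,0.003],[0,0,0],[0,0,0],[0,0,0]]' --angular '[[0,0,0],[0.1,0,0],[0.1,0,0],[0,0,0],[0,0,0],[0,0,0],[0,0,0],[0,0,0]]' --hand '[0.085,0.085,0.085,0.085,0.085,0.085,0.085,0.085]'

```text
time: 42.5
tool_pos: [0.5681, -0.348, 0.0115]
tcp_rot: [2.212, 2.227, -0.002]
wrist_force: [0.8, -0.4, -0.9]
width: 0.994
```

```bash
python3 - <<'E'
from meas import *
c,im=snap("w29");plan([.5665,-.348,.012],0.5,2)
E
```

```text
t 42.55 pos [ 0.5681 -0.348   0.0116] yaw 0.4 -> d(world) [-0.0016  0.      0.0004]  rot [ 0.06  0.14 -0.12]  F [-0.   0.2  0.1] w 0.085 q6 -0.59
S [[0.0, -0.0008, -0.0002], [0.0, -0.0008, -0.0002]]
A [[0.03, 0.07, -0.06], [0.03, 0.07, -0.06]]
```

View pics/w29.png

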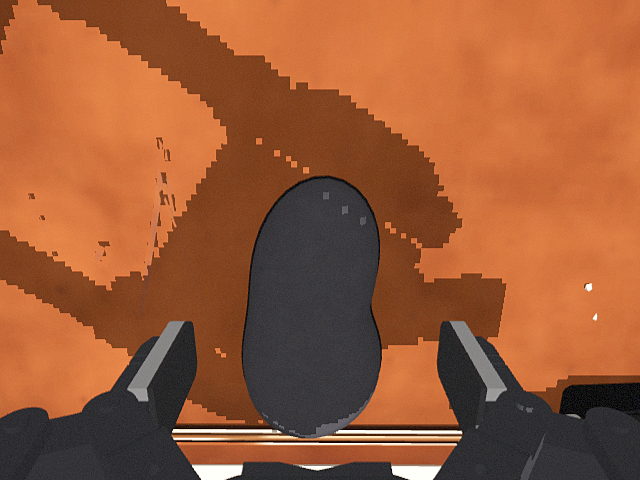

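Call:
arm_command --slide '[[0,-0.001,0.0005],[0,-0.001,0.0005],[0,0,0],[0,0,0],[0,0,0],[0,0,0],[0,0,0],[0,0,0]]' --angular '[[0,0,0],[0,0,0],[0,0,0],[0,0,0],[0,0,0],[0,0,0],[0,0,0],[0,0,0]]' --hand '[0.085,0.075,0.065,0.055,0.045,0.04,0.04,0.04]' --squeeze 60

```text
time: 43.35
tool_pos: [0.5668, -0.3487, 0.0125]
tcp_rot: [2.211, 2.225, -0.001]
wrist_force: [-0.6, -0.2, 0.6]
width: 0.538
```

```bash
python3 - <<'E'
from meas import *
plan([.5665,-.348,.012],0.5,2)
E
```

```text
t 43.35 pos [ 0.5668 -0.3487  0.0125] yaw 0.4 -> d(world) [-0.0003  0.0007 -0.0005]  rot [ 0.18  0.22 -0.13]  F [-0.6 -0.2  0.6] w 0.046 q6 -0.59
S [[0.0004, -0.0002, 0.0002], [0.0003, -0.0001, 0.0002]]
A [[0.09, 0.11, -0.07], [0.09, 0.11, -0.06]]
```

Call:
arm_command --slide '[[0,0,-0.008],[0,0,-0.015],[0,0,-0.02],[0,0,-0.02],[0,0,-0.02],[0,0,-0.01],[0,0,0],[0,0,0]]' --angular '[[0,0,0],[0,0,0],[0,0,0],[0,0,0],[0,0,0],[0,0,0],[0,0,0],[0,0,0]]' --hand '[0.04,0.04,0.04,0.04,0.04,0.04,0.04,0.04]'

```text
time: 44.15
tool_pos: [0.5652, -0.3475, 0.1116]
tcp_rot: [2.212, 2.227, -0.002]
wrist_force: [0.3, -0.2, -2.5]
width: 0.54
```

```bash
python3 - <<'E'
from meas import *
c,im=snap("w30");plan([.565,-.23,.12],-2.5,8)
E
```

```text
t 44.20 pos [ 0.5652 -0.3475  0.1114] yaw 0.4 -> d(world) [-0.0002  0.1175  0.0086]  rot [0.05 0.13 2.88]  F [ 0.1 -1.3 -2.2] w 0.046 q6 -0.59
S [[0.0147, 0.0001, -0.0011], [0.0147, -0.0, -0.0011], [0.0147, -0.0001, -0.0011], [0.0147, -0.0002, -0.0011], [0.0147, -0.0003, -0.0011], [0.0146, -0.0004, -0.0011], [0.0147, -0.0005, -0.0011], [0.0146, -0.0006, -0.0011]]
A [[0.01, 0.02, 0.36], [0.01, 0.02, 0.36], [0.01, 0.01, 0.36], [0.0, 0.02, 0.36], [0.01, 0.01, 0.36], [0.0, 0.02, 0.36], [0.01, 0.01, 0.36], [0.0, 0.02, 0.36]]
```

View pics/w30.png

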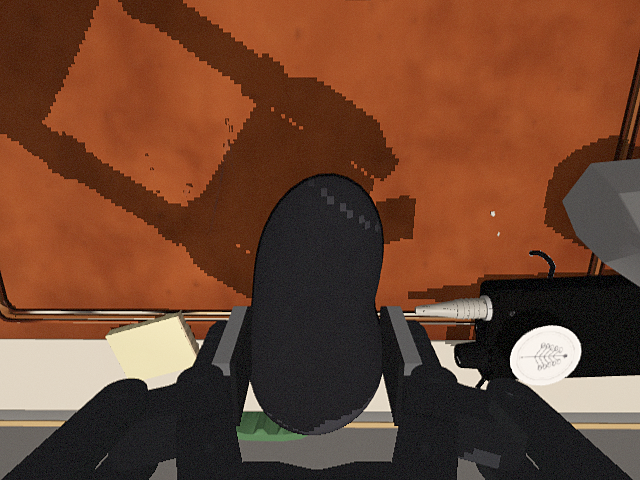

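```bash
python3 - <<'E'
from meas import *
c,im=load("w30");s=bot.read_state();R=Rn.from_rotvec(s["tcp_rot"]);t=s["tool_pos"]
hsv=cv2.cvtColor(cv2.GaussianBlur(im,(3,3),0),cv2.COLOR_BGR2HSV)
H,S,V=cv2.split(hsv)
d=((S<90)&(V<95)).astype(np.uint8);d[:165]=0;d[445:]=0;d[:,:247]=0;d[:,386:]=0;d=cv2.morphologyEx(d,cv2.MORPH_OPEN,np.ones((7,7)))
m,ct=comp(d,320,250);cv2.imwrite("pics/m30.png",m*255)
for z in(-.003,0,.003):
    p=np.array([R.inv().apply(ray(c,u,v,t[2]+z)-t)[:2] for u,v in ct])
    r=cv2.minAreaRect(p.astype(np.float32));print(z,"tool-frame rect c",np.round(r[0],4),np.round(r[1],4),r[2],"min",p.min(0).round(4),"max",p.max(0).round(4))
E
```

```text
-0.003 tool-frame rect c [0.0055 0.0014] [0.1071 0.0528] 3.029808521270752 min [-0.0478 -0.0276] max [0.0588 0.0266]
0 tool-frame rect c [0.0073 0.0013] [0.1047 0.0517] 3.029808282852173 min [-0.0449 -0.027 ] max [0.0594 0.026 ]
0.003 tool-frame rect c [0.009  0.0013] [0.1024 0.0505] 3.0298097133636475 min [-0.042  -0.0264] max [0.06   0.0254]
```

View pics/m30.png

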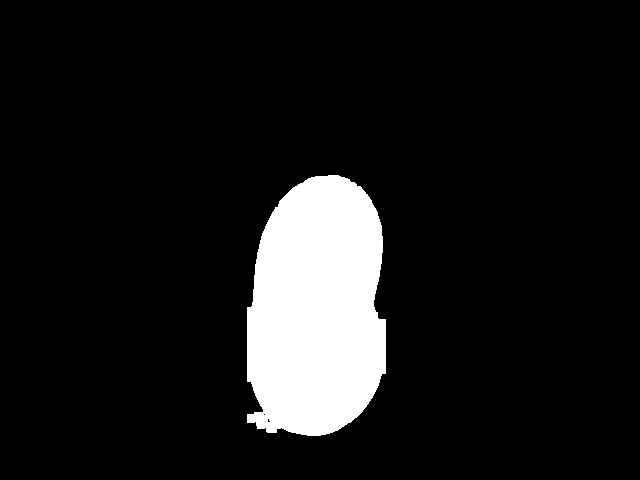

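```bash
python3 - <<'E'
from meas import *
for n,tp in(("w28",(.5673,-.3498,.0433)),("w29",(.5681,-.348,.0115)),("w30",(.5652,-.3475,.1115))):
    c,im=load(n)
    R=down(np.radians(.4));t=np.array(tp)
    hsv=cv2.cvtColor(cv2.GaussianBlur(im,(3,3),0),cv2.COLOR_BGR2HSV);H,S,V=cv2.split(hsv)
    d=((S<100)&(V<110)).astype(np.uint8);d[:150]=0;d[:,:236]=0;d[:,390:]=0;d[445:]=0
    if n=="w30": d[:,:250]=0;d[:,384:]=0;d[405:,:275]=0
    d=cv2.morphologyEx(d,cv2.MORPH_OPEN,np.ones((7,7)))
    m,ct=comp(d,315,300);z=.0125 if n!="w30" else .1115
    p=np.array([R.inv().apply(ray(c,u,v,z)-t)[:2] for u,v in ct])
    r=cv2.minAreaRect(p.astype(np.float32));print(n,"c",np.round(r[0],4),np.round(r[1],4),r[2])
    # extents of upper part only: right edge max / waist / left profile
    for x in(.0,.01,.02,.03,.04,.05):
        k=p[abs(p[:,0]-x)<.001]; print("   x",x,k[:,1].min().round(4),k[:,1].max().round(4))
E
```

```text
w28 c [ 0.0091 -0.0008] [0.1027 0.0508] 0.2016591578722
   x 0.0 -0.0257 0.0238
   x 0.01 -0.024 0.0213
   x 0.02 -0.0223 0.0201
   x 0.03 -0.0211 0.0217
   x 0.04 -0.0187 0.0214
   x 0.05 -0.014 0.019
w29 c [ 0.0071 -0.0017] [0.0506 0.1038] 89.78498840332031
   x 0.0 -0.0263 0.0228
   x 0.01 -0.0246 0.0199
   x 0.02 -0.0231 0.0198
   x 0.03 -0.0219 0.021
   x 0.04 -0.0191 0.0206
   x 0.05 -0.0141 0.0172
w30 c [ 0.0043 -0.0008] [0.0501 0.11  ] 87.08885192871094
   x 0.0 -0.0238 0.0245
   x 0.01 -0.0233 0.0219
   x 0.02 -0.0218 0.0213
   x 0.03 -0.0203 0.0223
   x 0.04 -0.0178 0.0218
   x 0.05 -0.0128 0.0187
```

The weight is held straight: its centre is 7.5 mm along tool x from the TCP, turned less than 0.5°. I move beside the envelopes for a closer measurement.

Call:
arm_command --slide '[[0.015,0,-0.006],[0.018,0,-0.006],[0.018,0,-0.006],[0.018,0,-0.006],[0.01,0,-0.004],[0,0,0],[0,0,0],[0,0,0]]' --angular '[[0,0,0.5],[0,0,0.6],[0,0,0.6],[0,0,0.6],[0,0,0.5],[0,0,0],[0,0,0],[0,0,0]]' --hand '[0.04,0.04,0.04,0.04,0.04,0.04,0.04,0.04]'

```text
time: 45.0
tool_pos: [0.5615, -0.2604, 0.133]
tcp_rot: [-2.263, -2.162, 0.007]
wrist_force: [0.6, -0.3, -2.0]
width: 0.541
```

```bash
python3 - <<'E'
from meas import *
c,im=snap("w31");plan([.57,-.165,.12],-2.5,5)
E
```

```text
t 45.05 pos [ 0.5614 -0.2604  0.1328] yaw -2.6 -> d(world) [ 0.0086  0.0954 -0.0128]  rot [-0.67 -0.28 -0.14]  F [-0.2  1.1 -1.8] w 0.046 q6 -0.43
S [[0.0191, 0.0009, 0.0027], [0.0191, 0.0009, 0.0026], [0.0192, 0.0008, 0.0026], [0.0191, 0.0009, 0.0026], [0.0192, 0.0008, 0.0026]]
A [[-0.13, -0.06, -0.03], [-0.14, -0.06, -0.03], [-0.13, -0.05, -0.03], [-0.14, -0.06, -0.03], [-0.13, -0.05, -0.02]]
```

View pics/w31.png

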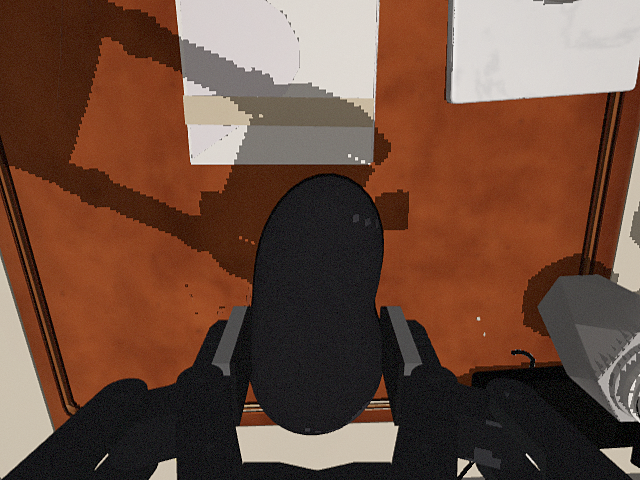

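```bash
python3 - <<'E'
from meas import *
c,im=load("w31")
hsv=cv2.cvtColor(cv2.GaussianBlur(im,(3,3),0),cv2.COLOR_BGR2HSV);H,S,V=cv2.split(hsv)
g=((S<100)).astype(np.uint8);g[170:]=0;g[:,430:]=0;g=cv2.morphologyEx(g,cv2.MORPH_OPEN,np.ones((5,5)))
L=[];Rr=[]
for v in range(8,158,3):
    u=np.where(g[v])[0]; L.append((u.min(),v)); Rr.append((u.max(),v))
bot_=[(u,np.where(g[:,u])[0].max()) for u in range(200,250,3)]+[(u,np.where(g[:,u])[0].max()) for u in range(250,365,3)]
for n,e in(("near",L),("far",Rr),("right(-y)",bot_)):
    P=np.array([ray(c,u,v,.01)[:2] for u,v in e],np.float32)
    l=cv2.fitLine(P,cv2.DIST_HUBER,0,.01,.01).ravel();res=np.abs((P-l[2:])@np.array([-l[1],l[0]]))
    print(n,"dir deg",np.degrees(np.arctan2(l[1],l[0])).round(2),"pt",l[2:].round(4),"maxres",res.max().round(4), "ends",P[0].round(4),P[-1].round(4))
E
```

```text
near dir deg 87.19 pt [ 0.4884 -0.1683] maxres 0.0009 ends [ 0.4903 -0.1301] [ 0.4861 -0.2089]
far dir deg 87.51 pt [ 0.5977 -0.1732] maxres 0.0003 ends [ 0.5997 -0.1353] [ 0.5962 -0.2137]
right(-y) dir deg -2.5 pt [ 0.5449 -0.2169] maxres 0.0 ends [ 0.492  -0.2146] [ 0.5908 -0.2189]
```

Call:
arm_command --slide '[[0.019,0.001,0.004],[0.019,0.001,0.005],[0.019,0.001,0.005],[0.018,0.001,0.005],[0.01,0.001,0.004],[0,0,0],[0,0,0],[0,0,0]]' --angular '[[-0.1,-0.1,0],[-0.2,-0.1,0],[-0.2,-0.1,0],[-0.1,0,0],[-0.1,0,0],[0,0,0],[0,0,0],[0,0,0]]' --hand '[0.04,0.04,0.04,0.04,0.04,0.04,0.04,0.04]'

```text
time: 45.85
tool_pos: [0.5698, -0.1736, 0.1068]
tcp_rot: [-2.277, -2.163, 0.001]
wrist_force: [0.2, 0.4, -1.9]
width: 0.546
```

```bash
python3 - <<'E'
from meas import *
c,im=snap("w32");plan([.5712,-.1655,.06],-2.5,5)
E
```

```text
t 45.90 pos [ 0.5699 -0.1738  0.1069] yaw -3.0 -> d(world) [ 0.0013  0.0083 -0.0469]  rot [-0.04  0.01 -0.46]  F [ 0.1  0.2 -1.7] w 0.046 q6 -0.29
S [[0.0017, 0.0002, 0.0094], [0.0017, 0.0002, 0.0094], [0.0017, 0.0002, 0.0094], [0.0017, 0.0001, 0.0094], [0.0016, 0.0002, 0.0093]]
A [[-0.01, 0.0, -0.09], [-0.01, 0.0, -0.09], [-0.01, 0.0, -0.09], [-0.0, 0.01, -0.09], [-0.01, 0.0, -0.1]]
```

View pics/w32.png

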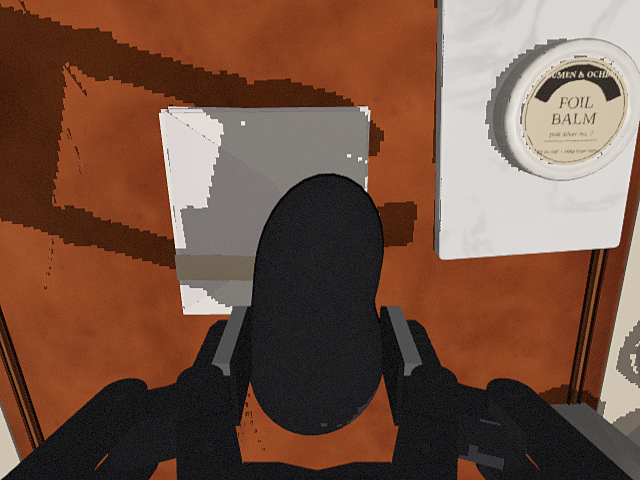

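```bash
python3 - <<'E'
from meas import *
c,im=load("w32")
for n,uv in(("near+y",(160,111)),("near -y",(185,313)),("far +y",(369.5,108)),("far mid",(367,190))):
    print(n,ray(c,*uv,.01)[:2].round(4))
cv2.imwrite("pics/w32c.png",cv2.resize(im[90:240,140:400],None,fx=3,fy=3,interpolation=cv2.INTER_CUBIC))
E
```

```text
near+y [ 0.4926 -0.0955]
near -y [ 0.4877 -0.2138]
far +y [ 0.6013 -0.0996]
far mid [ 0.5994 -0.1429]
```

View pics/w32c.png

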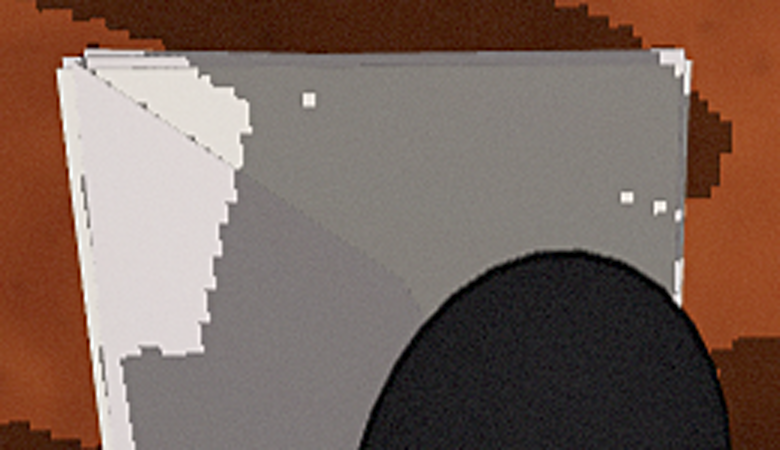

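Call:
arm_command --slide '[[0.002,0,0.009],[0.002,0,0.01],[0.002,0,0.01],[0.002,0,0.01],[0.001,0,0.006],[0,0,0],[0,0,0],[0,0,0]]' --angular '[[0,0,-0.1],[0,0,-0.1],[0,0,-0.1],[0,0,-0.1],[0,0,-0.1],[0,0,0],[0,0,0],[0,0,0]]' --hand '[0.04,0.04,0.04,0.04,0.04,0.04,0.04,0.04]'

```text
time: 46.7
tool_pos: [0.5697, -0.1658, 0.0569]
tcp_rot: [-2.269, -2.17, 0.002]
wrist_force: [0.4, 0.5, -1.9]
width: 0.539
```

```bash
python3 - <<'E'
from meas import *
c,im=snap("w33");plan([.5712,-.1655,.03],-2.5,5)
E
```

```text
t 46.75 pos [ 0.5699 -0.1658  0.0571] yaw -2.6 -> d(world) [ 0.0013  0.0003 -0.0271]  rot [-0.1   0.01 -0.06]  F [-0.3  0.3 -1.7] w 0.047 q6 -0.28
S [[0.0001, 0.0003, 0.0054], [0.0001, 0.0003, 0.0054], [0.0001, 0.0002, 0.0054], [0.0001, 0.0003, 0.0055], [0.0, 0.0002, 0.0054]]
A [[-0.02, 0.0, -0.01], [-0.02, 0.0, -0.01], [-0.02, 0.0, -0.01], [-0.02, 0.01, -0.01], [-0.02, 0.0, -0.02]]
```

View pics/w33.png

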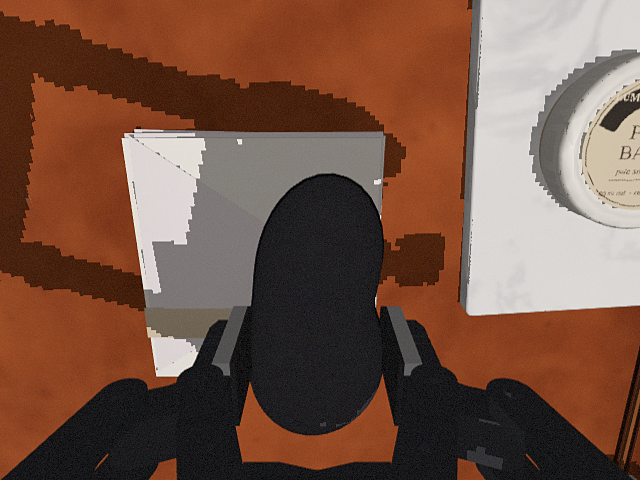

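Call:
arm_command --slide '[[0,0.0005,0.006],[0,0.0005,0.006],[0,0.0005,0.006],[0,0.0005,0.005],[0,0,0.002],[0,0,0],[0,0,0],[0,0,0]]' --angular '[[0,0,0],[0,0,0],[-0.1,0,0],[0,0,0],[0,0,0],[0,0,0],[0,0,0],[0,0,0]]' --hand '[0.04,0.04,0.04,0.04,0.04,0.04,0.04,0.04]'

```text
time: 47.55
tool_pos: [0.5729, -0.1664, 0.0309]
tcp_rot: [2.269, 2.17, 0.001]
wrist_force: [-0.2, 0.3, -2.0]
width: 0.543
```

```bash
python3 - <<'E'
from meas import *
c,im=snap("w34");plan([.572,-.1655,.0235],-2.5,3)
E
```

```text
t 47.60 pos [ 0.573  -0.1664  0.0309] yaw -2.6 -> d(world) [-0.001   0.0009 -0.0074]  rot [ 0.13  0.05 -0.06]  F [ 0.2  0.4 -1.9] w 0.046 q6 -0.28
S [[0.0003, -0.0003, 0.0025], [0.0003, -0.0004, 0.0025], [0.0003, -0.0003, 0.0024]]
A [[0.04, 0.02, -0.02], [0.04, 0.02, -0.02], [0.05, 0.01, -0.02]]
```

View pics/w34.png

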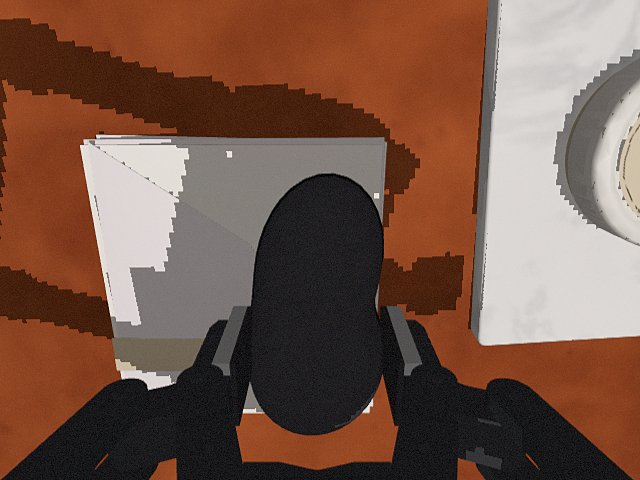

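Call:
arm_command --slide '[[0.0005,-0.0005,0.003],[0.0005,-0.0005,0.003],[0,0,0.001],[0,0,0.001],[0,0,0],[0,0,0],[0,0,0],[0,0,0]]' --angular '[[0,0,0],[0,0,0],[0,0,0],[0,0,0],[0,0,0],[0,0,0],[0,0,0],[0,0,0]]' --hand '[0.04,0.04,0.04,0.04,0.04,0.04,0.04,0.04]'

```text
time: 48.4
tool_pos: [0.5724, -0.1654, 0.0228]
tcp_rot: [2.268, 2.169, 0.002]
wrist_force: [-0.3, 0.3, -2.4]
width: 0.544
```

```bash
python3 - <<'E'
from meas import *
plan([.572,-.1655,.0225],-2.5,3)
E
```

```text
t 48.40 pos [ 0.5724 -0.1654  0.0228] yaw -2.6 -> d(world) [-0.0004 -0.0001 -0.0003]  rot [ 0.19  0.07 -0.06]  F [-0.3  0.3 -2.4] w 0.046 q6 -0.28
S [[-0.0, -0.0001, 0.0001], [-0.0001, -0.0001, 0.0001], [-0.0, -0.0002, 0.0001]]
A [[0.06, 0.02, -0.02], [0.07, 0.03, -0.02], [0.06, 0.02, -0.02]]
```

Call:
arm_command --slide '[[0,0,0.001],[0,0,0.001],[0,0,0],[0,0,0],[0,0,0],[0,0,0],[0,0,0],[0,0,0]]' --angular '[[0,0,0],[0,0,0],[0,0,0],[0,0,0],[0,0,0],[0,0,0],[0,0,0],[0,0,0]]' --hand '[0.04,0.04,0.04,0.04,0.04,0.04,0.04,0.04]'

```text
time: 49.2
tool_pos: [0.5729, -0.1656, 0.0225]
tcp_rot: [2.268, 2.169, 0.003]
wrist_force: [-0.7, -0.3, 0.1]
width: 0.543
```

```bash
python3 - <<'E'
from meas import *
plan([.572,-.1655,.0225],-2.5,3)
E
```

```text
t 49.20 pos [ 0.5729 -0.1656  0.0225] yaw -2.6 -> d(world) [-0.0009  0.0001 -0.    ]  rot [ 0.23  0.08 -0.06]  F [-0.7 -0.3  0.1] w 0.046 q6 -0.28
S [[0.0, -0.0003, 0.0], [0.0, -0.0003, 0.0], [0.0, -0.0003, 0.0]]
A [[0.08, 0.03, -0.02], [0.07, 0.03, -0.02], [0.08, 0.02, -0.02]]
```

Contact made (the load is off the wrist). I release and rise.

Call:
arm_command --slide '[[0,0,0],[0,0,0],[0,0,0],[0,0,0],[0,0,0],[0,0,0],[0,0,-0.01],[0,0,-0.03]]' --angular '[[0,0,0],[0,0,0],[0,0,0],[0,0,0],[0,0,0],[0,0,0],[0,0,0],[0,0,0]]' --hand '[0.048,0.05,0.055,0.065,0.075,0.085,0.085,0.085]'

```text
time: 50.0
tool_pos: [0.5701, -0.1646, 0.0604]
tcp_rot: [-2.269, -2.17, 0.002]
wrist_force: [-0.1, 0.3, -0.0]
width: 0.995
```

Call:
arm_command --slide '[[0,0,-0.03],[0,0,-0.03],[-0.02,0,-0.03],[-0.02,0,-0.03],[-0.02,0,-0.02],[-0.01,0,0],[0,0,0],[0,0,0]]' --angular '[[0,0,0],[0,0,0],[0,0,0],[0,0,0],[0,0,0],[0,0,0],[0,0,0],[0,0,0]]' --hand '[0.085,0.085,0.085,0.085,0.085,0.085,0.085,0.085]'

```text
time: 50.8
tool_pos: [0.569, -0.2366, 0.2149]
tcp_rot: [2.264, 2.167, 0.005]
wrist_force: [0.2, 0.8, 0.0]
width: 0.995
```

```bash
python3 - <<'E'
from meas import *
c,im=snap("w35");plan([.5,.1,.24],-2.5,8)
E
```

```text
t 50.85 pos [ 0.5687 -0.2363  0.2142] yaw -2.5 -> d(world) [-0.0687  0.3363  0.0258]  rot [0.35 0.14 0.02]  F [-0.3  0.3 -0.6] w 0.085 q6 -0.39
S [[0.0416, -0.0104, -0.0034], [0.0416, -0.0104, -0.0034], [0.0416, -0.0104, -0.0033], [0.0416, -0.0104, -0.0033], [0.0416, -0.0104, -0.0033], [0.0417, -0.0104, -0.0033], [0.0416, -0.0103, -0.0033], [0.0417, -0.0104, -0.0032]]
A [[0.04, 0.02, 0.0], [0.04, 0.02, 0.0], [0.04, 0.02, 0.0], [0.05, 0.02, 0.0], [0.04, 0.01, 0.01], [0.05, 0.02, 0.0], [0.04, 0.01, 0.01], [0.05, 0.02, 0.0]]
```

View pics/w35.png

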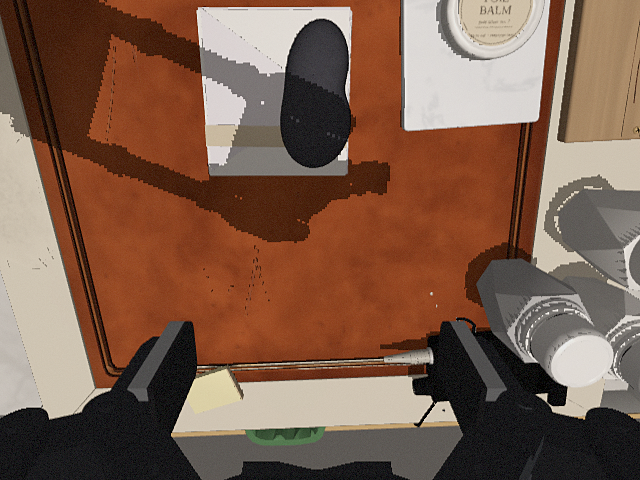

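```bash
python3 - <<'E'
from meas import *
c,im=load("w35")
hsv=cv2.cvtColor(cv2.GaussianBlur(im,(3,3),0),cv2.COLOR_BGR2HSV);H,S,V=cv2.split(hsv)
d=((V<78)&(S<90)).astype(np.uint8);d[:,370:]=0;d[:,:250]=0;d[190:]=0;d=cv2.morphologyEx(d,cv2.MORPH_OPEN,np.ones((5,5)))
m,ct=comp(d,315,90);print(cv2.boundingRect(ct.astype(np.int32)))
for z in(.018,.0225):
    p=topl(c,ct,z);r=cv2.minAreaRect(p.astype(np.float32));print("weight",z,np.round(r[0],4),np.round(r[1],4),r[2])
for n,uv in(("near+y",(196.5,9)),("far+y",(351,7.5)),("near-y",(209,176)),("far-y",(348,174.5))): print(n,ray(c,*uv,.01)[:2].round(4))
yaw=np.radians(-2.5);e=np.array([.543,-.157]);w=np.array(cv2.minAreaRect(topl(c,ct,.0205).astype(np.float32))[0]);dd=w-e
print("local",(dd[0]*np.cos(yaw)+dd[1]*np.sin(yaw)).round(4),(-dd[0]*np.sin(yaw)+dd[1]*np.cos(yaw)).round(4))
E
```

```text
(280, 19, 70, 149)
weight 0.018 [ 0.572  -0.1583] [0.1032 0.052 ] 88.94265747070312
weight 0.0225 [ 0.572  -0.1582] [0.1018 0.0513] 88.94268035888672
near+y [ 0.4921 -0.0957]
far+y [ 0.6012 -0.0994]
near-y [ 0.4859 -0.2147]
far-y [ 0.5968 -0.2185]
local 0.0291 0.0
```

The paperweight is on the far half: local centre (0.029, 0.000), within about 1.5° of the far edge. Next I look at the slab from above to find the midpoint of the tins.

```bash
python3 - <<'E'
from meas import *
plan([.66,-.02,.26],0,7)
E
```

```text
t 50.85 pos [ 0.5687 -0.2363  0.2142] yaw -2.5 -> d(world) [0.0913 0.2163 0.0458]  rot [ 0.34  0.15 -2.48]  F [-0.3  0.3 -0.6] w 0.085 q6 -0.39
S [[0.0314, 0.0117, -0.0065], [0.0314, 0.0119, -0.0066], [0.0313, 0.0121, -0.0065], [0.0312, 0.0123, -0.0066], [0.0311, 0.0125, -0.0065], [0.031, 0.0127, -0.0066], [0.031, 0.0129, -0.0065]]
A [[0.05, 0.02, -0.35], [0.05, 0.02, -0.35], [0.05, 0.02, -0.36], [0.05, 0.02, -0.35], [0.05, 0.02, -0.36], [0.05, 0.02, -0.35], [0.04, 0.03, -0.36]]
```

Call:
arm_command --slide '[[0.031,0.012,-0.007],[0.031,0.012,-0.007],[0.031,0.012,-0.007],[0.031,0.012,-0.007],[0.031,0.012,-0.007],[0.03,0.012,-0.007],[0,0,0],[0,0,0]]' --angular '[[0,0,-0.4],[0,0,-0.4],[0,0,-0.4],[0,0,-0.4],[0,0,-0.4],[0,0,-0.4],[0,0,0],[0,0,0]]' --hand '[0.085,0.085,0.085,0.085,0.085,0.085,0.085,0.085]'

```text
time: 51.65
tool_pos: [0.639, -0.0379, 0.2397]
tcp_rot: [-2.203, -2.212, 0.018]
wrist_force: [-0.9, -0.0, 0.5]
width: 0.995
```

```bash
python3 - <<'E'
from meas import *
c,im=snap("w36");plan([.45,.2,.25],0,8)
E
```

```text
t 51.70 pos [ 0.6389 -0.0379  0.2396] yaw 0.2 -> d(world) [-0.1889  0.2379  0.0104]  rot [-1.26 -0.37  0.21]  F [ 0.3 -0.3  0.1] w 0.085 q6 -0.11
S [[0.0298, -0.0235, -0.0006], [0.0298, -0.0235, -0.0007], [0.0298, -0.0236, -0.0008], [0.0298, -0.0236, -0.0008], [0.0298, -0.0236, -0.0009], [0.0298, -0.0236, -0.0011], [0.0298, -0.0235, -0.0011], [0.0297, -0.0236, -0.0012]]
A [[-0.16, -0.05, 0.03], [-0.16, -0.05, 0.03], [-0.16, -0.04, 0.02], [-0.16, -0.05, 0.03], [-0.16, -0.04, 0.02], [-0.15, -0.05, 0.03], [-0.16, -0.04, 0.02], [-0.15, -0.05, 0.03]]
```

View pics/w36.png

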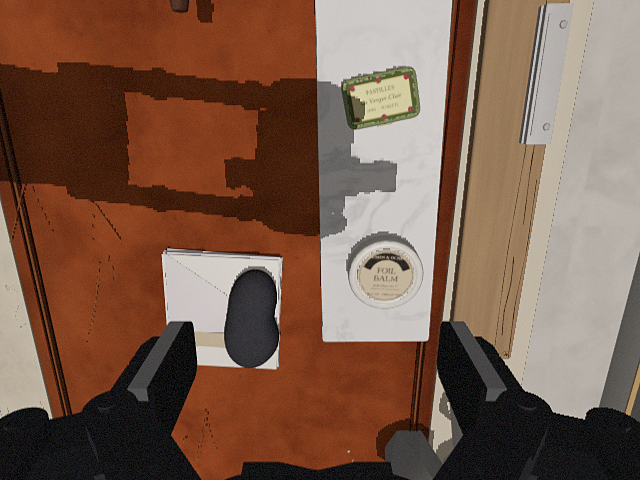

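The hinged tin's top is at (382,97), the round tin's label disc at (387,276). I compute the midpoint and re-measure the weight against the envelopes.

```bash
python3 - <<'E'
from meas import *
c,im=load("w36")
cv2.imwrite("pics/w36c.png",cv2.resize(im[50:320,310:450],None,fx=2.9,fy=2.2,interpolation=cv2.INTER_CUBIC)[:600])
hsv=cv2.cvtColor(cv2.GaussianBlur(im,(3,3),0),cv2.COLOR_BGR2HSV);H,S,V=cv2.split(hsv)
g=(S>55).astype(np.uint8);roi=np.zeros_like(g);roi[55:140,335:428]=1;g&=roi;g=cv2.morphologyEx(g,cv2.MORPH_CLOSE,np.ones((9,9)))
m,ct=comp(g,380,75)
r=cv2.minAreaRect(ct.astype(np.float32));print("tin px",r)
for z in(.028,.019,.01):
    r=cv2.minAreaRect(topl(c,ct,z).astype(np.float32));print("hinged",z,np.round(r[0],4),np.round(r[1],4),r[2])
g=((S>30)&(S<120)&(V>120)).astype(np.uint8);roi[:]=0;roi[235:310,345:425]=1;g&=roi
g2=cv2.morphologyEx(g,cv2.MORPH_CLOSE,np.ones((5,5)))
m,ct=comp(g2,388,290);hull=cv2.convexHull(ct.astype(np.float32))[:,0]
(u,v),rad=cv2.minEnclosingCircle(hull);print("label",u,v,rad)
print("round label z.032",ray(c,u,v,.032).round(4), rad/c["fx"])
# slab
g=((S<40)&(V>100)).astype(np.uint8)
for n,uv in(("slab -y near",(323.5,341.5)),("slab -y far",(428.5,341.5))): print(n,ray(c,*uv,.01)[:2].round(4))
E
```

```text
tin px ((381.25, 97.75), (52.166893005371094, 75.89694213867188), 78.69007110595703)
hinged 0.028 [0.6836 0.0411] [0.0566 0.0384] 11.941901206970215
hinged 0.019 [0.6847 0.041 ] [0.058  0.0394] 11.942134857177734
hinged 0.01 [0.6858 0.0408] [0.0595 0.0404] 11.941926956176758
label 385.2391357421875 273.7173767089844 28.562131881713867
round label z.032 [ 0.6947 -0.1035  0.032 ] 0.06648799143861336
slab -y near [ 0.6418 -0.1863]
slab -y far [ 0.7441 -0.1844]
```

View pics/w36c.png

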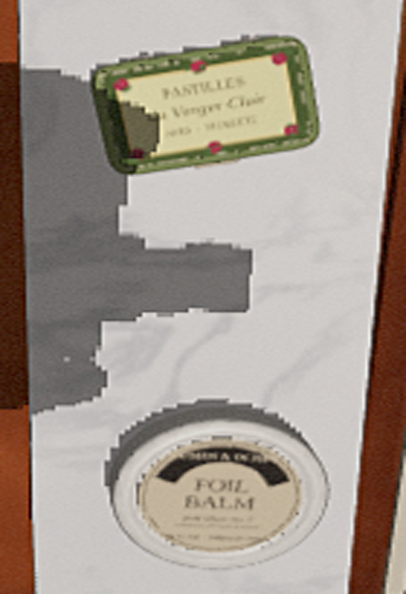

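```bash
python3 - <<'E'
from meas import *
c,im=load("w3");print("round w3",ray(c,519.5,329.5,.032).round(4))
c,im=load("w1");print("hinged w1",ray(c,244.5,369.5,.026).round(4))
c2,_=load("w2");print("round w2",ray(c2,360,382,.032).round(4))
c36,_=load("w36");print("round w36",ray(c36,385.6,274,.032).round(4),"tri w3/w36",tri(c,(0,0),c,(0,0)) if 0 else "")
c3,_=load("w3");print("tri round",tri(c3,(519.5,329.5),c36,(385.6,274)).round(4));print("tri hinged",tri(c,(244.5,369.5),c36,(381.8,97.5)).round(4))
c10,_=load("w25");print("stamp head w25",ray(c10,105,63,.012).round(4))
c1,_=load("w1");print("stamp head w1",ray(c1,440.5,147,.012).round(4))
plan([.45,.2,.25],0,8)
E
python3 - <<'E'
import cv2
a=cv2.imread("pics/w1.png")[125:175,420:485];b=cv2.imread("pics/w25.png")[30:100,15:130];d=cv2.imread("pics/w3.png")[290:370,470:570]
import numpy as np
W=np.zeros((560,800,3),np.uint8)
for im,x,y,k in((a,0,0,5),(b,340,0,4),(d,0,260,3)):
    r=cv2.resize(im,None,fx=k,fy=k,interpolation=cv2.INTER_CUBIC);W[y:y+r.shape[0],x:x+r.shape[1]]=r[:560-y,:800-x]
cv2.imwrite("pics/mix3.png",W)
E
```

```text
round w3 [ 0.6892 -0.1061  0.032 ]
hinged w1 [0.6788 0.0406 0.026 ]
round w2 [ 0.6922 -0.1057  0.032 ]
round w36 [ 0.695  -0.1038  0.032 ] tri w3/w36 
tri round [ 0.6937 -0.1044  0.0281]
tri hinged [0.6852 0.0403 0.018 ]
stamp head w25 [0.3879 0.2868 0.012 ]
stamp head w1 [0.3815 0.281  0.012 ]
t 51.70 pos [ 0.6389 -0.0379  0.2396] yaw 0.2 -> d(world) [-0.1889  0.2379  0.0104]  rot [-1.26 -0.37  0.21]  F [ 0.3 -0.3  0.1] w 0.085 q6 -0.11
S [[0.0298, -0.0235, -0.0006], [0.0298, -0.0235, -0.0007], [0.0298, -0.0236, -0.0008], [0.0298, -0.0236, -0.0008], [0.0298, -0.0236, -0.0009], [0.0298, -0.0236, -0.0011], [0.0298, -0.0235, -0.0011], [0.0297, -0.0236, -0.0012]]
A [[-0.16, -0.05, 0.03], [-0.16, -0.05, 0.03], [-0.16, -0.04, 0.02], [-0.16, -0.05, 0.03], [-0.16, -0.04, 0.02], [-0.15, -0.05, 0.03], [-0.16, -0.04, 0.02], [-0.15, -0.05, 0.03]]
```

View pics/mix3.png

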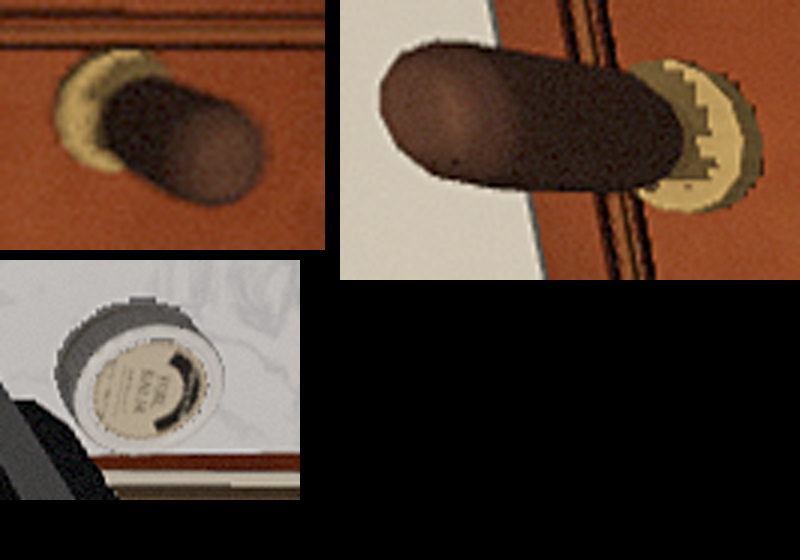

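The stamp positions from the two far views differ by about 5 mm, so I take a close view. Round tin (0.695,-0.104), hinged tin (0.684,0.041), spacing 146 mm, which fits.

Call:
arm_command --slide '[[0.03,-0.026,-0.001],[0.03,-0.028,-0.001],[0.03,-0.03,-0.001],[0.03,-0.03,-0.001],[0.03,-0.03,-0.001],[0.03,-0.03,-0.001],[0.03,-0.03,-0.001],[0.03,-0.03,-0.001]]' --angular '[[-0.2,0,0],[-0.2,-0.1,0],[-0.2,-0.1,0],[-0.2,0,0],[-0.1,0,0],[-0.1,0,0],[-0.1,0,0],[-0.1,0,0]]' --hand '[0.085,0.085,0.085,0.085,0.085,0.085,0.085,0.085]'

```text
time: 52.5
tool_pos: [0.3949, 0.1987, 0.2422]
tcp_rot: [-2.232, -2.198, 0.016]
wrist_force: [0.0, 0.4, 0.7]
width: 0.997
```

Call:
arm_command --slide '[[0.01,0,0],[0,0,0],[0,0,0],[0,0,0],[0,0,0],[0,0,0],[0,0,0],[0,0,0]]' --angular '[[0,0,0],[0,0,0],[0,0,0],[0,0,0],[0,0,0],[0,0,0],[0,0,0],[0,0,0]]' --hand '[0.085,0.085,0.085,0.085,0.085,0.085,0.085,0.085]'

```text
time: 53.3
tool_pos: [0.3938, 0.2051, 0.2395]
tcp_rot: [-2.236, -2.194, 0.023]
wrist_force: [0.1, -0.3, 0.1]
width: 0.994
```

```bash
python3 - <<'E'
from meas import *
c,im=snap("w37");plan([.386,.285,.16],0,8)
for z in(.0,.045,.09): print(proj(c,[.386,.286,z]).round(1))
E
```

```text
t 53.35 pos [0.3938 0.2052 0.2395] yaw -1.1 -> d(world) [-0.0078  0.0798 -0.0795]  rot [-0.97  0.24 -1.09]  F [0.5 0.2 0.4] w 0.085 q6 0.44
S [[0.01, -0.001, 0.0099], [0.01, -0.001, 0.0099], [0.01, -0.001, 0.0099], [0.01, -0.001, 0.0099], [0.01, -0.001, 0.01], [0.01, -0.001, 0.0099], [0.01, -0.0009, 0.01], [0.0099, -0.001, 0.0099]]
A [[-0.12, 0.03, -0.14], [-0.12, 0.03, -0.14], [-0.12, 0.03, -0.13], [-0.12, 0.03, -0.14], [-0.12, 0.03, -0.13], [-0.12, 0.03, -0.14], [-0.13, 0.03, -0.13], [-0.12, 0.03, -0.14]]
[309.8  92.4]
[307.8  93.4]
[305.3  94.6]
```

View pics/w37.png

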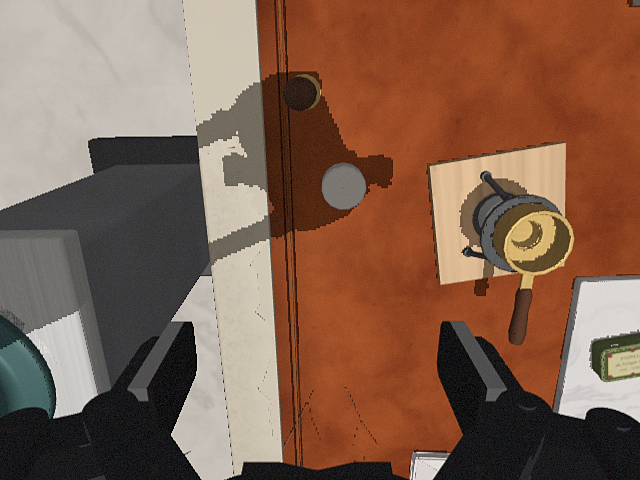

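```bash
python3 - <<'E'
from meas import *
c,im=load("w37")
cv2.imwrite("pics/w37c.png",cv2.resize(im[65:120,270:340],None,fx=8,fy=8,interpolation=cv2.INTER_CUBIC))
E
```

```text
(no output)
```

View pics/w37c.png

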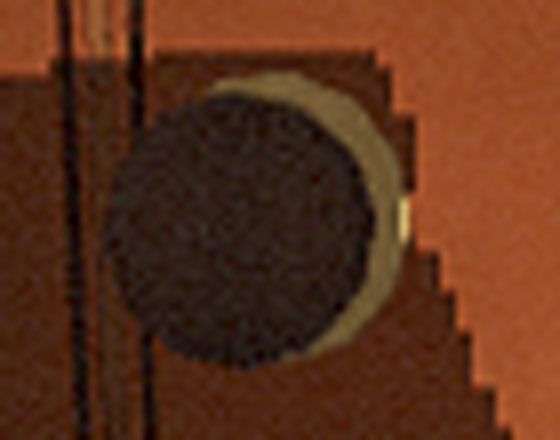

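```bash
python3 - <<'E'
from meas import *
c,im=load("w37")
for z in(.06,.075,.085): print("handle",z,ray(c,299.9,93.8,z).round(4))
for z in(.005,.015): print("head",z,ray(c,303.5,91,z).round(4))
print("cam",(-c["R"].T@c["t"]).round(3))
plan([.3825,.2865,.16],0,8)
E
```

```text
handle 0.06 [0.381  0.2861 0.06  ]
handle 0.075 [0.3818 0.2863 0.075 ]
handle 0.085 [0.3824 0.2865 0.085 ]
head 0.005 [0.3811 0.2872 0.005 ]
head 0.015 [0.3815 0.2873 0.015 ]
cam [0.398 0.291 0.374]
t 53.35 pos [0.3938 0.2052 0.2395] yaw -1.1 -> d(world) [-0.0113  0.0813 -0.0795]  rot [-0.97  0.24 -1.09]  F [0.5 0.2 0.4] w 0.085 q6 0.44
S [[0.0102, -0.0014, 0.0099], [0.0102, -0.0014, 0.0099], [0.0102, -0.0014, 0.0099], [0.0102, -0.0014, 0.0099], [0.0102, -0.0015, 0.01], [0.0101, -0.0014, 0.01], [0.0102, -0.0015, 0.0099], [0.0101, -0.0014, 0.01]]
A [[-0.12, 0.03, -0.14], [-0.12, 0.03, -0.14], [-0.12, 0.03, -0.13], [-0.12, 0.03, -0.14], [-0.12, 0.03, -0.13], [-0.12, 0.03, -0.14], [-0.13, 0.03, -0.13], [-0.12, 0.03, -0.14]]
```

Call:
arm_command --slide '[[0.012,-0.002,0.011],[0.012,-0.002,0.011],[0.012,-0.002,0.011],[0.012,-0.002,0.011],[0.012,-0.002,0.011],[0.012,-0.002,0.011],[0.006,-0.001,0.008],[0,0,0]]' --angular '[[-0.2,0,-0.2],[-0.2,0,-0.2],[-0.2,0,-0.2],[-0.1,0,-0.2],[-0.1,0,-0.1],[-0.1,0,-0.1],[-0.1,0,-0.1],[0,0,0]]' --hand '[0.085,0.085,0.085,0.085,0.085,0.085,0.085,0.085]'

```text
time: 54.15
tool_pos: [0.3777, 0.2907, 0.1566]
tcp_rot: [2.214, 2.224, -0.007]
wrist_force: [0.6, -0.2, -0.6]
width: 0.994
```

```bash
python3 - <<'E'
from meas import *
c,im=snap("w38");plan([.3815,.2867,.12],0,5)
for z in(.0,.085): print(proj(c,[.3815,.2867,z]).round(1))
E
```

```text
t 54.20 pos [0.3781 0.2905 0.1572] yaw 0.2 -> d(world) [ 0.0034 -0.0038 -0.0372]  rot [-0.02  0.3   0.23]  F [ 0.2  0.4 -1.2] w 0.085 q6 0.60
S [[-0.0007, 0.0007, 0.0074], [-0.0007, 0.0007, 0.0075], [-0.0008, 0.0007, 0.0074], [-0.0008, 0.0007, 0.0075], [-0.0007, 0.0006, 0.0074]]
A [[-0.0, 0.06, 0.05], [-0.01, 0.06, 0.05], [-0.0, 0.06, 0.04], [-0.01, 0.06, 0.05], [-0.0, 0.06, 0.04]]
[321.5 219.8]
[323.2 268. ]
```

View pics/w38.png

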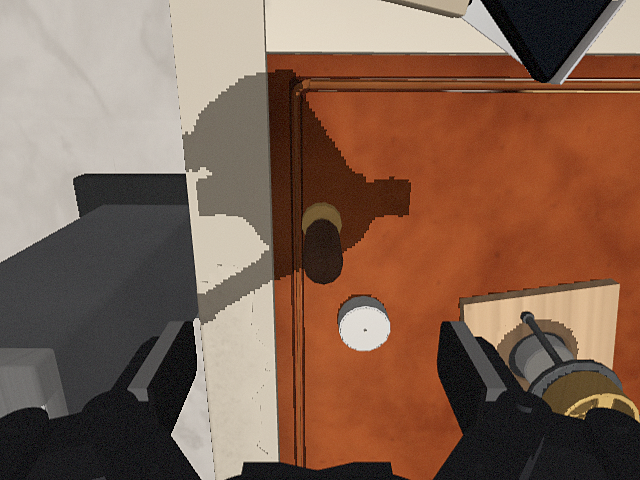

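The stamp's head is at (321,217) and its handle top at (323,266), as predicted. I align and descend.

Call:
arm_command --slide '[[-0.001,0.001,0.007],[-0.001,0.001,0.008],[-0.001,0.001,0.008],[-0.001,0.001,0.008],[0,0,0.006],[0,0,0],[0,0,0],[0,0,0]]' --angular '[[0,0.1,0.1],[0,0.1,0.1],[0,0.1,0],[0,0,0],[0,0,0],[0,0,0],[0,0,0],[0,0,0]]' --hand '[0.085,0.085,0.085,0.085,0.085,0.085,0.085,0.085]'

```text
time: 55.0
tool_pos: [0.3842, 0.2848, 0.1183]
tcp_rot: [2.224, 2.218, 0.003]
wrist_force: [0.7, 0.1, -0.1]
width: 0.998
```

```bash
python3 - <<'E'
from meas import *
c,im=snap("w39");plan([.3815,.2867,.06],0,7)
E
```

```text
t 55.05 pos [0.3843 0.2849 0.1184] yaw -0.2 -> d(world) [-0.0028  0.0018 -0.0584]  rot [ 0.13 -0.08 -0.15]  F [ 0.  -0.4 -0.3] w 0.085 q6 0.59
S [[0.0002, -0.0004, 0.0083], [0.0003, -0.0004, 0.0084], [0.0002, -0.0004, 0.0083], [0.0003, -0.0004, 0.0084], [0.0002, -0.0004, 0.0083], [0.0003, -0.0004, 0.0084], [0.0002, -0.0004, 0.0083]]
A [[0.02, -0.01, -0.02], [0.02, -0.01, -0.02], [0.02, -0.01, -0.02], [0.02, -0.01, -0.02], [0.02, -0.01, -0.02], [0.01, -0.01, -0.03], [0.02, -0.02, -0.02]]
```

View pics/w39.png

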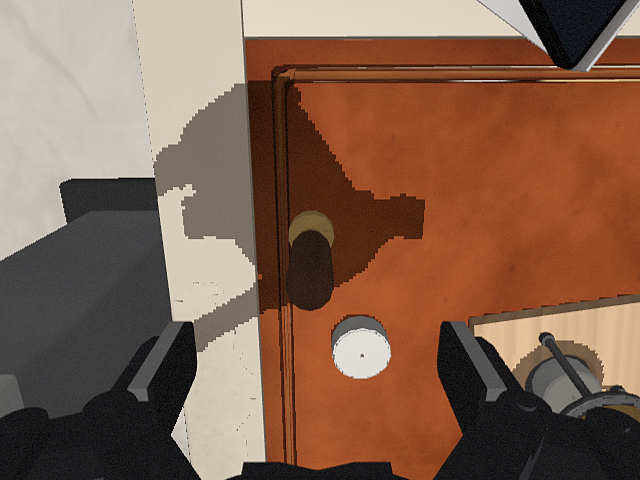

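Call:
arm_command --slide '[[0.0005,-0.0005,0.009],[0.0005,-0.0005,0.009],[0.0005,-0.0005,0.009],[0,-0.0005,0.009],[0,-0.0005,0.009],[0,0,0.009],[0,0,0.005],[0,0,0]]' --angular '[[0.1,0,0],[0,0,-0.1],[0,0,0],[0,0,0],[0,0,0],[0,0,0],[0,0,0],[0,0,0]]' --hand '[0.085,0.085,0.085,0.085,0.085,0.085,0.085,0.085]'

```text
time: 55.85
tool_pos: [0.381, 0.2867, 0.0537]
tcp_rot: [-2.221, -2.221, -0.001]
wrist_force: [-0.3, 0.6, 0.2]
width: 0.996
```

```bash
python3 - <<'E'
from meas import *
c,im=snap("w40");plan([.3815,.2867,.044],0,4)
E
```

```text
t 55.90 pos [0.3812 0.2867 0.054 ] yaw -0.0 -> d(world) [ 0.0003 -0.     -0.01  ]  rot [-0.01 -0.06 -0.01]  F [-0.1  0.2  0.2] w 0.085 q6 0.59
S [[-0.0, 0.0001, 0.0025], [-0.0, 0.0001, 0.0025], [-0.0, 0.0001, 0.0025], [-0.0001, 0.0, 0.0025]]
A [[-0.0, -0.02, -0.0], [-0.0, -0.01, -0.0], [-0.0, -0.02, -0.0], [-0.01, -0.01, -0.01]]
```

View pics/w40.png

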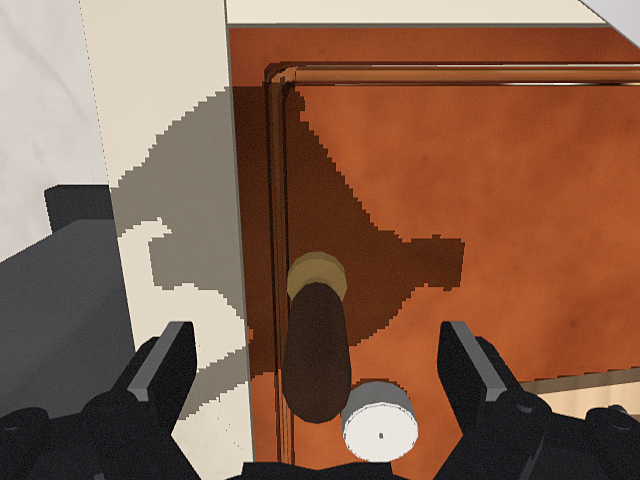

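Call:
arm_command --slide '[[0,0,0.003],[0,0,0.004],[0,0,0.003],[0,0,0],[0,0,0],[0,0,0],[0,0,0],[0,0,0]]' --angular '[[0,0,0],[0,0,0],[0,0,0],[0,0,0],[0,0,0],[0,0,0],[0,0,0],[0,0,0]]' --hand '[0.085,0.085,0.075,0.06,0.05,0.04,0.03,0.02]' --squeeze 40

```text
time: 56.7
tool_pos: [0.3827, 0.2877, 0.0449]
tcp_rot: [-2.222, -2.221, -0.007]
wrist_force: [-0.8, 1.0, -0.4]
width: 0.238
```

Call:
arm_command --slide '[[0,0,0],[0,0,0],[0,0,0],[0,0,0],[0,0,0],[0,0,0],[0,0,0],[0,0,0]]' --angular '[[0,0,0],[0,0,0],[0,0,0],[0,0,0],[0,0,0],[0,0,0],[0,0,0],[0,0,0]]' --hand '[0.015,0.01,0.01,0.01,0.01,0.01,0.01,0.01]'

```text
time: 57.5
tool_pos: [0.3827, 0.2877, 0.045]
tcp_rot: [-2.222, -2.221, -0.007]
wrist_force: [0.3, -0.4, -0.2]
width: 0.24
```

```bash
python3 - <<'E'
from meas import *
c,im=snap("w41");plan([.3815,.2867,.044],0,4)
E
```

```text
t 57.55 pos [0.3827 0.2877 0.045 ] yaw -0.0 -> d(world) [-0.0012 -0.001  -0.001 ]  rot [ 0.18 -0.18 -0.01]  F [-0.4 -0.4 -1.1] w 0.021 q6 0.59
S [[-0.0003, -0.0003, 0.0002], [-0.0002, -0.0003, 0.0003], [-0.0003, -0.0003, 0.0002], [-0.0002, -0.0003, 0.0003]]
A [[0.04, -0.05, -0.0], [0.05, -0.04, -0.0], [0.04, -0.05, -0.01], [0.05, -0.04, -0.0]]
```

View pics/w41.png

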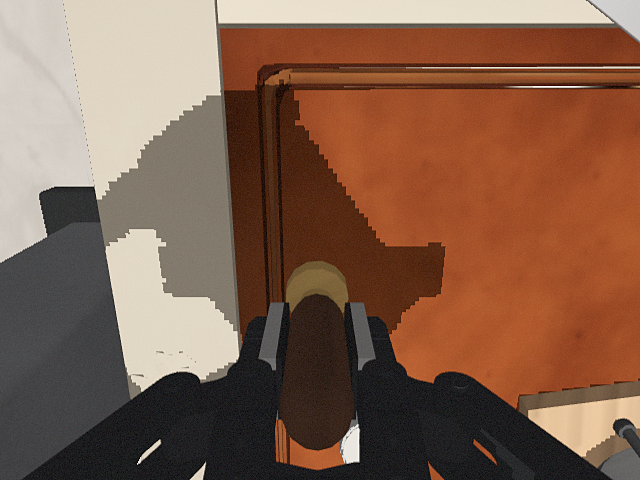

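The stamp is gripped upright at 21 mm. I lift it well above the pan height.

Call:
arm_command --slide '[[0,0,-0.01],[0,0,-0.02],[0,0,-0.025],[0,0,-0.025],[0,0,-0.025],[0,0,-0.025],[0,0,-0.015],[0,0,0]]' --angular '[[0,0,0],[0,0,0],[0,0,0],[0,0,0],[0,0,0],[0,0,0],[0,0,0],[0,0,0]]' --hand '[0.01,0.01,0.01,0.01,0.01,0.01,0.01,0.01]'

```text
time: 58.35
tool_pos: [0.3806, 0.2861, 0.1982]
tcp_rot: [-2.221, -2.221, -0.003]
wrist_force: [0.1, -0.2, -1.3]
width: 0.242
```

```bash
python3 - <<'E'
from meas import *
c,im=snap("w42");plan([.6893,-.0315,.19],0,14)
E
```

```text
t 58.40 pos [0.3802 0.2858 0.1971] yaw -0.0 -> d(world) [ 0.3091 -0.3173 -0.0071]  rot [-0.02 -0.05 -0.01]  F [ 0.4 -0.1 -1.9] w 0.020 q6 0.59
S [[-0.0227, 0.0221, 0.0005], [-0.0227, 0.0221, 0.0005], [-0.0227, 0.0221, 0.0005], [-0.0227, 0.0221, 0.0005], [-0.0226, 0.0221, 0.0005], [-0.0227, 0.0221, 0.0005], [-0.0226, 0.0221, 0.0005], [-0.0227, 0.0221, 0.0005], [-0.0226, 0.0221, 0.0005], [-0.0227, 0.0221, 0.0004], [-0.0226, 0.0221, 0.0005], [-0.0227, 0.022, 0.0005], [-0.0226, 0.0221, 0.0004], [-0.0227, 0.022, 0.0005]]
A [[-0.0, -0.0, -0.0], [-0.0, -0.0, -0.0], [-0.0, -0.0, -0.0], [-0.0, -0.0, -0.0], [-0.0, -0.0, -0.0], [-0.0, -0.01, -0.0], [-0.0, -0.0, -0.0], [-0.0, -0.01, -0.0], [-0.0, -0.0, -0.0], [-0.0, -0.01, -0.0], [-0.01, -0.0, -0.0], [-0.0, -0.01, -0.0], [-0.01, -0.0, -0.01], [-0.0, -0.01, -0.0]]
```

View pics/w42.png

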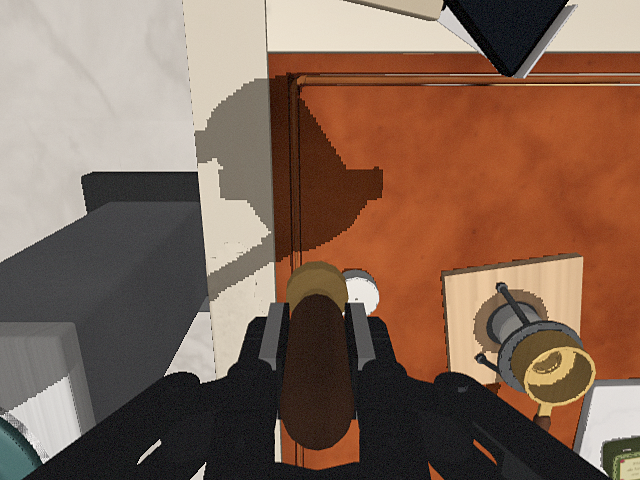

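Call:
arm_command --slide '[[-0.02,0.02,0],[-0.023,0.022,0],[-0.023,0.022,0],[-0.023,0.022,0],[-0.023,0.022,0],[-0.023,0.022,0],[-0.023,0.022,0],[-0.023,0.022,0]]' --angular '[[0,0,0],[0,0,0],[0,0,0],[0,0,0],[0,0,0],[0,0,0],[0,0,0],[0,0,0]]' --hand '[0.01,0.01,0.01,0.01,0.01,0.01,0.01,0.01]'

```text
time: 59.2
tool_pos: [0.5509, 0.0995, 0.1849]
tcp_rot: [-2.206, -2.221, 0.022]
wrist_force: [0.0, -0.9, -0.9]
width: 0.236
```

```bash
python3 - <<'E'
from meas import *
plan([.68,-.0315,.19],0,8)
E
```

```text
t 59.20 pos [0.5509 0.0995 0.1849] yaw 0.4 -> d(world) [ 0.1291 -0.131   0.0051]  rot [-1.01  0.11  0.41]  F [ 0.  -0.9 -0.9] w 0.020 q6 0.13
S [[-0.0165, 0.016, -0.0009], [-0.0165, 0.016, -0.0009], [-0.0165, 0.016, -0.0008], [-0.0164, 0.0161, -0.0008], [-0.0164, 0.0161, -0.0007], [-0.0164, 0.0161, -0.0007], [-0.0164, 0.0161, -0.0007], [-0.0164, 0.0161, -0.0007]]
A [[-0.13, 0.01, 0.05], [-0.13, 0.01, 0.05], [-0.12, 0.02, 0.05], [-0.13, 0.01, 0.05], [-0.12, 0.02, 0.05], [-0.13, 0.01, 0.05], [-0.12, 0.02, 0.05], [-0.13, 0.01, 0.06]]
```

Call:
arm_command --slide '[[-0.017,0.016,-0.001],[-0.017,0.016,-0.001],[-0.017,0.016,-0.001],[-0.017,0.016,-0.001],[-0.016,0.016,-0.001],[-0.016,0.016,-0.001],[-0.01,0.01,0],[0,0,0]]' --angular '[[-0.1,0,0.1],[-0.1,0,0.1],[-0.1,0,0.1],[-0.1,0,0.1],[-0.1,0,0],[-0.1,0,0],[-0.1,0,0],[0,0,0]]' --hand '[0.01,0.01,0.01,0.01,0.01,0.01,0.01,0.01]'

```text
time: 60.0
tool_pos: [0.6547, -0.0194, 0.1729]
tcp_rot: [-2.214, -2.203, 0.034]
wrist_force: [-0.2, 0.1, -1.8]
width: 0.239
```

```bash
python3 - <<'E'
from meas import *
c,im=snap("w43");plan([.6893,-.0315,.12],0,6)
E
```

```text
t 60.05 pos [ 0.6539 -0.0187  0.1727] yaw -0.3 -> d(world) [ 0.0354 -0.0128 -0.0527]  rot [-1.7   0.13 -0.28]  F [-0.5  0.6 -1.9] w 0.021 q6 -0.06
S [[-0.0021, 0.0062, 0.0086], [-0.0021, 0.0061, 0.0086], [-0.0021, 0.0061, 0.0087], [-0.0021, 0.006, 0.0087], [-0.0021, 0.006, 0.0087], [-0.0021, 0.0059, 0.0088]]
A [[-0.28, 0.02, -0.05], [-0.28, 0.02, -0.05], [-0.28, 0.02, -0.05], [-0.29, 0.02, -0.04], [-0.28, 0.02, -0.05], [-0.29, 0.03, -0.04]]
```

View pics/w43.png

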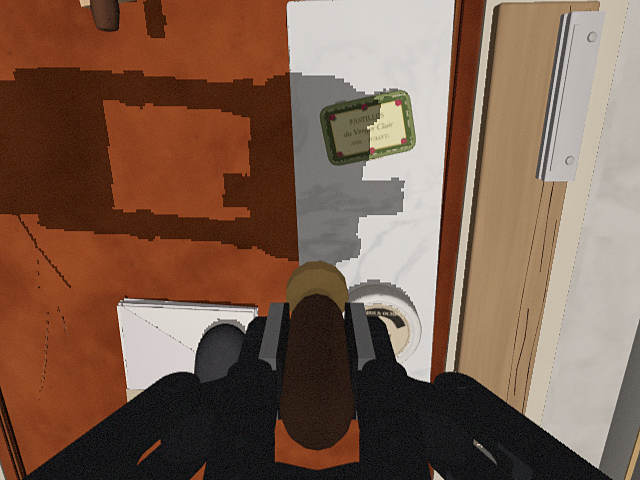

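```bash
python3 - <<'E'
from meas import *
c,im=load("w43")
hsv=cv2.cvtColor(cv2.GaussianBlur(im,(3,3),0),cv2.COLOR_BGR2HSV);H,S,V=cv2.split(hsv)
g=(S>55).astype(np.uint8);roi=np.zeros_like(g);roi[80:172,312:420]=1;g&=roi;g=cv2.morphologyEx(g,cv2.MORPH_CLOSE,np.ones((9,9)))
m,ct=comp(g,370,100)
for z in(.028,.024): 
    r=cv2.minAreaRect(topl(c,ct,z).astype(np.float32));print("hinged",z,np.round(r[0],4),np.round(r[1],4),r[2])
# slab edge check
print("slab left top corner",ray(c,288,3,.01).round(4),"slab right edge",ray(c,446,200,.01).round(4),"left",ray(c,296,200,.01).round(4))
E
```

```text
hinged 0.028 [0.6836 0.041 ] [0.0567 0.0384] 12.27156925201416
hinged 0.024 [0.684  0.0406] [0.0575 0.039 ] 12.271581649780273
slab left top corner [0.6335 0.1152 0.01  ] slab right edge [ 0.7422 -0.01    0.01  ] left [ 0.6358 -0.0102  0.01  ]
```

Call:
arm_command --slide '[[-0.002,0.006,0.006],[-0.002,0.007,0.007],[-0.002,0.007,0.007],[-0.002,0.007,0.007],[-0.002,0.006,0.007],[-0.002,0.004,0.006],[0,0,0],[0,0,0]]' --angular '[[-0.3,0,0],[-0.3,0,0],[-0.3,0,0],[-0.3,0,-0.1],[-0.3,0,-0.1],[-0.2,0,0],[0,0,0],[0,0,0]]' --hand '[0.01,0.01,0.01,0.01,0.01,0.01,0.01,0.01]'

```text
time: 60.85
tool_pos: [0.6902, -0.0283, 0.1261]
tcp_rot: [-2.218, -2.223, 0.003]
wrist_force: [-0.5, 0.6, -0.5]
width: 0.243
```

```bash
python3 - <<'E'
from meas import *
c,im=snap("w44");plan([.6893,-.0315,.10],0,5)
E
```

```text
t 60.90 pos [ 0.69   -0.0283  0.1261] yaw 0.1 -> d(world) [-0.0007 -0.0032 -0.0261]  rot [-0.13  0.05  0.12]  F [ 0.1 -0.2 -1.5] w 0.020 q6 -0.08
S [[-0.0006, -0.0001, 0.0052], [-0.0006, -0.0002, 0.0052], [-0.0007, -0.0001, 0.0052], [-0.0006, -0.0002, 0.0052], [-0.0007, -0.0001, 0.0053]]
A [[-0.03, 0.01, 0.02], [-0.03, 0.01, 0.02], [-0.02, 0.01, 0.03], [-0.03, 0.01, 0.02], [-0.02, 0.01, 0.03]]
```

View pics/w44.png

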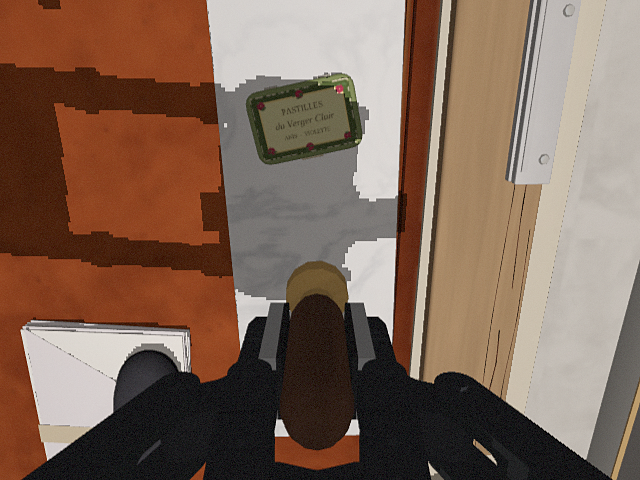

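Call:
arm_command --slide '[[-0.001,0,0.007],[-0.001,0,0.009],[-0.001,0,0.01],[0,0,0.01],[0,0,0.01],[0,0,0.008],[0,0,0],[0,0,0]]' --angular '[[0,0,0],[-0.1,0,0.1],[0,0,0],[0,0,0],[0,0,0],[0,0,0],[0,0,0],[0,0,0]]' --hand '[0.01,0.01,0.01,0.01,0.01,0.01,0.01,0.01]'

```text
time: 61.7
tool_pos: [0.6891, -0.0315, 0.0669]
tcp_rot: [-2.221, -2.221, 0.002]
wrist_force: [-0.2, -0.7, -0.5]
width: 0.243
```

```bash
python3 - <<'E'
from meas import *
c,im=snap("w45");plan([.6893,-.0305,.056],0,4)
cs,ims=snap("side45","side");cv2.imwrite("pics/side45c.png",cv2.resize(ims[190:300,200:360],None,fx=5,fy=5,interpolation=cv2.INTER_CUBIC))
E
```

```text
t 61.75 pos [ 0.689  -0.0315  0.0669] yaw 0.0 -> d(world) [ 0.0003  0.001  -0.0109]  rot [-0.1   0.03  0.  ]  F [-1.   0.1 -0.2] w 0.021 q6 -0.08
S [[0.0003, 0.0001, 0.0027], [0.0002, 0.0001, 0.0027], [0.0003, 0.0001, 0.0027], [0.0002, 0.0001, 0.0028]]
A [[-0.02, 0.01, 0.0], [-0.03, 0.01, 0.0], [-0.02, 0.01, 0.0], [-0.03, 0.0, 0.0]]
```

View pics/w45.png

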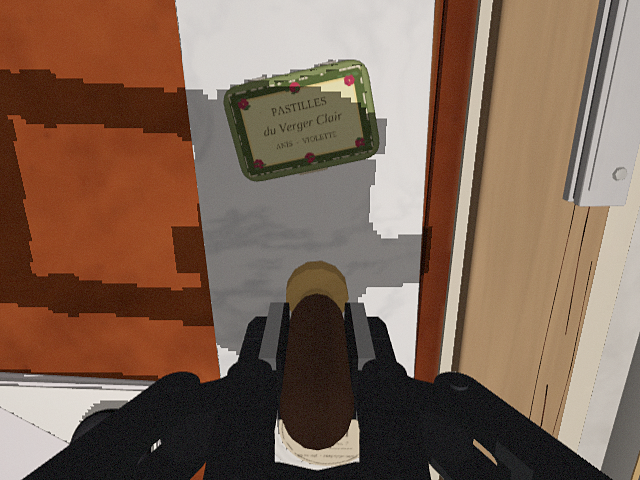

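View pics/side45c.png

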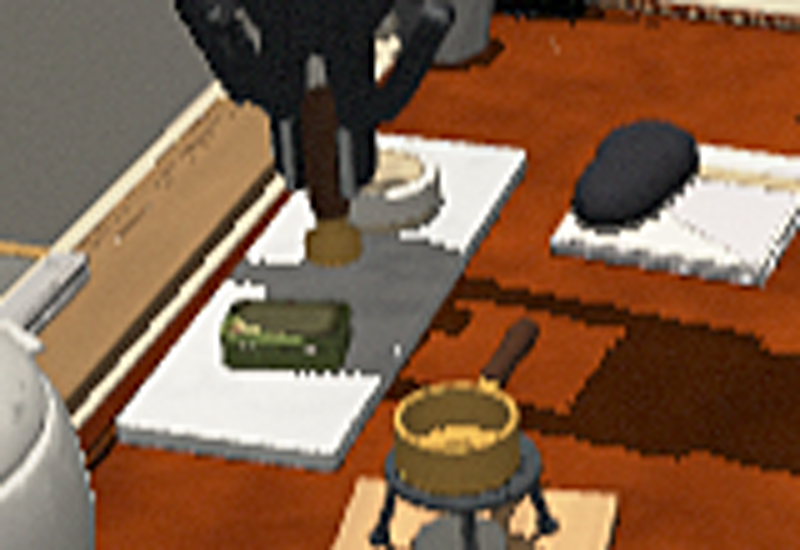

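Call:
arm_command --slide '[[0,0,0.003],[0,0,0.003],[0,0,0.003],[0,0,0.001],[0,0,0],[0,0,0],[0,0,0],[0,0,0]]' --angular '[[0,0,0],[0,0,0],[0,0,0],[0,0,0],[0,0,0],[0,0,0],[0,0,0],[0,0,0]]' --hand '[0.01,0.01,0.01,0.01,0.01,0.01,0.01,0.01]'

```text
time: 62.6
tool_pos: [0.6909, -0.0316, 0.0588]
tcp_rot: [2.219, 2.22, 0.002]
wrist_force: [-0.1, 0.1, -1.4]
width: 0.239
```

```bash
python3 - <<'E'
from meas import *
plan([.6893,-.0305,.055],0,4)
E
```

```text
t 62.60 pos [ 0.6909 -0.0316  0.0588] yaw 0.0 -> d(world) [-0.0016  0.0011 -0.0038]  rot [0.16 0.06 0.01]  F [-0.1  0.1 -1.4] w 0.020 q6 -0.08
S [[0.0003, -0.0004, 0.0009], [0.0003, -0.0004, 0.0009], [0.0003, -0.0004, 0.001], [0.0002, -0.0004, 0.001]]
A [[0.04, 0.01, 0.0], [0.04, 0.02, 0.0], [0.04, 0.01, 0.0], [0.04, 0.02, 0.01]]
```

Call:
arm_command --slide '[[0.0003,-0.0005,0.002],[0.0003,-0.0005,0.002],[0,-0.0003,0.001],[0,0,0],[0,0,0],[0,0,0],[0,0,0],[0,0,0]]' --angular '[[0.1,0,0],[0,0,0],[0,0,0],[0,0,0],[0,0,0],[0,0,0],[0,0,0],[0,0,0]]' --hand '[0.01,0.01,0.01,0.01,0.01,0.01,0.01,0.01]'

```text
time: 63.4
tool_pos: [0.6905, -0.0311, 0.0555]
tcp_rot: [2.219, 2.219, 0.002]
wrist_force: [-0.2, 0.7, 0.4]
width: 0.242
```

```bash
python3 - <<'E'
from meas import *
plan([.6893,-.0305,.055],0,4)
E
```

```text
t 63.40 pos [ 0.6905 -0.0311  0.0555] yaw 0.0 -> d(world) [-0.0012  0.0006 -0.0005]  rot [0.18 0.08 0.02]  F [-0.2  0.7  0.4] w 0.021 q6 -0.08
S [[0.0002, -0.0003, 0.0001], [0.0001, -0.0003, 0.0001], [0.0002, -0.0003, 0.0001], [0.0001, -0.0003, 0.0002]]
A [[0.05, 0.02, 0.0], [0.04, 0.02, 0.01], [0.05, 0.02, 0.0], [0.04, 0.02, 0.01]]
```

Call:
arm_command --slide '[[0,0,0.001],[0,0,0.0005],[0,0,0],[0,0,0],[0,0,0],[0,0,0],[0,0,0],[0,0,0]]' --angular '[[0,0,0],[0,0,0],[0,0,0],[0,0,0],[0,0,0],[0,0,0],[0,0,0],[0,0,0]]' --hand '[0.01,0.01,0.01,0.01,0.01,0.01,0.01,0.01]'

```text
time: 64.2
tool_pos: [0.6906, -0.0311, 0.0555]
tcp_rot: [2.219, 2.22, 0.002]
wrist_force: [-1.4, 0.1, 2.1]
width: 0.241
```

```bash
python3 - <<'E'
from meas import *
plan([.6893,-.0305,.055],0,4)
E
```

```text
t 64.20 pos [ 0.6906 -0.0311  0.0555] yaw 0.0 -> d(world) [-0.0013  0.0006 -0.0005]  rot [0.18 0.08 0.02]  F [-1.4  0.1  2.1] w 0.021 q6 -0.08
S [[0.0002, -0.0003, 0.0001], [0.0001, -0.0003, 0.0001], [0.0002, -0.0004, 0.0001], [0.0001, -0.0003, 0.0002]]
A [[0.04, 0.02, 0.0], [0.05, 0.02, 0.01], [0.04, 0.02, 0.0], [0.05, 0.02, 0.01]]
```

Contact is firm (Fz 2.1 N). I release slowly without moving, then rise.

Call:
arm_command --slide '[[0,0,0],[0,0,0],[0,0,0],[0,0,0],[0,0,0],[0,0,0],[0,0,0],[0,0,0]]' --angular '[[0,0,0],[0,0,0],[0,0,0],[0,0,0],[0,0,0],[0,0,0],[0,0,0],[0,0,0]]' --hand '[0.021,0.023,0.026,0.032,0.042,0.055,0.07,0.085]'

```text
time: 65.0
tool_pos: [0.6908, -0.0311, 0.0544]
tcp_rot: [2.219, 2.219, 0.002]
wrist_force: [-0.6, -0.5, -0.2]
width: 0.952
```

```bash
python3 - <<'E'
from meas import *
c,im=snap("w46");plan([.6893,-.0305,.16],0,5)
E
```

```text
t 65.05 pos [ 0.6908 -0.0312  0.0544] yaw 0.0 -> d(world) [-0.0015  0.0007  0.1056]  rot [0.21 0.08 0.01]  F [-0.5  0.1 -0.2] w 0.085 q6 -0.08
S [[0.0001, -0.0002, -0.0211], [0.0001, -0.0003, -0.0211], [0.0001, -0.0003, -0.0211], [0.0001, -0.0002, -0.0211], [0.0002, -0.0003, -0.0212]]
A [[0.04, 0.02, 0.0], [0.04, 0.02, 0.0], [0.04, 0.01, 0.0], [0.04, 0.02, 0.01], [0.05, 0.01, 0.0]]
```

View pics/w46.png

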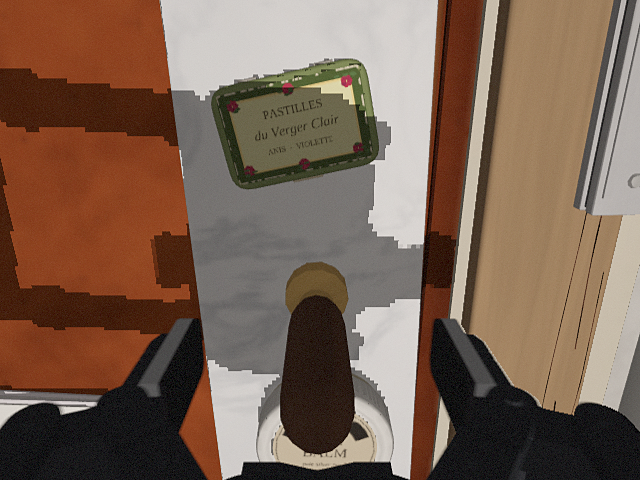

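The stamp stands alone between the open fingers. I rise straight up.

Call:
arm_command --slide '[[0,0,-0.01],[0,0,-0.02],[0,0,-0.03],[0,0,-0.03],[0,0,-0.03],[0,0,-0.03],[0,0,-0.02],[0,0,0]]' --angular '[[0,0,0],[0,0,0],[0,0,0],[0,0,0],[0,0,0],[0,0,0],[0,0,0],[0,0,0]]' --hand '[0.085,0.085,0.085,0.085,0.085,0.085,0.085,0.085]'

```text
time: 65.85
tool_pos: [0.6898, -0.0308, 0.235]
tcp_rot: [2.218, 2.219, 0.003]
wrist_force: [-0.4, 0.1, 0.7]
width: 0.994
```

Call:
arm_command --slide '[[0,-0.03,-0.01],[0,-0.04,-0.01],[0,-0.04,0],[0,-0.04,0],[0,-0.04,0],[0,-0.03,0],[0,0,0],[0,0,0]]' --angular '[[0,0,0],[0,0,0],[0,0,0],[0,0,0],[0,0,0],[0,0,0],[0,0,0],[0,0,0]]' --hand '[0.085,0.085,0.085,0.085,0.085,0.085,0.085,0.085]'

```text
time: 66.65
tool_pos: [0.4591, -0.0304, 0.2476]
tcp_rot: [-2.221, -2.222, 0.002]
wrist_force: [-0.6, 0.4, -0.4]
width: 0.997
```

```bash
python3 - <<'E'
from meas import *
print(bot.read_state()["tool_pos"])
c,im=snap("w47");cs,s=snap("sc47","scene");cd,d=snap("side47","side")
cv2.imwrite("pics/sc47c.png",cv2.resize(s[130:360,180:480],None,fx=2.6,fy=2.6,interpolation=cv2.INTER_CUBIC))
cv2.imwrite("pics/side47c.png",cv2.resize(d[170:340,210:420],None,fx=3.5,fy=3.5,interpolation=cv2.INTER_CUBIC))
E
```

```text
[ 0.45912916 -0.030419    0.24755892]
```

View pics/sc47c.png

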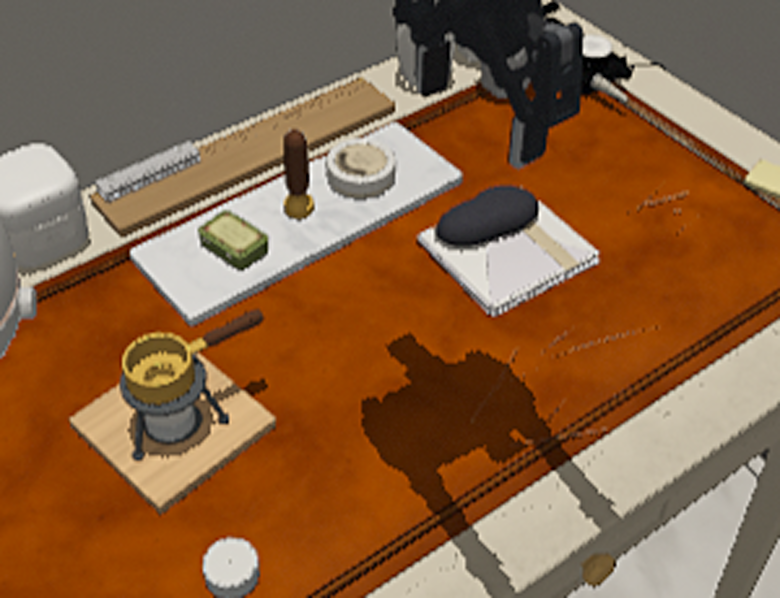

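View pics/side47c.png

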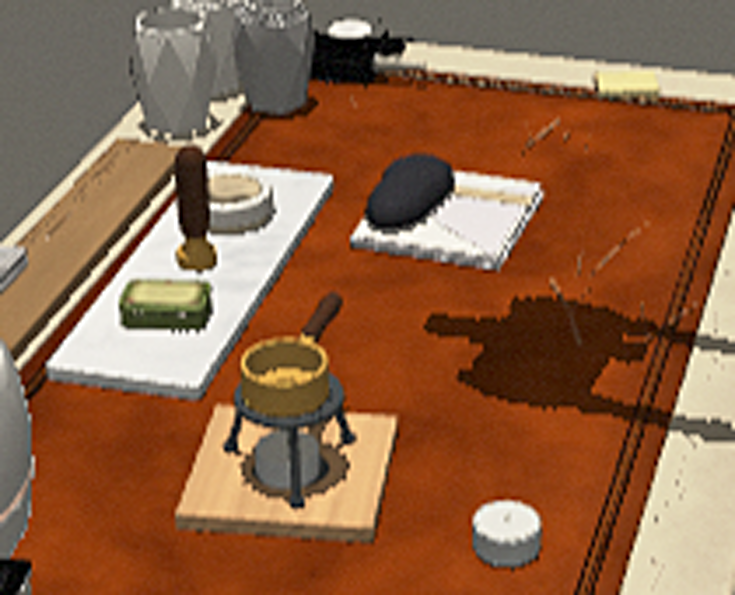

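View pics/w47.png

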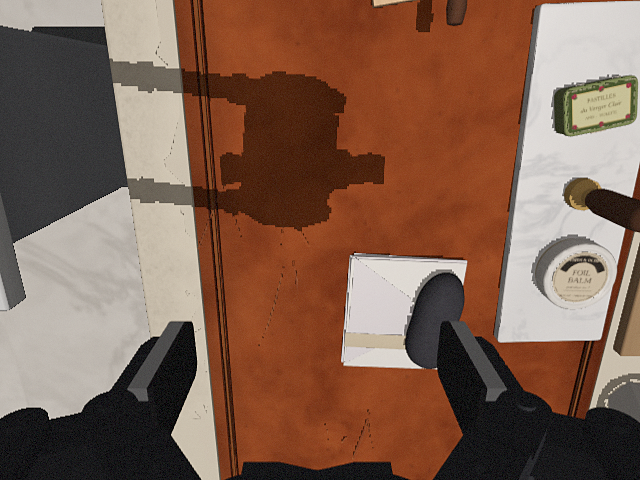

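All five things are in place in the three views. One numeric check of the tins and the stamp before handing in.

```bash
python3 - <<'E'
from meas import *
a=cv2.imread("pics/scene0.png").astype(int);b=cv2.imread("pics/sc47.png").astype(int)
for n,(x0,y0,x1,y1) in(("hinged",(252,205,288,238)),("round",(302,178,336,212))): print(n,"mean abs diff",np.abs(a-b)[y0:y1,x0:x1].mean().round(2))
c,im=load("w47");h=ray(c,579,193,.02);print("stamp head",h.round(4))
c2,_=load("sc47");print("scene: stamp head",ray(c2,180+299/2.6,130+207/2.6,.016).round(4))
c36,_=load("w36");m=(np.array([.6836,.041])+np.array([.695,-.1038]))/2;print("mid tins",m)
print(bot.read_state()["time"],bot.read_state()["wrist_force"].round(1))
E
```

```text
hinged mean abs diff 6.85
round mean abs diff 7.06
stamp head [ 0.6858 -0.031   0.02  ]
scene: stamp head [ 0.6872 -0.0329  0.016 ]
mid tins [ 0.6893 -0.0314]
66.8 [-0.   0.  -0.6]
```

```bash
python3 - <<'E'
from meas import *
a=cv2.cvtColor(cv2.imread("pics/scene0.png"),cv2.COLOR_BGR2GRAY).astype(np.float32);b=cv2.cvtColor(cv2.imread("pics/sc47.png"),cv2.COLOR_BGR2GRAY).astype(np.float32)
for n,(x0,y0,x1,y1) in(("hinged",(252,205,288,238)),("round",(302,182,336,212)),("static slab end",(228,215,252,250)),("teapot",(80,190,190,280))):
    print(n,"diff",np.abs(a-b)[y0:y1,x0:x1].mean().round(2)); 
    if n!="static slab end":
        r=cv2.matchTemplate(b[y0-6:y1+6,x0-6:x1+6],a[y0:y1,x0:x1],cv2.TM_CCOEFF_NORMED);print("   shift",np.array(cv2.minMaxLoc(r)[3])-6,r.max().round(3))
E
python3 -c "
from workcell import bot
print(bot.finish_job())"
```

```text
hinged diff 6.96
   shift [0 0] 1.0
round diff 7.17
   shift [0 0] 1.0
static slab end diff 6.25
teapot diff 6.97
   shift [0 0] 1.0
the job is handed in; nothing more can be done
None
```

The job is done and handed in at about 67 s of robot time.

In the order asked:
- **Tealight:** of the two, the one farther to the robot's right (y 0.126) is seated in the recess.
- **Tripod:** it stands over the tealight, about 1–2 mm from the plate's centre.
- **Pan:** it sits level in the ring with its handle pointing at the envelopes.
- **Paperweight:** it lies on the far half of the envelopes, its centre 29 mm beyond the middle, within about 1.5° of the far edge.
- **Stamp:** it stands head down on the slab between the tins.

**Last checks:**
- Template matching in the scene picture shows no shift of either tin.
- The stamp head measures (0.686–0.687, -0.031 to -0.033) against a tin midpoint of (0.689, -0.031).
- The camera pictures show everything standing as placed, with the gripper clear of it all.
- No contact force came near the limits; the highest wrist reading at the end of a move was about 2.5 N.

**Disagreements:**
- Distant camera views of the same point differed by up to about 5 mm, so I used close views for the moves.
- The envelope stack is uneven, so its centre in x is uncertain by about 1–2 mm. The paperweight may therefore sit up to about 2 mm nearer either edge of the far half than measured.

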